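# Sort tumbled castings out of the polishing balls and set them to dry

### The job

The polished castings came out of the tumbler together with the steel balls and lie in the sorting pan: lift the castings out with the slotted scoop, never touching them in the pan with the gripper, let every ball drop back into the pan, and tip the castings into the dish on the dryer (one that falls on the bench may be picked up by the gripper). Set the dryer's damper rod to its middle click without pulling it right out, and leave the scoop standing flat on the middle of its rubber mat, everything else on the bench undisturbed.

Things in the scene. Friction and masses are not known exactly. Their poses are not given: they have to be found in the camera images.
- pan: Open rectangular steel sorting pan fixed to the bench, 260 (its x) x 160 (its y) x 32 mm outside; walls 4 mm, floor 4 mm thick, inside 252 x 152 mm. Origin: centre of its underside, on the bench. Castings and balls start in its -x half (towards the robot) and near the middle; the +x end is mostly clear: room to set the scoop down and draw it towards -x.
- dryer: Low grey warm-air parts dryer, a sheet-metal box 200 x 200 x 60 mm fixed to the bench, with an open rectangular drying dish on its top. Origin: centre of its underside. Its front (-x) face, about towards the robot, carries the damper rod. It stands to the left or to the right of the pan.
- dish (a point): Centre of the drying dish's inner floor, 63 mm above the bench, axes as the dryer's. The dish measures 154 (x) x 170 (y) mm inside; its walls rise 26 mm above this point and are 3 mm thick.
- damper (a joint): How far the damper rod is pulled out of the dryer's front, m: 0 fully in (shut), 0.016 middle click (half open), 0.032 fully out. It moves along the dryer's -x axis and snaps into each of these three positions; about 7 N takes it out of a click; released within 5 mm of a click it is drawn into it. Starts fully in.
- damper_knob (a point): Centre of the damper's black knob, 38 mm above the bench: a cylinder 22 mm across and 23 mm long on the rod, axis along the dryer's x; moves with the rod. At rest fully in, 29 mm of free space lies between knob and dryer. The knob can be pinched across from above.
- mat: Black ribbed rubber mat, 170 (x) x 150 (y) x 3 mm, fixed to the bench, the scoop's parking place. Origin: centre of its underside. It lies on the other side of the pan from the dryer.
- scoop: Slotted steel scoop with wooden handle, loose, 0.16 kg. Origin: centre of the bowl's underside. Bowl 84 mm long (x), 64 wide (y; 60 inside). Its floor is four round 4 mm bars along x with 15.6 mm slots; their free tips at x = -42 mm are the open front (no lip), which points roughly to the robot at the start. At x = +42 they bend up to a rail at 19 to 33 mm height. Stands stably on its bars.
- scoop_grip (a point): Grip point on the scoop's handle, 78 mm behind (+x of) and 66 mm above the scoop's origin. The handle is a level bar along the scoop's x, 14 mm wide (y), 22 mm high, from x = +45 to +123 mm: pinch it from above, fingers on its two sides. Side walls of the bowl: 20 mm high from x = -17 to +43 mm, low towards the tips. Scoop and grip read None while held.
- casting1: Polished lens-shaped metal casting (medallion), 40 mm across, 10 mm thick in the middle, thinning to a 2 mm rim at mid height, 45 g, same both ways up; slides on the metal from about 25 degrees of slope. Origin: centre of the lower face (z along its axis). Four to six of the castings are present; an absent one reads None.
- casting2: Polished lens-shaped metal casting (medallion), 40 mm across, 10 mm thick in the middle, thinning to a 2 mm rim at mid height, 45 g, same both ways up; slides on the metal from about 25 degrees of slope. Origin: centre of the lower face (z along its axis). Four to six of the castings are present; an absent one reads None.
- casting3: Polished lens-shaped metal casting (medallion), 40 mm across, 10 mm thick in the middle, thinning to a 2 mm rim at mid height, 45 g, same both ways up; slides on the metal from about 25 degrees of slope. Origin: centre of the lower face (z along its axis). Four to six of the castings are present; an absent one reads None.
- casting4: Polished lens-shaped metal casting (medallion), 40 mm across, 10 mm thick in the middle, thinning to a 2 mm rim at mid height, 45 g, same both ways up; slides on the metal from about 25 degrees of slope. Origin: centre of the lower face (z along its axis). Four to six of the castings are present; an absent one reads None.
- casting5: Polished lens-shaped metal casting (medallion), 40 mm across, 10 mm thick in the middle, thinning to a 2 mm rim at mid height, 45 g, same both ways up; slides on the metal from about 25 degrees of slope. Origin: centre of the lower face (z along its axis). Four to six of the castings are present; an absent one reads None.
- casting6: Polished lens-shaped metal casting (medallion), 40 mm across, 10 mm thick in the middle, thinning to a 2 mm rim at mid height, 45 g, same both ways up; slides on the metal from about 25 degrees of slope. Origin: centre of the lower face (z along its axis). Four to six of the castings are present; an absent one reads None.
- ball1: Steel polishing ball, 12 mm across, 10 g, rolls in the pan. The ball's centre lies 6 mm from the origin along the body's own z axis (which turns as it rolls).
- ball2: Steel polishing ball, 12 mm across, 10 g, rolls in the pan. The ball's centre lies 6 mm from the origin along the body's own z axis (which turns as it rolls).
- ball3: Steel polishing ball, 12 mm across, 10 g, rolls in the pan. The ball's centre lies 6 mm from the origin along the body's own z axis (which turns as it rolls).
- ball4: Steel polishing ball, 12 mm across, 10 g, rolls in the pan. The ball's centre lies 6 mm from the origin along the body's own z axis (which turns as it rolls).
- ball5: Steel polishing ball, 12 mm across, 10 g, rolls in the pan. The ball's centre lies 6 mm from the origin along the body's own z axis (which turns as it rolls).
- ball6: Steel polishing ball, 12 mm across, 10 g, rolls in the pan. The ball's centre lies 6 mm from the origin along the body's own z axis (which turns as it rolls).
- ball7: Steel polishing ball, 12 mm across, 10 g, rolls in the pan. The ball's centre lies 6 mm from the origin along the body's own z axis (which turns as it rolls).
- pliers: Bystander: pliers with black handles, 150 mm, loose on the bench; leave it where it is.
- flux_jar: Bystander: black flux jar with a brush, 48 mm across, 55 mm high, loose on the bench; leave it where it is.
- tweezers: Bystander: steel tweezers, 160 mm long, loose on the bench; leave it where it is.
There are look-alikes about, which are no part of the job. Leave any blue look-alike of the scoop alone.

How it is judged:
By the outcome, as a careful person would: the job done as asked, in the order asked, and still so for the second after the job is handed in, with the robot touching nothing.
Of casting1, casting2, casting3, casting4, casting5, casting6 only 4 to 6 are there at a start; the rules pass over those that are not, and their reading is None.
At some moment in a run one of scoop, casting1, casting2, casting3, casting4, casting5, casting6 may be knocked a few centimetres aside while the robot is not near it.
It also fails if it takes over 210 s, if anything falls off the work surface, if the arm or the gripper's body presses on something with over 40 N, if the wrist force passes 120 N, or if a joint passes its speed limit or range.

### The arm

A 7-joint arm with a two-finger parallel gripper is mounted at the origin on the work surface. World frame = base frame: x ahead of the robot, y to its left, z up, the work surface at z = 0. Lengths are in mm, angles in rad, forces in N, time in s.
With the tool pointing down it reaches from about 400 to 750 mm from the base axis. Payload 19.5 kg.
Tool frame: the origin (TCP) lies midway between the tips of the shut fingers; the grasp point (between the pads) lies arm.pinch_z behind it (arm.pinch_z is the distance from the TCP to the grasp point, in mm); z points along the fingers, y is the line along which they close (so a half turn about z gives the same grasp; the last joint's range is limited). The gripper opens to 85 mm and grips with 20 to 120 N. Pads are 22 mm wide; open, the fingers measure 114 mm over their backs; the gripper's body (76 mm by 85 mm) begins 54 mm behind the grasp point. The pads swing forward as they close: fully open they stand 13 mm farther back than shut.
Start: joints at [-1.305, 0.707, -0.028, 1.485, 0.022, 0.951, -0.075], TCP at [174.19, 547.951, 208.168] pointing down, gripper open.
Joint ranges: [-2.71, 2.71], [-0.32, 2.16], [-1.57, 1.52], [0, 2.45], [-1.46, 4.6], [0, 2.02], [-2.83, 2.83]. Speed limits (rad/s): [1.89, 1.89, 2.57, 2.57, 3.01, 3.01, 3.01].

### API

Orientations are given as a rotation vector (axis times angle).
In Python, from rig import monitor, cams, workorder, arm gives the robot as it stands.
- The arm moves only by the tool jog_arm, never from a script. Its argument "targets" is a list that holds one entry, the list of rows, each a list of 6 numbers: the shift along the tool's x, y, z each as a share of 12 cm, from -1 to 1, then the turn, a rotation vector about the tool's x, y, z each as a share of pi rad, from -1 to 1. A call has 1 to 20 rows; each row is the pose to reach, as a shift and turn from the pose commanded when the call began, along the tool's axes at that moment, turning the shorter way round; what a row does not reach only later rows make up. A row lasts 1/10 s, in which the tool goes at most 50 mm and 8.59 degrees, less where a joint would pass 70% of its speed; a pose out of reach is approached as far as the arm can. A call with a number of a shift or a turn outside -1 to 1 is refused whole. A call with a gripper value outside its range is refused whole. "grip" is the finger opening in mm, from 0 to 85.4, set as the call begins (left out, the last holds). The fingers move at their own pace and stop on an object; "newtons" is the grip in N (left out, the last holds). Time passes only in rows, so rows that repeat a pose let the fingers close. It gives the time, the measured TCP pose, the force, the opening and the grip force at its end, in the units of the state.
- monitor.read_state(): the state, without advancing time (a new reading comes with each control period).
- cams.camera(name): name is "side" or "top"; returns a dict with "color" (384x512x3 uint8, red, green, blue), "depth" (384x512 float32, mm along the optical axis (not along the pixel's ray), 0 where there is no reading), "K" (3x3 intrinsics, pixels), "origin" and "orientation" of the camera in the world. Camera axes: x right, y down, z forward; pixel columns grow to the right and rows downward; lengths in mm; the calibration is good to about 2 mm. A picture is of the moment at which its call begins.
- workorder.hand_in(): hands the job in; it is judged then, once.
Trained networks look in a picture, given as the dict that the camera call returned (one of the last four; its "shot" number tells which), for a name from the list of things; names that differ only in an ending like _2 or _b are one class to them, and where a whole thing is asked for, a point or a joint stands for the part that bears it (a point fixed in the world has none). Each returns a list of dicts, best first, with "confidence" (0 to 1); they miss things now and then, are a little off and sometimes report something else, mostly with a low value. They report only what shows in the picture. A call takes as long as a camera call. They do not tell look-alikes from the thing itself.
- cams.cut_out(picture, thing): "pixels" (384x512 bool, what is visible of it) and "bbox" ([left, top, right, bottom] in pixels, round what is visible of it).
The state is a dict: "t": time; "q": joint angles; "joint_vel": joint speeds; "tau": joint torques, N m; "position": TCP position; "orientation": TCP orientation; "wrist_force": force on the tool from outside, world axes, zero at the start; "wrist_torque": the same for the moment, N m; "width": finger opening in mm; "finger_force": force on a finger pad.
Only numpy, scipy, OpenCV 4.12 (cv2) and the standard library are available. Lean on these libraries where they do the work, as an engineer would, in place of code of your own. Each camera call takes 0.05 s, during which the arm holds its last target. There are 200 camera calls.

## Working session

There is one attempt and no reset: what is moved stays moved. The work goes in short steps, Python scripts to look and compute and a tool call to move; the robot and the scene stay as the last step left them, time stands still between calls to the robot, and variables do not carry over. Pictures are saved under pics/ and viewed, at most 14 in all, crops included, and the job is handed in when it is done.

Besides the shell and the picture viewer there is one more tool, called after "Call:" by a JSON object that holds its "api" and its "payload". jog_arm: Moves the arm, as the interface text tells. Its arguments: {"type":"object","properties":{"targets":{"type":"array","items":{"type":"array","items":{"type":"array","items":{"type":"number","minimum":-1,"maximum":1}}}},"grip":{"type":"number"},"newtons":{"type":"number"}},"required":["targets"]}

```bash
ls; mkdir -p pics; python3 - <<'E'
from rig import monitor,cams,arm
import cv2
s=monitor.read_state();print({k:s[k] for k in('t','position','orientation','width')},arm.pinch_z)
for n in('top','side'):
    p=cams.camera(n);cv2.imwrite(f'pics/{n}0.png',cv2.resize(p['color'][:,:,::-1],(768,576)));print(n,p['origin'],p['orientation'],p['K'])
E
```

```text
pics
{'t': 0.0, 'position': array([174.14625885, 547.69789618, 207.75804688]), 'orientation': array([-4.81634696e-01, -3.10434381e+00,  1.64054423e-03]), 'width': 85.20090775720601} 18.700000000000003
top [ 505.73246851  -16.44267591 1239.15168757] [-2.24018905  2.17405658 -0.08094723] [[416.31906973   0.         248.92319885]
 [  0.         416.31906973 187.4545457 ]
 [  0.           0.           1.        ]]
side [405.50831427 730.79303364 922.17589866] [-0.37857204  2.84441575 -1.07674209] [[400.60981763   0.         251.21794994]
 [  0.         400.60981763 188.01933646]
 [  0.           0.           1.        ]]
```

View pics/top0.png

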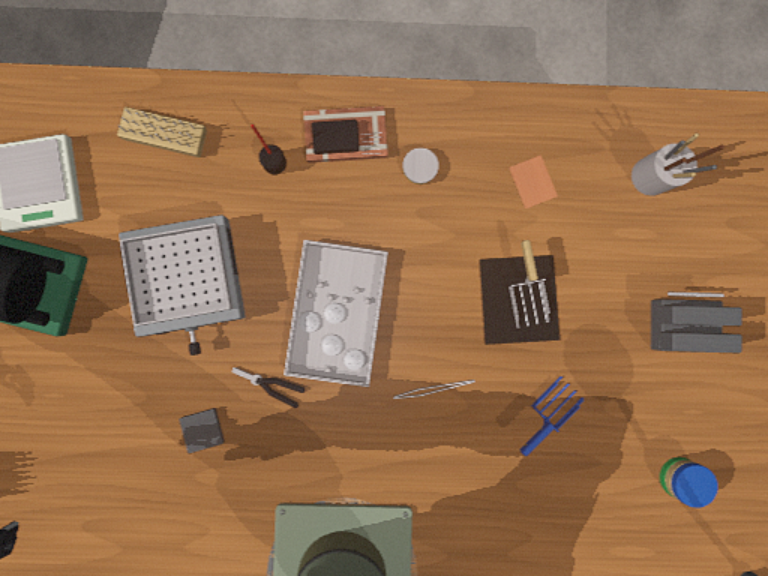

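View pics/side0.png

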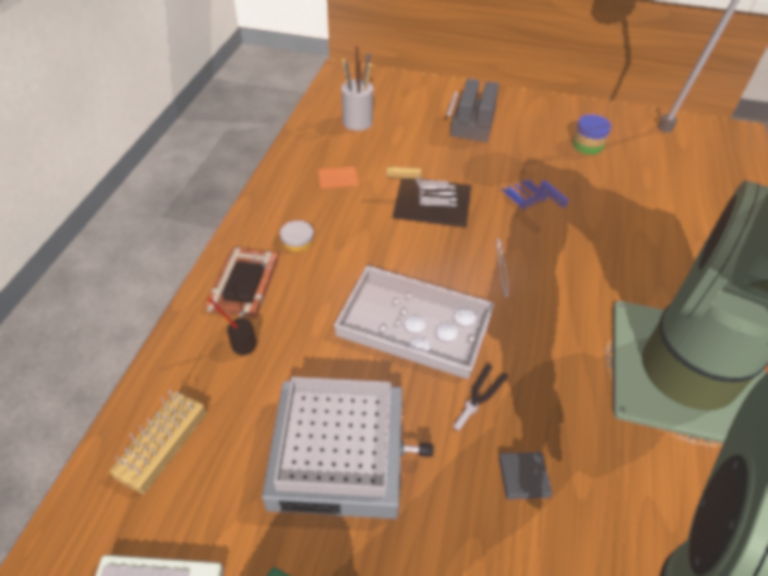

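```bash
cat > h.py <<'E'
import numpy as np,cv2
from scipy.spatial.transform import Rotation as R
from rig import monitor,cams,arm
def world(p,mask=None):
    d=p['depth'];v,u=np.nonzero((d>0)&(mask if mask is not None else True));z=d[v,u];K=p['K']
    c=np.c_[(u-K[0,2])/K[0,0]*z,(v-K[1,2])/K[1,1]*z,z]
    return c@R.from_rotvec(p['orientation']).as_matrix().T+p['origin']
def ray(p,u,v,z):  # pixel onto plane z
    K=p['K'];d=R.from_rotvec(p['orientation']).as_matrix()@[(u-K[0,2])/K[0,0],(v-K[1,2])/K[1,1],1]
    o=np.array(p['origin']);return o+d*(z-o[2])/d[2]
def find(p,n,k=1,lo=-50,hi=300):
    out=[]
    for r in cams.cut_out(p,n)[:k]:
        w=world(p,r['pixels']); out.append((r['confidence'],r['bbox'],w[(w[:,2]>lo)&(w[:,2]<hi)],r['pixels']))
    return out
def jog(pos,rot=None):
    """shift/turn shares from current pose to wanted TCP pos / Rotation"""
    s=monitor.read_state();A=R.from_rotvec(s['orientation'])
    d=A.inv().apply(np.array(pos)-s['position'])/120
    t=(A.inv()*rot).as_rotvec()/np.pi if rot is not None else np.zeros(3)
    return np.round(np.r_[d,t],3)
def rect(w):
    (c,s,a)=cv2.minAreaRect(w[:,:2].astype(np.float32));return np.round(c,1),np.round(s,1),round(a,1)
E
python3 - <<'E'
from h import *
print([a for a in dir(arm) if a[0]!='_'])
p=cams.camera('top')
for n in('pan','dryer','mat','scoop','damper_knob','scoop_grip','pliers','flux_jar','tweezers'):
    for c,b,w,m in find(p,n,3): print(n,round(c,2),b,rect(w),np.round(np.percentile(w[:,2],[5,50,95])))
for n in('casting1','ball1'):
    for c,b,w,m in find(p,n,9): print(n,round(c,2),b,np.round(w.mean(0)),len(w))
E
```

```text
['Unreachable', 'pinch_z']
pan 0.56 [189.5, 160.1, 255.2, 257.6] (array([503.8,  29.1]), array([164.5, 264.5]), 83.8) [-0.  4. 33.]
dryer 0.95 [80.3, 143.7, 163.3, 236.7] (array([543.9, 330.6]), array([266.3, 225. ]), 11.1) [44. 62. 86.]
mat 0.91 [321.7, 169.2, 375.7, 228.9] (array([ 541.8, -336.5]), array([170.4, 155.6]), 5.0) [-2.  3.  8.]
scoop 0.97 [349.9, 254.9, 386.4, 300.9] (array([ 306.7, -387.3]), array([ 75. , 154.3]), 47.4) [-1. 30. 78.]
scoop 0.73 [338.2, 160.8, 367.5, 211.6] (array([ 569.1, -341.5]), array([148.3,  63.6]), 34.1) [ 2. 60. 81.]
scoop 0.25 [265.4, 255.4, 290.6, 264.6] (array([ 354. , -133.5]), array([12.3, 72.7]), 8.0) [-5.  1.  6.]
damper_knob 0.43 [122.7, 221.3, 134.7, 238.3] (array([438.6, 296.9]), array([43.9, 20. ]), 19.1) [39. 44. 50.]
scoop_grip 0.88 [347.4, 259.0, 385.1, 304.5] (array([ 298.3, -382.3]), array([ 74.1, 141.9]), 53.4) [ 1. 67. 78.]
scoop_grip 0.64 [338.0, 157.1, 363.8, 215.3] (array([ 575.1, -342.4]), array([156.2,  65.4]), 12.3) [ 5. 68. 82.]
pliers 0.87 [154.6, 246.6, 204.5, 271.9] (array([359.7, 160.6]), array([144.3,  44.6]), 70.1) [ 1. 10. 15.]
flux_jar 0.67 [172.3, 97.7, 190.6, 117.2] (array([806.4, 161.4]), array([46.9, 63. ]), 89.5) [11. 57. 64.]
tweezers 0.5 [262.0, 254.3, 314.8, 264.6] (array([ 360.8, -164.6]), array([ 12.9, 142.7]), 12.6) [-3.  1.  6.]
tweezers 0.41 [190.0, 158.4, 255.5, 256.5] (array([504.6,  30.7]), array([173.4, 275.4]), 83.1) [-0.  4. 33.]
casting1 0.59 [198.9, 209.3, 213.3, 226.4] [485.  81.  12.] 149
casting1 0.56 [187.9, 161.5, 256.0, 258.4] [508.  30.   8.] 4438
casting1 0.52 [216.1, 227.0, 226.2, 234.3] [441.  36.  11.] 150
casting1 0.48 [226.3, 231.8, 239.2, 245.7] [415.  -8.  12.] 132
casting1 0.42 [220.2, 203.2, 228.3, 215.7] [503.  33.  11.] 134
ball1 0.39 [215.9, 226.1, 224.3, 235.2] [439.  37.  11.] 128
```

```bash
python3 - <<'E'
from h import *
p=cams.camera('top');c=p['color'];cv2.imwrite('pics/z1.png',np.hstack([cv2.resize(c[155:235,320:400,::-1],(400,400),interpolation=2),cv2.resize(c[155:265,180:260,::-1],(400,550),interpolation=2)[:400] ]))
# handle: points with height 70-90 in window
v,u=np.mgrid[:384,:512];win=(u>325)&(u<375)&(v>150)&(v<225)
w=world(p,win);h=w[(w[:,2]>66)&(w[:,2]<100)];print('handle',len(h),h.min(0),h.max(0),rect(h))
m=h[:,:2].mean(0);print(m,np.linalg.svd(h[:,:2]-m)[2][0])
# colour-based
hsv=cv2.cvtColor(c,cv2.COLOR_RGB2HSV);
for (a,b) in((345,165),(352,165),(355,180),(356,195)):print(c[b,a],p['depth'][b,a])
p2=cams.camera('side')
for n in('scoop','scoop_grip'):
  for cc,b,w,m in find(p2,n,3): print(n,round(cc,2),b,rect(w),np.round(np.percentile(w[:,2],[5,50,95])))
E
```

```text
handle 155 [ 577.36905726 -347.33672439   66.29085461] [ 650.60806722 -319.46143659   85.86817867] (array([ 613.6, -333.1]), array([76.2, 14.9]), 13.4)
[ 613.7664883  -332.17566657] [-0.97588306 -0.21829396]
[173 121  72] 1251.7079
[189 163 117] 1173.9482
[198 169 121] 1170.4545
[54 40 29] 1247.005
scoop 0.78 [260.2, 110.3, 306.2, 136.8] (array([ 569.1, -342.7]), array([154.4,  73.2]), 12.9) [ 0. 18. 78.]
scoop 0.71 [337.6, 123.9, 379.2, 138.4] (array([ 302.6, -394.8]), array([ 90.1, 150.5]), 65.1) [-1. 24. 76.]
scoop_grip 0.96 [336.7, 120.5, 379.7, 138.8] (array([ 316.2, -397.4]), array([132.7, 152.2]), 1.4) [-3. 16. 76.]
scoop_grip 0.59 [258.0, 112.1, 303.1, 135.1] (array([ 565.1, -360.1]), array([ 97.9, 161.4]), 85.6) [ 2. 20. 78.]
scoop_grip 0.16 [306.0, 242.6, 338.8, 288.1] (array([354. , 163.4]), array([141.8,  42.4]), 74.9) [ 4.  9. 13.]
```

View pics/z1.png

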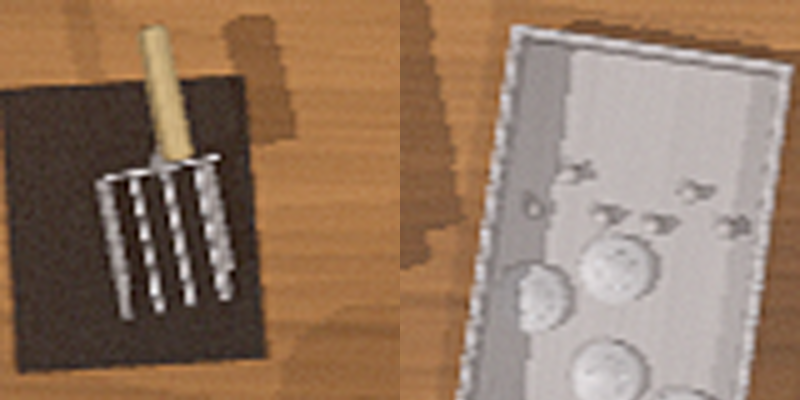

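```bash
cat >> h.py <<'E'
def pose(x,y,z,az,pitch=0,roll=0):
    """grasp point, tool-x azimuth deg, pitch>0 = nose (tool -x) down, tool down; returns TCP pos, Rotation"""
    a=np.radians(az);r=R.from_matrix(np.array([[np.cos(a),np.sin(a),0],[np.sin(a),-np.cos(a),0],[0,0,-1]]).T)
    r=r*R.from_rotvec([0,np.radians(pitch),0])*R.from_rotvec([np.radians(roll),0,0])
    return np.array([x,y,z])+r.apply([0,0,arm.pinch_z]),r
def plan(targets,speed=50,start=None):
    """targets: list of pose args; prints one row-set per call: pose row x count"""
    s=monitor.read_state();P,A=(s['position'],R.from_rotvec(s['orientation'])) if start is None else pose(*start)
    for t in targets:
        T,B=pose(*t);d=A.inv().apply(T-P);rv=(A.inv()*B).as_rotvec()
        k=int(np.ceil(max(np.abs(d).max()/119,np.linalg.norm(rv)/3.1,1e-9)))
        for i in range(k):
            P1=P+(T-P)*1/(k-i);A1=A*R.from_rotvec((A.inv()*B).as_rotvec()/(k-i))
            row=np.round(np.r_[A.inv().apply(P1-P)/120,(A.inv()*A1).as_rotvec()/np.pi],3)+0
            n=int(np.ceil(max(np.linalg.norm(P1-P)/speed,np.degrees(np.linalg.norm(row[3:]*np.pi))/8.59)))
            print(row.tolist(),'x',n); P=P+A.apply(row[:3]*120);A=A*R.from_rotvec(row[3:]*np.pi)
E
python3 - <<'E'
from h import *
plan([(460,330,250,120),(560,50,260,66),(608,-200,230,30),(608,-334,160,13)])
E
```

```text
[-0.94, -0.336, -0.064, 0.0, 0.0, 0.078] x 3
[-0.994, -0.099, -0.064, 0.0, 0.0, 0.079] x 3
[-0.987, 0.149, -0.065, 0.0, 0.0, 0.078] x 3
[-0.812, -0.149, -0.028, 0.0, 0.0, 0.1] x 3
[-0.819, 0.109, -0.027, 0.0, 0.0, 0.1] x 3
[-0.745, 0.356, -0.028, 0.0, 0.0, 0.1] x 3
[-0.871, 0.606, 0.125, 0.0, 0.0, 0.1] x 3
[-0.641, 0.845, 0.126, 0.0, 0.0, 0.1] x 3
[-0.56, 0.966, 0.583, 0.0, 0.0, 0.095] x 4
```

Call:
{"api": "jog_arm", "payload": {"targets": [[[-0.94, -0.336, -0.064, 0, 0, 0.078], [-0.94, -0.336, -0.064, 0, 0, 0.078], [-0.94, -0.336, -0.064, 0, 0, 0.078], [-0.94, -0.336, -0.064, 0, 0, 0.078]]], "grip": 50, "newtons": 100}}

```text
t: 1.3
position: [272.2, 473.5, 216.3]
orientation: [0.864, 3.019, 0.0]
wrist_force: [-0.9, 0.9, 0.2]
width: 49.8
finger_force: 0.0
```

Call:
{"api": "jog_arm", "payload": {"targets": [[[-0.994, -0.099, -0.064, 0, 0, 0.079], [-0.994, -0.099, -0.064, 0, 0, 0.079], [-0.994, -0.099, -0.064, 0, 0, 0.079], [-0.994, -0.099, -0.064, 0, 0, 0.079]]]}}

```text
t: 1.7
position: [366.7, 401.1, 223.7]
orientation: [1.229, 2.89, -0.0]
wrist_force: [-0.1, 0.6, 0.3]
width: 50.0
finger_force: 0.0
```

Call:
{"api": "jog_arm", "payload": {"targets": [[[-0.987, 0.149, -0.065, 0, 0, 0.078], [-0.987, 0.149, -0.065, 0, 0, 0.078], [-0.987, 0.149, -0.065, 0, 0, 0.078], [-0.987, 0.149, -0.065, 0, 0, 0.078]]]}}

```text
t: 2.1
position: [461.4, 328.9, 231.2]
orientation: [1.572, 2.719, -0.0]
wrist_force: [-0.8, 0.7, 0.8]
width: 49.8
finger_force: 0.0
```

Call:
{"api": "jog_arm", "payload": {"targets": [[[-0.812, -0.149, -0.028, 0, 0, 0.1], [-0.812, -0.149, -0.028, 0, 0, 0.1], [-0.812, -0.149, -0.028, 0, 0, 0.1], [-0.812, -0.149, -0.028, 0, 0, 0.1]]]}}

```text
t: 2.5
position: [492.7, 237.9, 234.7]
orientation: [-1.974, -2.443, -0.0]
wrist_force: [-0.0, 0.6, -0.7]
width: 50.1
finger_force: 0.0
```

Call:
{"api": "jog_arm", "payload": {"targets": [[[-0.819, 0.109, -0.027, 0, 0, 0.1], [-0.819, 0.109, -0.027, 0, 0, 0.1], [-0.819, 0.109, -0.027, 0, 0, 0.1], [-0.819, 0.109, -0.027, 0, 0, 0.1]]]}}

```text
t: 2.9
position: [526.3, 144.9, 237.7]
orientation: [-2.33, -2.106, -0.0]
wrist_force: [0.4, 0.8, -0.5]
width: 50.1
finger_force: 0.0
```

Call:
{"api": "jog_arm", "payload": {"targets": [[[-0.745, 0.356, -0.028, 0, 0, 0.1], [-0.745, 0.356, -0.028, 0, 0, 0.1], [-0.745, 0.356, -0.028, 0, 0, 0.1], [-0.745, 0.356, -0.028, 0, 0, 0.1]]]}}

```text
t: 3.3
position: [559.8, 51.9, 240.9]
orientation: [-2.63, -1.717, 0.0]
wrist_force: [-0.2, 1.1, -0.8]
width: 50.1
finger_force: 0.0
```

Call:
{"api": "jog_arm", "payload": {"targets": [[[-0.871, 0.606, 0.125, 0, 0, 0.1], [-0.871, 0.606, 0.125, 0, 0, 0.1], [-0.871, 0.606, 0.125, 0, 0, 0.1], [-0.871, 0.606, 0.125, 0, 0, 0.1]]]}}

```text
t: 3.7
position: [584.0, -76.2, 225.6]
orientation: [2.869, 1.28, -0.002]
wrist_force: [-0.5, 0.7, 0.7]
width: 50.1
finger_force: 0.0
```

Call:
{"api": "jog_arm", "payload": {"targets": [[[-0.641, 0.845, 0.126, 0, 0, 0.1], [-0.641, 0.845, 0.126, 0, 0, 0.1], [-0.641, 0.845, 0.126, 0, 0, 0.1], [-0.641, 0.845, 0.126, 0, 0, 0.1]]]}}

```text
t: 4.1
position: [608.1, -200.9, 210.1]
orientation: [-3.033, -0.816, 0.002]
wrist_force: [-1.1, -0.1, 0.4]
width: 50.2
finger_force: 0.0
```

Call:
{"api": "jog_arm", "payload": {"targets": [[[-0.56, 0.966, 0.583, 0, 0, 0.095], [-0.56, 0.966, 0.583, 0, 0, 0.095], [-0.56, 0.966, 0.583, 0, 0, 0.095], [-0.56, 0.966, 0.583, 0, 0, 0.095], [-0.56, 0.966, 0.583, 0, 0, 0.095]]]}}

```text
t: 4.6
position: [608.8, -331.7, 140.4]
orientation: [-3.119, -0.36, 0.0]
wrist_force: [0.7, 0.8, 1.3]
width: 50.0
finger_force: 0.0
```

```bash
python3 - <<'E'
from h import *
s=monitor.read_state();A=R.from_rotvec(s['orientation']).as_matrix();print(s['t'],s['q'],s['position'],A.round(3).tolist())
print(pose(608,-334,160,13)[0])
p=cams.camera('side')
for cc,b,w,m in find(p,'scoop',3):
  h=w[w[:,2]>55];print(round(cc,2),b,rect(w),rect(h) if len(h)>3 else '')
plan([(608,-334,69,13)])
E
```

```text
4.6 [ 0.26813676  1.03802312  0.54134961  1.05918455 -0.50552504  1.16637988
 -0.5611811 ] [ 608.84000972 -331.6545509   140.43433603] [[0.974, 0.228, -0.0], [0.228, -0.974, 0.002], [0.0, -0.002, -1.0]]
[ 608.  -334.   141.3]
0.98 [258.5, 112.0, 307.8, 138.5] (array([ 565.4, -381.7]), array([141.5, 156.2]), 86.5) (array([ 610.8, -332.5]), array([75.1, 18.1]), 13.8)
0.56 [335.2, 121.3, 378.3, 139.2] (array([ 297. , -412.3]), array([123.9, 160.6]), 63.1) (array([ 278.7, -353. ]), array([17.5, 76.5]), 44.7)
[-0.02, 0.022, 0.763, 0.0, -0.001, 0.001] x 2
```

Call:
{"api": "jog_arm", "payload": {"targets": [[[-0.02, 0.015, 0.3, 0, 0, 0], [-0.02, 0.015, 0.5, 0, 0, 0], [-0.02, 0.015, 0.65, 0, 0, 0], [-0.02, 0.015, 0.763, 0, 0, 0], [-0.02, 0.015, 0.763, 0, 0, 0]]]}}

```text
t: 5.2
position: [606.3, -334.5, 48.8]
orientation: [-3.12, -0.358, 0.001]
wrist_force: [-0.8, 1.1, -0.8]
width: 50.0
finger_force: 0.0
```

Call:
{"api": "jog_arm", "payload": {"targets": [[[0, 0, 0, 0, 0, 0], [0, 0, 0, 0, 0, 0], [0, 0, 0, 0, 0, 0], [0, 0, 0, 0, 0, 0], [0, 0, 0, 0, 0, 0], [0, 0, 0, 0, 0, 0]]], "grip": 5, "newtons": 100}}

```text
t: 5.8
position: [606.9, -336.4, 50.9]
orientation: [3.12, 0.355, 0.003]
wrist_force: [3.4, 0.7, 7.1]
width: 10.3
finger_force: 98.2
```

Call:
{"api": "jog_arm", "payload": {"targets": [[[0, 0, -0.2, 0, 0, 0], [0, 0, -0.5, 0, 0, 0], [0, 0, -0.9, 0, 0, 0], [0, 0, -0.9, 0, 0, 0]]]}}

```text
t: 6.2
position: [607.6, -337.9, 164.1]
orientation: [3.116, 0.355, 0.01]
wrist_force: [0.5, 0.0, -1.7]
width: 10.2
finger_force: 98.5
```

```bash
python3 - <<'E'
from h import *
p=cams.camera('side')
c=p['color'];cv2.imwrite('pics/s2.png',cv2.resize(c[60:200,200:360,::-1],(640,560),interpolation=2))
s=monitor.read_state();print(s['t'],s['position'],s['wrist_force'],s['wrist_torque'],s['width'])
E
```

```text
6.25 [ 606.81104051 -337.03500017  160.69065499] [-0.48180651  0.9002643  -2.71231238] [ 0.03372614 -0.06272167  0.03281754] 9.9264927215345
```

View pics/s2.png

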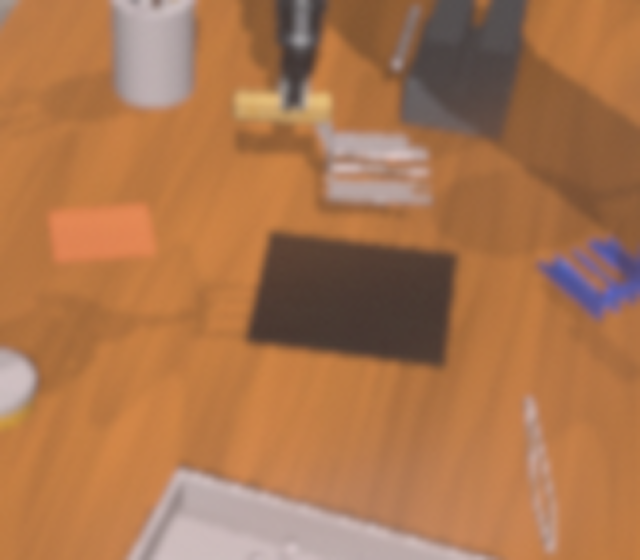

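```bash
cat >> h.py <<'E'
PC=np.array([504,29.]);PA=-6.2
def pan(x,y,z,pitch=0,daz=0):  # scoop origin in pan frame (z above bench) -> grasp pose args
    a=np.radians(PA);b=a+np.radians(daz);q=np.radians(pitch)
    o=PC+[x*np.cos(a)-y*np.sin(a),x*np.sin(a)+y*np.cos(a)]
    f=78*np.cos(q)-66*np.sin(q);  # nose-down pitch: handle rises
    f=78*np.cos(q)-66*np.sin(q);hz=66*np.cos(q)+78*np.sin(q)
    return (o[0]+f*np.cos(b),o[1]+f*np.sin(b),z+hz,PA+daz,pitch)
E
python3 - <<'E'
from h import *
print(pose(600,0,100,0,10)[1].as_matrix().round(2).tolist(), pan(74,2,100))
plan([(620,-190,210,5),pan(74,2,110)])
E
```

```text
[[0.98, 0.0, 0.17], [0.0, -1.0, 0.0], [0.17, 0.0, -0.98]] (np.float64(655.326945235204), np.float64(14.572399860629156), np.float64(166.0), -6.2, 0)
[0.192, -0.584, -0.129, 0.0, -0.001, 0.022] x 2
[0.15, -0.596, -0.129, 0.001, 0.0, 0.022] x 2
[0.222, -0.836, 0.142, 0.0, 0.0, 0.031] x 3
[0.139, -0.854, 0.142, 0.0, 0.0, 0.032] x 3
```

Call:
{"api": "jog_arm", "payload": {"targets": [[[0.19, -0.58, -0.13, 0, 0, 0.022], [0.19, -0.58, -0.13, 0, 0, 0.022], [0.19, -0.58, -0.13, 0, 0, 0.022]]]}}

```text
t: 6.55
position: [613.8, -259.1, 173.1]
orientation: [-3.129, -0.253, -0.001]
wrist_force: [0.1, -0.4, -2.5]
width: 9.5
finger_force: 98.6
```

Call:
{"api": "jog_arm", "payload": {"targets": [[[0.15, -0.6, -0.13, 0, 0, 0.022], [0.15, -0.6, -0.13, 0, 0, 0.022], [0.15, -0.6, -0.13, 0, 0, 0.022]]]}}

```text
t: 6.85
position: [620.0, -185.6, 188.6]
orientation: [-3.136, -0.145, -0.0]
wrist_force: [1.1, -0.0, -1.0]
width: 10.1
finger_force: 98.7
```

Call:
{"api": "jog_arm", "payload": {"targets": [[[0.22, -0.84, 0.14, 0, 0, 0.031], [0.22, -0.84, 0.14, 0, 0, 0.031], [0.22, -0.84, 0.14, 0, 0, 0.031], [0.22, -0.84, 0.14, 0, 0, 0.031]]]}}

```text
t: 7.25
position: [636.3, -85.9, 171.0]
orientation: [3.141, -0.012, -0.003]
wrist_force: [-0.1, -1.3, -1.4]
width: 9.9
finger_force: 98.7
```

Call:
{"api": "jog_arm", "payload": {"targets": [[[0.14, -0.85, 0.14, 0, 0, 0.032], [0.14, -0.85, 0.14, 0, 0, 0.032], [0.14, -0.85, 0.14, 0, 0, 0.032], [0.14, -0.85, 0.14, 0, 0, 0.032], [0.14, -0.85, 0.14, 0, 0, 0.032]]]}}

```text
t: 7.75
position: [654.1, 12.5, 155.4]
orientation: [3.135, -0.176, -0.0]
wrist_force: [0.2, -0.7, -1.5]
width: 10.0
finger_force: 98.8
```

```bash
python3 - <<'E'
from h import *
p=cams.camera('top')
c=p['color'];cv2.imwrite('pics/t3.png',cv2.resize(c[100:270,160:290,::-1],(585,765))[:600] if 0 else cv2.resize(c[110:265,170:290,::-1],(464,600),interpolation=2))
s=monitor.read_state();A=R.from_rotvec(s['orientation'])
print(s['t'],s['position'],s['width'])
# scoop bowl in tool frame: points z 90..150 near
v,u=np.mgrid[:384,:512];w=world(p,(u>170)&(u<290)&(v>90)&(v<265))
g=s['position']+A.apply([0,0,-arm.pinch_z]);l=A.inv().apply(w-g)
k=(l[:,0]<-15)&(l[:,0]>-150)&(abs(l[:,1])<50)&(l[:,2]<90)&(l[:,2]>-20)
b=l[k];print(len(b),np.percentile(b,[1,50,99],axis=0).round(1))
# bars: fit plane z = a+bx+cy for low points
m=b[(b[:,2]>45)];X=np.c_[np.ones(len(m)),m[:,:2]];print(np.linalg.lstsq(X,m[:,2],rcond=None)[0],m.mean(0),m[:,:2].min(0),m[:,:2].max(0))
E
```

```text
7.8 [654.19080422  12.53479897 155.50195226] 10.13661424458704
66 [[-116.3    6.7   42.3]
 [ -86.5   27.6   63.1]
 [ -34.7   30.4   68.9]]
[61.32162482 -0.08199257 -0.35355564] [-81.79835362  24.17716464  59.48050923] [-116.3350038     6.52304091] [-35.36317887  30.45808344]
```

View pics/t3.png

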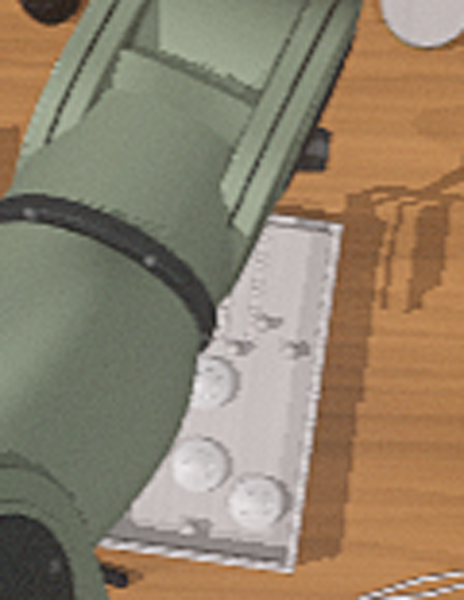

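```bash
python3 - <<'E'
from h import *
plan([pan(76,2,20),pan(75,2,5)],speed=15)
E
```

```text
[0.024, -0.019, 0.735, 0.0, 0.0, -0.001] x 6
[-0.008, 0.0, 0.125, 0.0, 0.0, 0.0] x 2
```

Call:
{"api": "jog_arm", "payload": {"targets": [[[0.02, -0.02, 0.2, 0, 0, 0], [0.024, -0.02, 0.4, 0, 0, 0], [0.024, -0.02, 0.6, 0, 0, 0], [0.024, -0.02, 0.735, 0, 0, 0], [0.024, -0.02, 0.735, 0, 0, 0]]]}}

```text
t: 8.3
position: [656.6, 16.1, 65.5]
orientation: [3.136, -0.175, -0.004]
wrist_force: [0.0, 0.6, -0.8]
width: 9.7
finger_force: 98.8
```

Call:
{"api": "jog_arm", "payload": {"targets": [[[0, 0, 0.04, 0, 0, 0], [0.01, 0, 0.08, 0, 0, 0], [-0.01, 0, 0.105, 0, 0, 0], [0.01, 0, 0.125, 0, 0, 0], [0, 0, 0.125, 0, 0, 0], [0, 0, 0.125, 0, 0, 0]]]}}

```text
t: 8.9
position: [657.6, 17.1, 52.8]
orientation: [3.137, -0.172, 0.001]
wrist_force: [1.3, -0.5, 6.7]
width: 9.8
finger_force: 99.7
```

```bash
python3 - <<'E'
from h import *
s=monitor.read_state();A=R.from_rotvec(s['orientation'])
print(s['t'],s['position'],s['wrist_force'],s['wrist_torque'],s['width'],pose(*pan(75,2,5))[0],A.as_matrix()[2])
p=cams.camera('side')
c=p['color'];cv2.imwrite('pics/s4.png',cv2.resize(c[160:270,200:360,::-1],(800,550),interpolation=2))
plan([pan(-80,2,4)])
E
```

```text
8.9 [657.58099582  17.08169933  52.84814837] [ 1.28977924 -0.49103665  6.66768869] [0.08037943 0.66728006 0.09160785] 9.817793629671135 [656.3210962  14.4644005  52.3      ] [ 9.10175697e-04  2.27301667e-05 -9.99999586e-01]
[-0.65, 0.012, 0.006, 0.0, 0.0, 0.0] x 2
[-0.65, 0.013, 0.006, 0.0, 0.0, -0.001] x 2
```

View pics/s4.png

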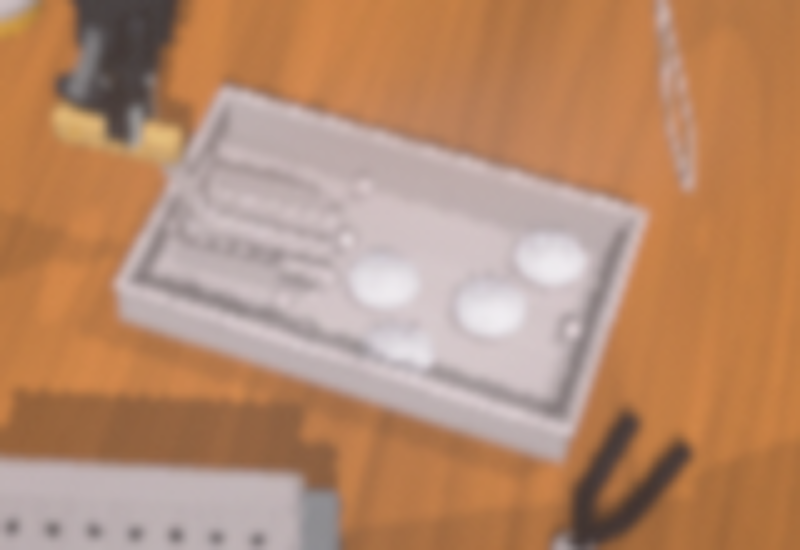

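```bash
cat >> h.py <<'E'
def inpan(w):
    a=np.radians(PA);d=np.atleast_2d(w)[:,:2]-PC;return np.round(d@np.array([[np.cos(a),-np.sin(a)],[np.sin(a),np.cos(a)]]),1)
E
python3 - <<'E'
from h import *
p=cams.camera('side')
f=lambda X,Y,z:ray(p,200+X/5-.4,160+Y/5-.4,z)
print('castings',inpan([f(380,277,10),f(490,303,10),f(550,257,10),f(400,345,10)]))
print('rim corners',inpan([f(228,90,32),f(645,210,32),f(562,455,32),f(120,290,32)]))
print('tips',inpan([f(343,207,5),f(335,262,5),f(325,290,5),f(345,235,5)]))
E
```

```text
castings [[ -0.7   2.7]
 [-64.8  -2.8]
 [-87.7 -47.6]
 [-26.4  43.8]]
rim corners [[ 126.5  -81.8]
 [-131.6  -83.6]
 [-130.8   94.8]
 [ 126.5   81.3]]
tips [[ 37.4 -42.5]
 [ 28.   -1.7]
 [ 26.5  19.5]
 [ 29.3 -22.8]]
```

```bash
python3 - <<'E'
from h import *
ims=[cams.camera('side')['color'].astype(float) for _ in range(4)]
c=np.mean(ims,0)[170:230,210:285]
c=cv2.resize(c,(750,600),interpolation=cv2.INTER_CUBIC);c=c+1.5*(c-cv2.GaussianBlur(c,(0,0),12));lo=90
cv2.imwrite('pics/s5.png',np.clip((c-lo)*1.6,0,255)[:,:,::-1].astype(np.uint8))
E
```

```text
(no output)
```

View pics/s5.png

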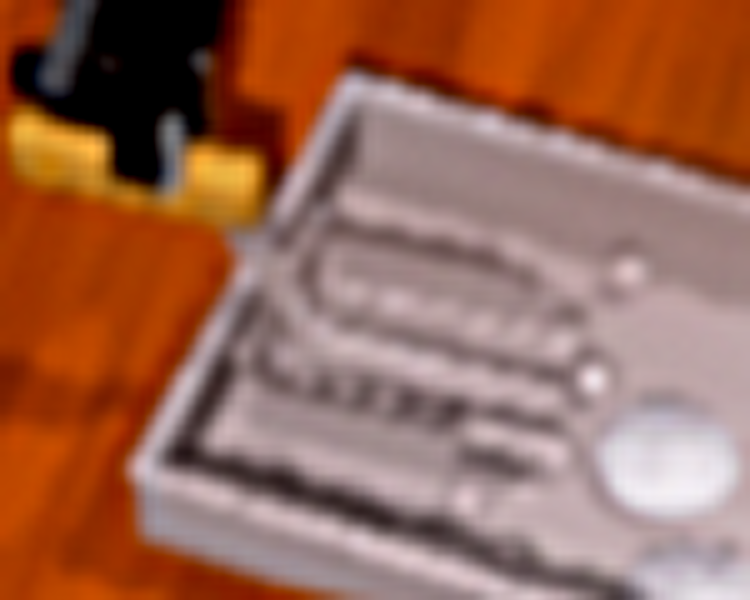

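```bash
python3 - <<'E'
from h import *
p=cams.camera('side')
f=lambda X,Y,z:ray(p,210+X/10-.45,170+Y/10-.45,z)
print(inpan([f(575,310,6),f(560,455,6),f(470,425,24),f(262,365,24),f(270,185,77),f(12,125,77)]))
# expected projections of 4 tips & side wall ends for the assumed pose
s=monitor.read_state();A=R.from_rotvec(s['orientation']);g=s['position']+A.apply([0,0,-arm.pinch_z])
W=R.from_rotvec(p['orientation'])
for X,Y,Z in [(-42,29.4,2),(-42,9.8,2),(-42,-9.8,2),(-42,-29.4,2),(-17,31,20),(43,31,20),(43,-31,20),(123,0,77),(45,0,77)]:
    q=W.inv().apply(g+A.apply([X-78,-Y,66-Z])-p['origin']);u=p['K']@q;print((X,Y,Z),((u[0]/u[2]-210+.45)*10).round(),((u[1]/u[2]-170+.45)*10).round())
E
```

```text
[[ 41.  -42. ]
 [ 26.9  10.6]
 [ 50.3  23.3]
 [113.4  25. ]
 [119.2   3.3]
 [195.9   9.6]]
(-42, 29.4, 2) 508.0 506.0
(-42, 9.8, 2) 532.0 455.0
(-42, -9.8, 2) 555.0 405.0
(-42, -29.4, 2) 578.0 357.0
(-17, 31, 20) 425.0 446.0
(43, 31, 20) 229.0 384.0
(43, -31, 20) 311.0 231.0
(123, 0, 77) 8.0 97.0
(45, 0, 77) 262.0 174.0
```

```bash
cat >> h.py <<'E'
def held(n='side'):
    """handle and bowl points in grasp frame (tool axes)"""
    p=cams.camera(n);s=monitor.read_state();A=R.from_rotvec(s['orientation']);g=s['position']+A.apply([0,0,-arm.pinch_z])
    c=p['color'].astype(int);l=A.inv().apply(world(p)-g);col=c[p['depth']>0]
    y=(col[:,0]>140)&(col[:,0]-col[:,2]>40)
    k=y&(l[:,2]<14)&(l[:,2]>-20)&(abs(l[:,1])<25)&(l[:,0]>-45)&(l[:,0]<60);h=l[k]
    k=(l[:,2]>20)&(l[:,2]<75)&(abs(l[:,1])<55)&(l[:,0]>-130)&(l[:,0]<-25);return h,l[k]
E
python3 - <<'E'
from h import *
h,b=held();print(len(h),np.percentile(h,[2,50,98],axis=0).round(1))
for lo,hi in((-40,-25),(-25,-10),(-10,10),(10,25),(25,50)):
    k=h[(h[:,0]>lo)&(h[:,0]<hi)];print(lo,len(k),np.median(k,0).round(1) if len(k) else '')
E
```

```text
155 [[-33.1 -17.1 -13.2]
 [ -2.5  -6.4  -2.4]
 [ 40.9   4.   12.8]]
-40 28 [-30.   -4.5  -5.1]
-25 42 [-17.   -6.2  -7.9]
-10 20 [-1.  -8.2  4.3]
10 29 [18.2 -6.7  1.4]
25 36 [33.7 -6.2 -2. ]
```

```bash
python3 - <<'E'
from h import *
g=pan(76,3,14)
plan([g[:3]+(1.3,0)],speed=10)
E
```

```text
[0.0, 0.014, -0.07, 0.0, 0.0, -0.042] x 1
```

Call:
{"api": "jog_arm", "payload": {"targets": [[[0, 0.014, -0.07, 0, 0, 0], [0, 0.014, -0.07, 0, 0, -0.042], [0, 0.014, -0.07, 0, 0, -0.042], [0, 0.014, -0.07, 0, 0, -0.042]]]}}

```text
t: 9.7
position: [657.3, 15.4, 60.9]
orientation: [-3.141, -0.029, -0.001]
wrist_force: [0.8, -0.2, 1.7]
width: 9.7
finger_force: 99.1
```

```bash
cat >> h.py <<'E'
def overlay(name,crop,k,yaw=0,n=4):
    """sharpened crop of the side view with template of the scoop drawn, scoop yawed in the gripper by yaw deg"""
    ps=[cams.camera('side') for _ in range(n)];p=ps[0];x0,y0,x1,y1=crop
    c=np.mean([q['color'].astype(float) for q in ps],0)[y0:y1,x0:x1];c=cv2.resize(c,None,fx=k,fy=k,interpolation=cv2.INTER_CUBIC)
    c=np.clip((c+1.2*(c-cv2.GaussianBlur(c,(0,0),12))-70)*1.4,0,255)[:,:,::-1].astype(np.uint8).copy()
    s=monitor.read_state();A=R.from_rotvec(s['orientation']);g=s['position']+A.apply([0,0,-arm.pinch_z]);W=R.from_rotvec(p['orientation']);Y=R.from_rotvec([0,0,np.radians(yaw)])
    def pr(X,Yy,Z):
        q=W.inv().apply(g+A.apply(Y.apply([X-78,-Yy,66-Z]))-p['origin']);u=p['K']@q;return tuple(int(v) for v in ((u[:2]/u[2]-[x0,y0]+.5)*k))
    for a,b in [((-42,e,2),(42,e,2)) for e in(-29.4,-9.8,9.8,29.4)]+[((45,e,77),(123,e,77)) for e in(-7,7)]+[((-17,32,20),(43,32,20))]: cv2.line(c,pr(*a),pr(*b),(0,0,255) if yaw==0 else (255,0,0),1)
    cv2.imwrite('pics/'+name,c);return c
E
python3 - <<'E'
from h import *
overlay('s6.png',(205,165,285,230),9)
s=monitor.read_state();print(s['position'],s['wrist_force'],s['wrist_torque'])
E
```

```text
[657.20105523  15.5785722   60.46571041] [0.16456162 0.09265998 1.63621964] [-0.00076707  0.18081395 -0.02978493]
```

View pics/s6.png

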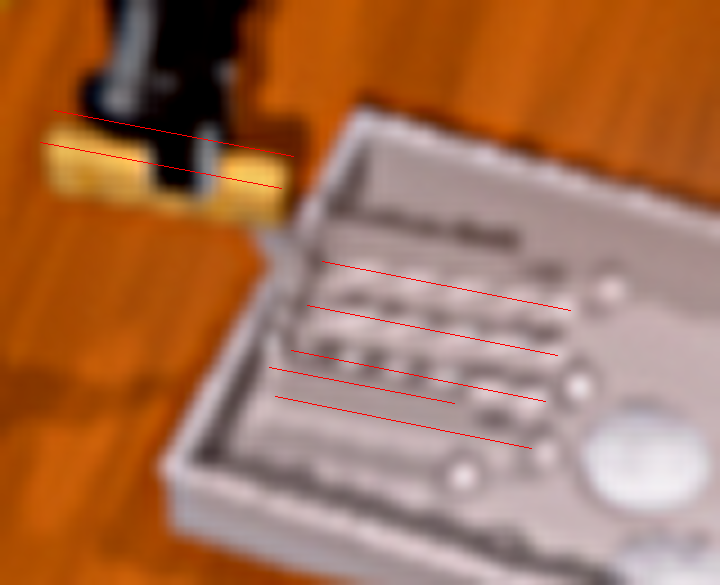

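```bash
python3 - <<'E'
from h import *
p=cams.camera('side')
f=lambda X,Y,z:ray(p,205+X/9-.5,165+Y/9-.5,z)
print(inpan([f(X,Y,10) for X,Y in((580,383),(546,452),(462,474),(611,288))]))
g=pan(77,3,18)
plan([g[:3]+(-6.2,6)],speed=10)
E
```

```text
[[ 26.7 -17.7]
 [ 27.4  12.8]
 [ 49.2  31. ]
 [ 30.5 -59.5]]
[0.026, 0.005, -0.041, -0.002, 0.033, 0.041] x 2
```

```bash
python3 - <<'E'
from h import *
g=pan(77,-2,18)
plan([g[:3]+(-6.2,6)],speed=10)
E
```

```text
[0.021, 0.046, -0.041, -0.002, 0.033, 0.041] x 2
```

Call:
{"api": "jog_arm", "payload": {"targets": [[[0.021, 0.046, -0.041, 0, 0, 0], [0.021, 0.046, -0.041, 0, 0.033, 0.041], [0.021, 0.046, -0.041, 0, 0.033, 0.041], [0.021, 0.046, -0.041, 0, 0.033, 0.041]]], "newtons": 120}}

```text
t: 10.35
position: [659.4, 9.8, 65.6]
orientation: [-3.132, 0.168, -0.161]
wrist_force: [-3.6, -0.7, -2.4]
width: 9.2
finger_force: 119.0
```

```bash
sed -i 's/def overlay(name,crop,k,yaw=0,n=4)/def overlay(name,crop,k,yaw=0,n=4,pit=0)/; s/Y=R.from_rotvec(\[0,0,np.radians(yaw)\])/Y=R.from_rotvec([0,np.radians(pit),np.radians(yaw)])/' h.py; python3 - <<'E'
from h import *
overlay('s7.png',(205,165,285,230),9,pit=-6)
s=monitor.read_state();print(s['position'],s['wrist_force'],s['wrist_torque'])
E
```

```text
[659.93808539   9.84981179  65.25214087] [-3.3624155  -1.37321773 -0.83834027] [-0.22117787  1.18018065 -0.06196937]
```

View pics/s7.png

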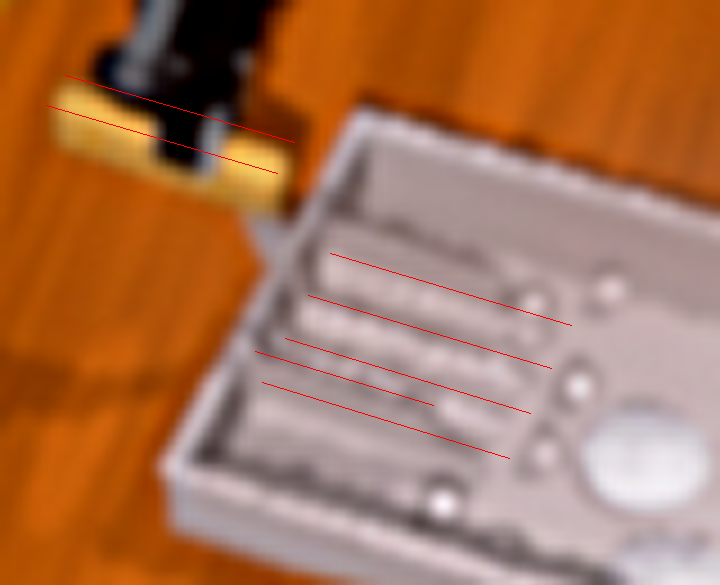

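Call:
{"api": "jog_arm", "payload": {"targets": [[[-0.06, 0, -0.2, 0, 0, 0], [-0.06, 0, -0.5, 0, 0, 0], [-0.06, 0, -0.5, 0, 0, 0], [-0.06, 0, -0.5, 0, 0, 0]]]}}

```text
t: 10.95
position: [647.3, 11.3, 124.7]
orientation: [-3.132, 0.166, -0.165]
wrist_force: [-0.3, 0.8, -0.9]
width: 8.9
finger_force: 119.1
```

```bash
cat >> h.py <<'E'
def hpitch(n=4,dbg=False):
    """scoop pitch relative to gripper (deg, + nose down) by handle silhouette in side view; also along-x slip (mm)"""
    from scipy.optimize import least_squares
    ps=[cams.camera('side') for _ in range(n)];p=ps[0];c=np.mean([q['color'].astype(float) for q in ps],0)
    s=monitor.read_state();A=R.from_rotvec(s['orientation']);g=s['position']+A.apply([0,0,-arm.pinch_z]);W=R.from_rotvec(p['orientation'])
    def pr(P,pit,dx=0,dz=0):
        q=W.inv().apply(g+A.apply(R.from_rotvec([0,np.radians(pit),0]).apply(np.array(P))+[dx,0,dz])-p['origin'])@p['K'].T;return q[:,:2]/q[:,2:]
    box=np.array([(x,y,z) for x in(-33,45) for y in(-7,7) for z in(-11,11)])
    def hull(*a):
        m=np.zeros((384*4,512*4),np.uint8);cv2.fillConvexPoly(m,cv2.convexHull(((pr(box,*a)+.5)*4).astype(np.int32)),1);return cv2.resize(m.astype(np.float32),(512,384),interpolation=cv2.INTER_AREA)
    r=c[:,:,1]/(c[:,:,0]+1);z=cv2.dilate(hull(0),np.ones((17,17)))>0
    obs=((r>.775)&(c[:,:,0]-c[:,:,2]>35)&(c[:,:,0]>110)&z).astype(np.uint8)
    k,l,st,_=cv2.connectedComponentsWithStats(cv2.morphologyEx(obs,cv2.MORPH_CLOSE,np.ones((9,9))));o=obs*0+(l==1+np.argmax(st[1:,4]))
    best=max(((2*(np.minimum(h,o)).sum()-h.sum(),a) for a in [(pit,dx,dz) for pit in np.arange(-14,15,2) for dx in(-6,-3,0,3,6) for dz in (-4,-2,0,2,4)] for h in [hull(*a)]),key=lambda t:t[0])
    print('fit',best,'obs px',o.sum(),'hull px',hull(0).sum());return best[1]
E
python3 - <<'E'
from h import *
hpitch()
s=monitor.read_state();print(s['t'],s['position'],s['wrist_force'],s['wrist_torque'])
E
```

```text
fit (np.float32(148.3125), (np.int64(10), -3, 0)) obs px 304 hull px 275.0
11.15 [646.38824751  11.06304901 123.36379975] [ 0.33990293 -0.31017069 -1.84028957] [-0.00424608  0.08203766  0.01213972]
```

```bash
python3 - <<'E'
from h import *
overlay('s8.png',(200,130,285,200),9,pit=0)
E
```

```text
(no output)
```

View pics/s8.png

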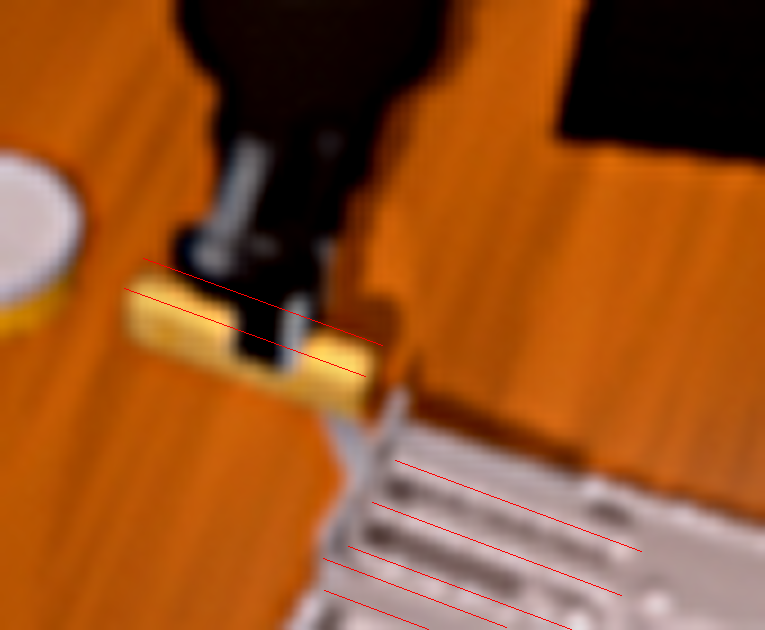

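```bash
cat >> h.py <<'E'
OFF=6
def G(x,y,z,p=0,off=None,daz=0):
    t=list(pan(x,y,z,p,daz));t[4]+=OFF if off is None else off;return tuple(t)
def rows(ts,start=None):
    if start is None: s=monitor.read_state();P,A=s['position'],R.from_rotvec(s['orientation'])
    else: P,A=pose(*start)
    for t in ts:
        T,B=pose(*t);print((np.round(np.r_[A.inv().apply(T-P)/120,(A.inv()*B).as_rotvec()/np.pi],3)+0).tolist(),',')
E
python3 - <<'E'
from h import *
rows([G(83,-2,60,15),G(83,-2,35,15),G(82,-2,22,15),G(82,-2,16.5,15)])
print();rows([G(80,-2,13,11),G(77.5,-2,10,7.5),G(75,-2,7,3.5),G(72,-2,4.5,0)],G(82,-2,16.5,15))
print();rows([G(x,-2,4,0) for x in(62,52,42,32,22,12,2,-8,-18,-23)],G(72,-2,4.5))
print();rows([G(x,-2,4,0) for x in(-33,-43,-53,-61,-68,-74,-79)],G(-23,-2,4))
E
```

```text
[0.039, -0.004, -0.017, -0.002, 0.084, 0.0] ,
[0.017, -0.003, 0.19, -0.002, 0.084, 0.0] ,
[-0.002, -0.002, 0.297, -0.002, 0.084, 0.0] ,
[-0.007, -0.002, 0.342, -0.002, 0.084, 0.0] ,

[-0.005, 0.0, 0.071, 0.0, -0.022, 0.0] ,
[-0.018, 0.0, 0.132, 0.0, -0.042, 0.0] ,
[-0.033, 0.0, 0.2, 0.0, -0.064, 0.0] ,
[-0.054, 0.0, 0.257, 0.0, -0.083, 0.0] ,

[-0.083, 0.0, -0.005, 0.0, 0.0, 0.0] ,
[-0.166, 0.0, -0.013, 0.0, 0.0, 0.0] ,
[-0.249, 0.0, -0.022, 0.0, 0.0, 0.0] ,
[-0.332, 0.0, -0.031, 0.0, 0.0, 0.0] ,
[-0.415, 0.0, -0.039, 0.0, 0.0, 0.0] ,
[-0.498, 0.0, -0.048, 0.0, 0.0, 0.0] ,
[-0.581, 0.0, -0.057, 0.0, 0.0, 0.0] ,
[-0.663, 0.0, -0.066, 0.0, 0.0, 0.0] ,
[-0.746, 0.0, -0.074, 0.0, 0.0, 0.0] ,
[-0.788, 0.0, -0.079, 0.0, 0.0, 0.0] ,

[-0.083, 0.0, -0.009, 0.0, 0.0, 0.0] ,
[-0.166, 0.0, -0.017, 0.0, 0.0, 0.0] ,
[-0.249, 0.0, -0.026, 0.0, 0.0, 0.0] ,
[-0.315, 0.0, -0.033, 0.0, 0.0, 0.0] ,
[-0.373, 0.0, -0.039, 0.0, 0.0, 0.0] ,
[-0.423, 0.0, -0.044, 0.0, 0.0, 0.0] ,
[-0.464, 0.0, -0.049, 0.0, 0.0, 0.0] ,
```

Call:
{"api": "jog_arm", "payload": {"targets": [[[0.039, -0.004, -0.017, 0, 0.084, 0], [0.039, -0.004, -0.017, 0, 0.084, 0], [0.017, -0.003, 0.19, 0, 0.084, 0], [-0.002, -0.002, 0.297, 0, 0.084, 0], [-0.007, -0.002, 0.342, 0, 0.084, 0], [-0.007, -0.002, 0.342, 0, 0.084, 0]]]}}

```text
t: 11.95
position: [651.3, 10.7, 85.0]
orientation: [3.071, -0.167, 0.577]
wrist_force: [-8.9, -0.0, 1.9]
width: 9.1
finger_force: 120.1
```

Call:
{"api": "jog_arm", "payload": {"targets": [[[-0.005, 0, 0.071, 0, -0.022, 0], [-0.018, 0, 0.132, 0, -0.042, 0], [-0.033, 0, 0.2, 0, -0.064, 0], [-0.054, 0, 0.257, 0, -0.083, 0], [-0.054, 0, 0.257, 0, -0.083, 0], [-0.054, 0, 0.257, 0, -0.083, 0]]]}}

```text
t: 12.55
position: [656.3, 10.7, 53.0]
orientation: [-3.132, 0.167, -0.171]
wrist_force: [4.5, -0.2, 10.4]
width: 8.9
finger_force: 120.3
```

```bash
python3 - <<'E'
from h import *
s=monitor.read_state();print(s['t'],s['position'],s['wrist_force'],s['wrist_torque'],pose(*G(72,-2,4.5))[0])
E
```

```text
12.55 [656.28988782  10.67156158  53.00218182] [ 4.46654088 -0.1754681  10.4057385 ] [ 0.08892335 -0.13671837 -0.02836681] [654.84989514  10.60069029  51.90244056]
```

Call:
{"api": "jog_arm", "payload": {"targets": [[[-0.083, 0, -0.008, 0, 0, 0], [-0.166, 0, -0.016, 0, 0, 0], [-0.249, 0, -0.025, 0, 0, 0], [-0.332, 0, -0.034, 0, 0, 0], [-0.415, 0, -0.043, 0, 0, 0], [-0.498, 0, -0.051, 0, 0, 0], [-0.581, 0, -0.06, 0, 0, 0], [-0.663, 0, -0.069, 0, 0, 0], [-0.746, 0, -0.078, 0, 0, 0], [-0.788, 0, -0.082, 0, 0, 0]]]}}

```text
t: 13.55
position: [561.5, 20.7, 53.1]
orientation: [-3.132, 0.168, -0.173]
wrist_force: [7.5, -0.7, 12.2]
width: 9.4
finger_force: 120.5
```

```bash
python3 - <<'E'
from h import *
s=monitor.read_state();print(s['t'],s['position'],s['wrist_force'],s['wrist_torque'],pose(*G(-23,-2,4))[0])
p=cams.camera('side')
c=p['color'];cv2.imwrite('pics/s9.png',cv2.resize(c[155:275,200:350,::-1],(750,600),interpolation=2))
E
```

```text
13.55 [561.54817579  20.69100747  53.11631523] [ 7.50388129 -0.71567195 12.20179091] [-1.01194529e-01 -8.55554354e-01  2.57511115e-04] [560.40555356  20.86062908  51.40244056]
```

View pics/s9.png

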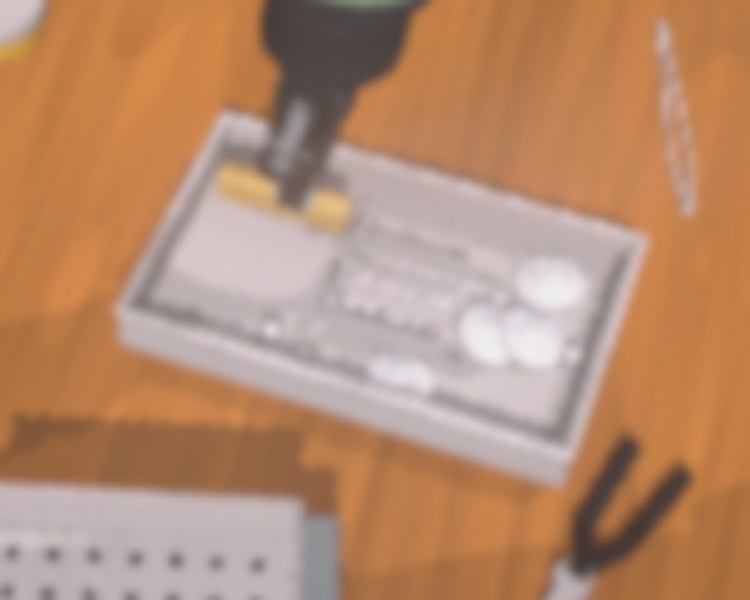

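Call:
{"api": "jog_arm", "payload": {"targets": [[[-0.06, 0, -0.02, 0, 0.011, 0], [-0.12, 0, -0.027, 0, 0.011, 0], [-0.18, 0, -0.033, 0, 0.011, 0], [-0.249, 0, -0.04, 0, 0.011, 0], [-0.315, 0, -0.047, 0, 0.011, 0], [-0.373, 0, -0.053, 0, 0.011, 0], [-0.41, 0, -0.057, 0, 0.011, 0]]]}}

```text
t: 14.3
position: [513.0, 25.8, 54.8]
orientation: [3.127, -0.168, 0.229]
wrist_force: [10.4, -1.3, 13.7]
width: 8.9
finger_force: 120.7
```

Call:
{"api": "jog_arm", "payload": {"targets": [[[-0.03, 0, -0.004, 0, 0, 0], [-0.055, 0, -0.007, 0, 0, 0], [-0.055, 0, -0.007, 0, 0, 0], [-0.055, 0, -0.007, 0, 0, 0]]]}}

```text
t: 14.7
position: [506.1, 26.6, 54.4]
orientation: [3.128, -0.168, 0.227]
wrist_force: [6.1, 0.1, 12.6]
width: 9.1
finger_force: 120.5
```

```bash
python3 - <<'E'
from h import *
s=monitor.read_state();g=s['position']+R.from_rotvec(s['orientation']).apply([0,0,-arm.pinch_z]);print(s['t'],g,inpan(g)-[78,0],s['wrist_force'],s['wrist_torque'])
p=cams.camera('side')
for c,b,w,m in find(p,'casting1',8):
    if len(w)<400: u,v=np.mean(np.nonzero(m),1)[::-1];print(round(c,2),[int(x) for x in b],len(w),inpan(ray(p,u,v,12)),w.mean(0)[2].round(),inpan(w.mean(0)))
E
```

```text
14.7 [503.42143039  26.73832159  72.90939926] [[-78.3  -2.3]] [ 6.14894563  0.12824665 12.62748612] [-0.09565167 -0.52547692 -0.0064444 ]
0.62 [272, 226, 287, 234] 99 [[-28.6  48.7]] 11.0 [[-28.3  47.8]]
0.47 [308, 206, 323, 215] 58 [[-95.3 -56.3]] 11.0 [[-95. -57.]]
```

```bash
python3 - <<'E'
from h import *
rows([G(-81,-2,6,0,8),G(-80,-2,9,-4,8),G(-78,-2,14,-8,8),G(-76,-2,20,-12,8),G(-75,-2,28,-13,8),G(-74,-2,40,-13,8),G(-74,-2,55,-13,8),G(-74,-2,75,-13,8),G(-74,-2,95,-13,8)])
E
```

```text
[-0.024, -0.002, 0.004, -0.002, -0.002, 0.0] ,
[0.007, -0.001, 0.032, -0.002, -0.024, 0.0] ,
[0.045, -0.001, 0.045, -0.002, -0.046, 0.0] ,
[0.08, -0.001, 0.051, -0.002, -0.068, 0.0] ,
[0.1, -0.002, 0.0, -0.002, -0.074, 0.0] ,
[0.123, -0.002, -0.098, -0.002, -0.074, 0.0] ,
[0.141, -0.003, -0.222, -0.002, -0.074, 0.0] ,
[0.165, -0.004, -0.387, -0.002, -0.074, 0.0] ,
[0.189, -0.005, -0.552, -0.002, -0.074, 0.0] ,
```

Call:
{"api": "jog_arm", "payload": {"targets": [[[-0.024, 0, -0.005, 0, 0, 0], [-0.024, 0, -0.005, 0, 0, 0], [0, 0, 0.01, 0, -0.024, 0], [0.03, 0, 0.025, 0, -0.046, 0], [0.07, 0, 0.03, 0, -0.068, 0], [0.09, 0, -0.01, 0, -0.074, 0], [0.123, 0, -0.1, 0, -0.074, 0], [0.141, 0, -0.222, 0, -0.074, 0], [0.165, 0, -0.387, 0, -0.074, 0], [0.189, 0, -0.552, 0, -0.074, 0], [0.189, 0, -0.552, 0, -0.074, 0]]]}}

```text
t: 15.9
position: [518.4, 25.0, 124.7]
orientation: [-3.122, 0.166, 0.136]
wrist_force: [-0.3, 0.4, -2.8]
width: 8.8
finger_force: 118.9
```

```bash
python3 - <<'E'
from h import *
F=[]
for i in range(4):
    p=cams.camera('side');s=monitor.read_state();F.append(np.r_[s['wrist_force'],s['wrist_torque']])
print(s['t'],s['position'],np.mean(F,0).round(2))
for c,b,w,m in find(p,'casting1',8):
    if len(w)<400: print(round(c,2),[int(x) for x in b],len(w),inpan(w.mean(0)),w.mean(0).round())
c=p['color'];cv2.imwrite('pics/s10.png',cv2.resize(c[125:265,210:360,::-1],(640,597),interpolation=2))
E
```

```text
16.1 [517.18695792  25.32144367 121.67690467] [-0.29  0.12 -2.89 -0.04 -0.31  0.01]
0.54 [303, 203, 316, 212] 120 [[-88.7   4.4]] [416.  43.  90.]
0.48 [309, 196, 323, 205] 135 [[-102.1  -26.6]] [400.  14.  92.]
```

View pics/s10.png

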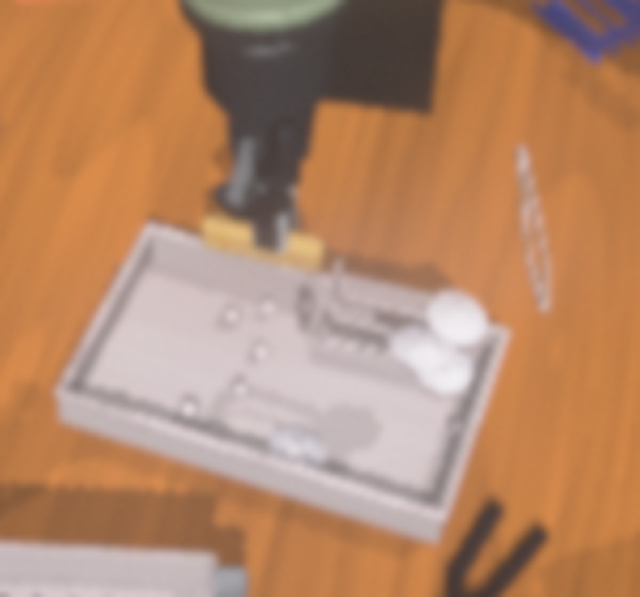

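```bash
python3 - <<'E'
from h import *
rows([G(-74,-2,98,-17,8),G(-72,-2,102,-21,8),G(-70,-2,108,-25,8),G(-70,-2,114,-29,8),G(-70,-2,118,-32,8)])
E
```

```text
[0.03, -0.003, 0.012, -0.002, -0.021, 0.001] ,
[0.059, -0.003, 0.03, -0.002, -0.043, 0.001] ,
[0.083, -0.003, 0.031, -0.002, -0.065, 0.001] ,
[0.087, -0.003, 0.035, -0.002, -0.087, 0.001] ,
[0.088, -0.003, 0.043, -0.002, -0.104, 0.001] ,
```

Call:
{"api": "jog_arm", "payload": {"targets": [[[0.015, 0, 0.006, 0, -0.01, 0], [0.03, 0, 0.012, 0, -0.021, 0], [0.045, 0, 0.02, 0, -0.032, 0], [0.059, 0, 0.03, 0, -0.043, 0], [0.07, 0, 0.03, 0, -0.054, 0], [0.083, 0, 0.031, 0, -0.065, 0], [0.085, 0, 0.033, 0, -0.076, 0], [0.087, 0, 0.035, 0, -0.087, 0], [0.088, 0, 0.043, 0, -0.104, 0], [0.088, 0, 0.043, 0, -0.104, 0], [0.088, 0, 0.043, 0, -0.104, 0]]]}}

```text
t: 17.25
position: [527.4, 23.9, 115.6]
orientation: [-3.042, 0.16, 0.644]
wrist_force: [0.7, -0.8, -3.3]
width: 8.8
finger_force: 119.0
```

```bash
python3 - <<'E'
from h import *
F=[]
for i in range(4):
    p=cams.camera('side');s=monitor.read_state();F.append(np.r_[s['wrist_force'],s['wrist_torque']])
print(s['t'],s['position'],np.mean(F,0).round(2))
A=R.from_rotvec(s['orientation']);g=s['position']+A.apply([0,0,-arm.pinch_z])
for n in('casting1','ball1'):
  for c,b,w,m in find(p,n,9):
    if len(w)<400: print(n,round(c,2),[int(x) for x in b],len(w),inpan(w.mean(0)),w.mean(0).round(),'scoopframe',(A.inv().apply(w.mean(0)-g)*[1,-1,-1]+[78,0,66]).round())
E
```

```text
17.45 [527.45212957  24.25893496 116.43053391] [-0.01  0.27 -2.11 -0.09 -0.88  0.  ]
casting1 0.62 [301, 197, 313, 201] 104 [[-81.6   4.4]] [423.  42. 117.] scoopframe [-19.   7.   5.]
casting1 0.52 [308, 203, 322, 220] 126 [[-101.9  -45.3]] [398.  -5.  16.] scoopframe [  4. -44. -95.]
casting1 0.44 [272, 226, 287, 233] 79 [[-25.3  48. ]] [484.  79.  11.] scoopframe [ 76.  50. -69.]
casting1 0.41 [309, 187, 326, 197] 135 [[-96.2 -26.6]] [405.  13. 124.] scoopframe [-35. -24.   6.]
```

Call:
{"api": "jog_arm", "payload": {"targets": [[[0, 0, -0.05, 0, -0.012, 0], [0, 0, -0.1, 0, -0.024, 0], [0, 0, -0.15, 0, -0.036, 0], [0, 0, -0.2, 0, -0.048, 0], [0, 0, -0.2, 0, -0.06, 0], [0, 0, -0.2, 0, -0.06, 0], [0, 0, -0.2, 0, -0.06, 0], [0, 0, -0.2, 0, -0.06, 0]]]}}

```text
t: 18.35
position: [537.2, 23.1, 138.4]
orientation: [-2.959, 0.155, 0.923]
wrist_force: [0.2, 0.3, -2.7]
width: 9.1
finger_force: 119.0
```

```bash
cat >> h.py <<'E'
def look(names=('casting1','ball1'),cam='side',k=9):
    F=[]
    for i in range(3):
        p=cams.camera(cam);s=monitor.read_state();F.append(np.r_[s['wrist_force'],s['wrist_torque']])
    A=R.from_rotvec(s['orientation']);g=s['position']+A.apply([0,0,-arm.pinch_z]);m=A.as_matrix()
    print('t',round(s['t'],2),'grip',g.round(1),'az',np.degrees(np.arctan2(m[1,0],m[0,0])).round(1),'pitch',np.degrees(np.arcsin(m[2,0])).round(1),'F',np.mean(F,0).round(2),'w',round(s['width'],1))
    for n in names:
      for c,b,w,mm in find(p,n,k):
        if 0<len(w)<450: print(n,round(c,2),[int(x) for x in b],len(w),'pan',inpan(w.mean(0)),'w',w.mean(0).round(),'scoop',(A.inv().apply(w.mean(0)-g)*[1,-1,-1]+[78,0,66]).round())
    return p
E
python3 -c "
from h import *
look()"
```

```text
t 18.5 grip [547.8  21.8 153.8] az -5.8 pitch -34.7 F [-0.17 -0.07 -2.72 -0.11 -1.14 -0.01] w 9.2
casting1 0.49 [272, 226, 287, 232] 75 pan [[-26.3  48.1]] w [483.  80.  11.] scoop [102.  50. -92.]
```

```bash
cat >> h.py <<'E'
def bowl(cam='side',off=0):
    """ascii map of brightness/height of points in scoop bowl, gripper frame pitched by off"""
    p=cams.camera(cam);s=monitor.read_state();A=R.from_rotvec(s['orientation']);g=s['position']+A.apply([0,0,-arm.pinch_z])
    A=A*R.from_rotvec([0,np.radians(-off),0])
    l=A.inv().apply(world(p)-g)*[1,-1,-1]+[78,0,66];col=p['color'][p['depth']>0].mean(1)
    k=(abs(l[:,0])<55)&(abs(l[:,1])<40)&(l[:,2]>-8)&(l[:,2]<35)
    l=l[k];col=col[k]
    for x in range(-55,55,8):
        print('%4d'%x,' '.join(('%3d/%3d'%(np.median(l[q,2]),np.median(col[q]))) if (q:=(l[:,0]>=x)&(l[:,0]<x+8)&(l[:,1]>=y)&(l[:,1]<y+8)).any() else '   .   ' for y in range(-40,40,8)))
E
python3 -c "
from h import *
bowl()"
```

```text
-55   0/192   0/210   0/192    .       .       .       .       .       .       .   
 -47   5/205   3/217   2/220   0/211   0/185    .     -3/150    .     -4/159    .   
 -39   6/200   8/209   6/218   1/215   0/175    .     -3/160    .     -1/172   1/167
 -31   9/188   9/196   7/204   4/207   0/175  -3/168  -3/165    .      0/177   0/176
 -23   9/182  10/180   7/190   3/172    .       .     -3/161    .      9/167   5/175
 -15    .     12/172    .     -1/161  -3/152    .     -2/162    .      2/175   9/176
  -7    .      3/171    .     -1/159  -1/157    .     -1/162    .      1/177   7/176
   1    .      3/170    .     -3/158   1/168   4/187   3/160    .      1/175  10/176
   9   4/167   4/171    .      4/169   6/184   6/197   5/173    .      1/176   8/175
  17   5/172   4/167   3/163   6/169   7/182   8/190   6/174   4/166   4/176   1/177
  25    .      6/169    .      5/154   7/163   7/180   5/169    .      7/176   6/176
  33    .      6/167  24/179  24/178   5/157   3/165   4/155    .     13/175   5/177
  41  24/147  13/168  25/173  21/178  22/185  27/183  16/173  22/179  17/178   6/183
  49    .       .       .       .       .     32/151    .       .       .       .
```

Call:
{"api": "jog_arm", "payload": {"targets": [[[0, 0, 0, -0.015, 0, 0], [0, 0, 0, -0.03, 0, 0], [0, 0, 0, -0.045, 0, 0], [0, 0, 0, -0.06, 0, 0], [0, 0, 0, -0.075, 0, 0], [0, 0, 0, -0.09, 0, 0], [0, 0, 0, -0.11, 0, 0], [0, 0, 0, -0.11, 0, 0], [0, 0, 0, -0.11, 0, 0]]]}}

```text
t: 19.55
position: [537.1, 23.1, 138.0]
orientation: [2.714, 0.006, -0.871]
wrist_force: [0.2, -0.0, -2.4]
width: 9.4
finger_force: 119.0
```

```bash
python3 -c "
from h import *
look();bowl()"
```

```text
t 19.7 grip [547.8  27.4 152.8] az -5.9 pitch -34.7 F [ 0.21 -0.93 -2.22  0.5  -1.13 -0.01] w 8.9
casting1 0.62 [306, 169, 322, 181] 153 pan [[-75.9 -35.1]] w [425.   2. 172.] scoop [-32. -18.   4.]
casting1 0.58 [271, 226, 289, 235] 90 pan [[-27.2  47.8]] w [482.  79.  10.] scoop [101.  94. -68.]
casting1 0.53 [306, 205, 324, 219] 109 pan [[-98.3 -50.6]] w [401. -11.  10.] scoop [  42.   15. -138.]
 -55    .      0/182   0/188   1/200    .       .       .       .       .       .   
 -47   1/195   3/213   2/217   2/221   1/189    .       .       .       .     -2/145
 -39   4/202   6/210   7/218   6/220   3/213   1/165  -2/155    .     -1/148   0/146
 -31   6/193   8/201   7/203   8/213   4/197   3/166  -1/155    .       .      0/145
 -23   8/180  11/179   8/190   8/197   7/180    .     -2/155    .     12/152   3/152
 -15    .     11/152   8/182   2/173   0/155    .     -2/153    .     11/153   8/157
  -7    .      3/153    .     -2/148  -1/151    .      0/156    .       .      7/155
   1    .      4/153    .     -1/151   3/166   7/184   3/173    .     13/150   6/156
   9    .      3/152   0/150   5/176   6/200   6/205   4/199   4/178    .      8/158
  17    .      7/153    .      5/171   7/194   8/199   8/205   7/187  11/164   9/158
  25    .      5/152   3/152   7/171   6/173   8/178   7/187   5/184    .      7/158
  33    .      6/153    .      3/157   5/160   6/168   4/178   6/185    .      7/158
  41    .     16/157  23/168  22/177  20/183  27/186  17/165  26/172  23/176  11/164
  49    .       .       .       .       .       .       .       .       .       .
```

Call:
{"api": "jog_arm", "payload": {"targets": [[[0, 0, 0, -0.03, -0.01, 0], [0, 0, 0, -0.06, -0.02, 0], [0.04, 0, 0, -0.06, -0.03, 0], [-0.03, 0, 0, -0.06, -0.03, 0], [0.04, 0.02, 0, -0.06, -0.03, 0], [-0.03, 0, 0, -0.06, -0.03, 0], [0, 0, 0, -0.06, -0.03, 0], [0, 0, 0, -0.06, -0.03, 0], [0, 0, 0, -0.06, -0.03, 0]]]}}

```text
t: 20.75
position: [537.3, 22.7, 137.9]
orientation: [2.497, 0.065, -0.947]
wrist_force: [0.3, 0.6, -3.2]
width: 9.1
finger_force: 119.1
```

```bash
python3 -c "
from h import *
look();bowl()"
```

```text
t 20.9 grip [548.8  31.  150.3] az -8.8 pitch -39.6 F [ 0.18  0.14 -2.9   0.78 -1.21 -0.02] w 9.2
casting1 0.62 [271, 224, 286, 234] 101 pan [[-27.   49.7]] w [482.  81.  11.] scoop [110. 115. -43.]
casting1 0.6 [306, 206, 320, 218] 94 pan [[-99.4 -49.7]] w [400. -10.  11.] scoop [  58.   51. -135.]
 -55    .       .       .       .       .       .       .       .       .       .   
 -47    .       .       .       .       .       .       .       .       .       .   
 -39    .       .       .       .       .       .       .       .       .       .   
 -31    .       .       .       .       .       .       .       .       .      0/136
 -23    .       .       .       .       .       .       .       .       .      4/138
 -15    .       .       .       .       .       .       .       .       .      8/138
  -7    .       .       .       .       .       .       .       .       .      7/138
   1    .       .       .       .       .       .       .       .       .      9/141
   9    .       .       .       .       .       .       .       .       .     10/149
  17    .       .       .       .       .       .       .       .     13/145   6/151
  25    .       .       .       .       .       .       .       .       .      8/151
  33    .       .       .       .       .       .       .       .     24/177  12/156
  41    .       .       .       .       .       .       .       .     23/174  18/167
  49    .       .       .       .       .       .       .       .       .       .
```

Call:
{"api": "jog_arm", "payload": {"targets": [[[0, 0, 0, 0.04, 0, 0], [0, 0, 0, 0.08, 0, 0], [0, 0, 0, 0.12, 0, 0], [0, 0, 0, 0.17, 0, 0], [0, 0, 0, 0.17, 0, 0], [0, 0, 0, 0.17, 0, 0]]]}}

```text
t: 21.65
position: [537.2, 22.0, 138.4]
orientation: [-2.92, 0.214, 1.054]
wrist_force: [-0.2, 1.0, -2.8]
width: 9.2
finger_force: 119.0
```

```bash
python3 -c "
from h import *
look();bowl()"
```

```text
t 21.8 grip [549.   22.4 152.3] az -8.7 pitch -39.6 F [-0.41  0.17 -2.71 -0.14 -1.28 -0.01] w 9.3
casting1 0.65 [273, 227, 288, 234] 82 pan [[-28.6  48.8]] w [481.  81.  11.] scoop [109.  51. -90.]
casting1 0.64 [309, 205, 321, 219] 95 pan [[-100.8  -49.8]] w [398. -10.  11.] scoop [  57.  -50. -136.]
casting1 0.58 [286, 185, 296, 195] 86 pan [[-35.9   3.5]] w [469.  36. 142.] scoop [22.  3.  6.]
 -55    .       .       .       .       .       .       .       .       .       .   
 -47    .       .       .       .       .       .       .       .       .       .   
 -39    .      0/162    .     -3/153  -3/155    .     -1/161   2/175  -3/162   1/168
 -31    .     -1/162    .     -3/158   3/162   6/182   4/189   3/197   1/174   0/174
 -23    .      3/164  -2/147  -5/155   6/174   7/181   7/189   6/195   3/179   3/174
 -15    .      3/166    .      4/159   6/163   7/164   7/176   8/176   9/171   6/171
  -7    .      4/166    .       .      5/150   6/161   7/153   6/156   3/172   6/172
   1  -1/166   6/166    .       .      3/163   4/160   5/153   5/155   5/171   9/172
   9    .      6/164    .      3/164   5/178   5/182   6/169   3/163  11/169   6/172
  17  13/156   3/166    .      5/168   7/181   8/185   5/171   5/160   5/171   3/171
  25   7/157   7/163   3/160   4/153   7/165   8/163   6/158   6/158   7/171   3/172
  33    .      5/166    .      4/143   6/154   5/151   5/154    .      5/171  11/171
  41    .     15/170  23/183  21/180  23/186  25/184  15/177  24/184  21/184  11/174
  49    .       .       .       .       .       .       .       .       .       .
```

```bash
python3 - <<'E'
from h import *
p=cams.camera('top');f=lambda X,Y,z:ray(p,X/1.5-.17,Y/1.5-.17,z)[:2]
c=[f(121,233,60),f(226,217,60),f(243,318,60),f(135,335,60)];print(np.round(c),np.mean(c,0))
a=c[0]-c[3];b=c[1]-c[2];print(np.degrees(np.arctan2(a[1],a[0])),np.degrees(np.arctan2(b[1],b[0])),'knob',f(194,348,38))
for cc,bb,w,m in find(p,'dryer',2):
    h=w[(w[:,2]>75)&(w[:,2]<100)];print(cc,len(h),rect(h),h.mean(0),rect(w[(w[:,2]>52)&(w[:,2]<100)]),w.mean(0))
    h=w[(w[:,2]>60)&(w[:,2]<68)];print(rect(h),np.median(h,0))
E
```

```text
[[642. 434.]
 [679. 239.]
 [489. 200.]
 [452. 399.]] [565.19518067 318.26710704]
10.50628188226578 11.782545889171429 knob [429.02853641 294.49683674]
0.92 410 (array([566.1, 324.1]), array([160.3, 178.2]), 11.9) [578.87177934 349.06555405  85.43358692] (array([544. , 319.5]), array([244.9, 204.1]), 12.0) [571.90459289 332.19115483  63.03212739]
(array([565.5, 322.9]), array([198. , 198.4]), 12.0) [575.90424275 333.30357188  62.8524831 ]
0.18 0 (array([0., 0.]), array([0., 0.]), 0.0) [nan nan nan] (array([0., 0.]), array([0., 0.]), 0.0) [ 356.13630077 -151.74527887    2.65797689]
(array([0., 0.]), array([0., 0.]), 0.0) [nan nan nan]<stdin>:6: RuntimeWarning: Mean of empty slice.
  ret = um.true_divide(
  return _methods._mean(a, axis=axis, dtype=dtype,
```

```bash
cat >> h.py <<'E'
def S(tx,ty,tz,az,p):
    """grasp pose for scoop tips at tx,ty,tz, pitch p (nose down), scoop aligned with gripper"""
    q=np.radians(p);a=np.radians(az);f=120*np.cos(q)-66*np.sin(q);h=66*np.cos(q)+120*np.sin(q)
    return (tx+f*np.cos(a),ty+f*np.sin(a),tz+h,az,p)
E
python3 - <<'E'
from h import *
plan([(555,35,200,-2,-25),(575,190,215,12,-18),(590,325,220,30,-8),S(570,325,95,30,20),S(575,328,88,30,40)],speed=15)
E
```

```text
[-0.188, -0.103, -0.334, -0.013, 0.082, -0.031] x 4
[0.04, -0.642, -0.084, -0.014, 0.019, -0.036] x 6
[0.117, -0.63, -0.107, -0.014, 0.019, -0.036] x 6
[0.177, -0.534, -0.076, -0.011, 0.028, -0.049] x 5
[0.263, -0.497, -0.075, -0.012, 0.027, -0.049] x 5
[0.7, -0.083, 0.078, 0.0, 0.156, 0.0] x 6
[-0.169, -0.001, -0.247, 0.0, 0.111, 0.0] x 3
```

Call:
{"api": "jog_arm", "payload": {"targets": [[[-0.06, -0.03, -0.11, 0, 0.027, -0.01], [-0.12, -0.07, -0.22, -0.008, 0.055, -0.02], [-0.188, -0.103, -0.334, -0.013, 0.082, -0.031], [-0.188, -0.103, -0.334, -0.013, 0.082, -0.031]]]}}

```text
t: 22.45
position: [547.7, 36.2, 186.3]
orientation: [-3.063, 0.047, 0.665]
wrist_force: [0.5, 0.0, -1.8]
width: 9.1
finger_force: 119.0
```

Call:
{"api": "jog_arm", "payload": {"targets": [[[0.007, -0.1, -0.014, -0.002, 0.003, -0.006], [0.014, -0.22, -0.028, -0.005, 0.006, -0.012], [0.021, -0.36, -0.042, -0.007, 0.01, -0.018], [0.03, -0.5, -0.06, -0.01, 0.014, -0.027], [0.04, -0.642, -0.084, -0.014, 0.019, -0.036]]]}}

```text
t: 22.95
position: [558.4, 113.2, 189.9]
orientation: [3.071, 0.139, -0.582]
wrist_force: [-0.0, -0.2, -2.1]
width: 9.0
finger_force: 119.0
```

Call:
{"api": "jog_arm", "payload": {"targets": [[[0.025, -0.14, -0.02, -0.003, 0.004, -0.007], [0.05, -0.28, -0.045, -0.006, 0.008, -0.014], [0.075, -0.42, -0.065, -0.009, 0.012, -0.022], [0.1, -0.54, -0.09, -0.012, 0.016, -0.03], [0.117, -0.63, -0.107, -0.014, 0.019, -0.036]]]}}

```text
t: 23.45
position: [569.6, 189.9, 197.5]
orientation: [3.055, 0.323, -0.483]
wrist_force: [0.2, 0.2, -1.8]
width: 8.9
finger_force: 118.9
```

Call:
{"api": "jog_arm", "payload": {"targets": [[[0.035, -0.11, -0.015, -0.002, 0.006, -0.01], [0.07, -0.22, -0.03, -0.004, 0.012, -0.02], [0.105, -0.33, -0.045, -0.006, 0.018, -0.03], [0.14, -0.44, -0.06, -0.009, 0.023, -0.04], [0.177, -0.534, -0.076, -0.011, 0.028, -0.049]]]}}

```text
t: 23.95
position: [578.8, 257.3, 199.5]
orientation: [3.037, 0.568, -0.345]
wrist_force: [0.5, -0.0, -3.0]
width: 9.0
finger_force: 118.9
```

Call:
{"api": "jog_arm", "payload": {"targets": [[[0.05, -0.11, -0.015, -0.002, 0.005, -0.01], [0.11, -0.22, -0.03, -0.004, 0.01, -0.02], [0.16, -0.33, -0.045, -0.006, 0.016, -0.03], [0.21, -0.42, -0.06, -0.009, 0.021, -0.04], [0.263, -0.497, -0.075, -0.012, 0.027, -0.049], [0.263, -0.497, -0.075, -0.012, 0.027, -0.049], [0.263, -0.497, -0.075, -0.012, 0.027, -0.049]]]}}

```text
t: 24.65
position: [588.1, 322.9, 201.6]
orientation: [2.992, 0.801, -0.21]
wrist_force: [-0.1, -0.1, -3.4]
width: 9.0
finger_force: 118.9
```

```bash
python3 -c "
from h import *
look();bowl()
rows([S(570,325,95,30,10),S(570,325,95,30,20),S(572,326,90,30,30),S(574,327,88,30,40),S(574,327,88,30,47)])"
```

```text
t 24.8 grip [590.5 323.8 220.2] az 29.9 pitch -8.1 F [-0.21 -0.27 -2.55  0.17 -0.37 -0.02] w 9.1
casting1 0.7 [248, 255, 268, 265] 199 pan [[-32.5 253.6]] w [499. 285. 176.] scoop [-14.  12.   8.]
casting1 0.59 [283, 231, 298, 239] 84 pan [[-62.4  49.4]] w [447.  85.  11.] scoop [-134. -135. -176.]
casting1 0.48 [233, 254, 247, 269] 192 pan [[  1.7 269.3]] w [535. 296. 170.] scoop [24.  4.  8.]
 -55    .       .       .       .       .       .       .       .       .       .   
 -47    .       .       .       .     -1/129    .       .       .       .       .   
 -39    .      0/174    .     -2/170   0/153   4/171   0/183   4/196  -2/144   2/153
 -31    .      0/177    .     -1/165   2/177   7/205   8/218   6/222   3/195   2/162
 -23    .      5/173    .       .      6/195   8/207  10/223   7/217   6/178   6/170
 -15    .      4/172    .       .      7/193   9/211  10/221   8/221   6/175   6/171
  -7    .      6/172    .      0/177   6/195   9/206   8/222   6/193   6/173   9/171
   1    .      6/172    .      0/181   3/194   6/215   6/216   6/195  11/172   7/172
   9    .      5/171    .      5/187   6/207   7/220   6/222   5/204  16/184   9/174
  17    .      4/171   3/174   6/186   8/204   8/221   7/227   6/206   9/171  11/172
  25    .      6/170   5/174   6/193   8/207   9/219   7/227   5/211  16/182   7/170
  33    .      6/162    .      5/189   6/201   7/209   6/212   6/202    .      8/173
  41    .     16/136  29/148  29/152  30/156  28/160  16/159  30/170  26/177  13/178
  49    .       .       .       .       .       .       .       .       .       .   
[0.832, -0.092, 0.213, 0.0, 0.1, 0.0] ,
[0.701, -0.092, 0.079, 0.0, 0.156, 0.0] ,
[0.572, -0.091, 0.009, 0.0, 0.211, 0.0] ,
[0.424, -0.09, -0.057, 0.0, 0.267, 0.0] ,
[0.298, -0.09, -0.095, 0.0, 0.306, 0.0] ,
```

Call:
{"api": "jog_arm", "payload": {"targets": [[[0.2, -0.03, 0, 0, 0.02, 0], [0.45, -0.05, 0, 0, 0.04, 0], [0.7, -0.09, 0, 0, 0.06, 0], [0.82, -0.092, 0.05, 0, 0.08, 0], [0.832, -0.092, 0.15, 0, 0.1, 0], [0.76, -0.092, 0.14, 0, 0.13, 0], [0.7, -0.092, 0.08, 0, 0.156, 0], [0.63, -0.092, 0.045, 0, 0.185, 0], [0.572, -0.09, 0.009, 0, 0.211, 0], [0.5, -0.09, -0.03, 0, 0.24, 0], [0.424, -0.09, -0.057, 0, 0.267, 0], [0.298, -0.09, -0.095, 0, 0.306, 0], [0.298, -0.09, -0.095, 0, 0.306, 0], [0.298, -0.09, -0.095, 0, 0.306, 0], [0.298, -0.09, -0.095, 0, 0.306, 0]]]}}

```text
t: 26.45
position: [647.7, 369.5, 254.9]
orientation: [-2.678, -0.707, -1.025]
wrist_force: [-0.3, -0.2, -1.5]
width: 9.1
finger_force: 119.5
```

```bash
cat >> h.py <<'E'
DC=np.array([566,323.]);DA=np.radians(12)
def indish(w): d=np.atleast_2d(w)[:,:2]-DC;return np.round(d@np.array([[np.cos(DA),-np.sin(DA)],[np.sin(DA),np.cos(DA)]]),1)
E
python3 -c "
from h import *
p=look()
for c,b,w,m in find(p,'casting1',6): print(indish(w.mean(0)))"
```

```text
t 26.6 grip [636.6 363.3 268.2] az 29.6 pitch 41.9 F [-0.11  0.42 -1.99 -0.48  0.83 -0.01] w 9.2
casting1 0.62 [226, 276, 241, 290] 202 pan [[ 16.5 274.3]] w [550. 300.  70.] scoop [-134.  -13.  -10.]
casting1 0.61 [308, 204, 320, 218] 104 pan [[-99.9 -50. ]] w [399. -10.  10.] scoop [-385. -207.  136.]
casting1 0.48 [220, 292, 237, 304] 211 pan [[ 13.9 310.1]] w [551. 336.  70.] scoop [-120.   18.  -23.]
[[-20.4 -19.2]]
[[-232.3 -291. ]]
[[-11.7  15.6]]
```

```bash
cat >> h.py <<'E'
def balls(cam='side',thr=10):
    ps=[cams.camera(cam) for _ in range(4)];p=ps[0];g=np.mean([q['color'].astype(np.float32).mean(2) for q in ps],0)
    d=np.abs(cv2.GaussianBlur(g,(0,0),1.)-cv2.medianBlur(g.astype(np.uint8),11).astype(np.float32))
    for v in range(1,383):
        for u in range(1,511):
            if d[v,u]>thr and d[v,u]==d[v-1:v+2,u-1:u+2].max():
                q=inpan(ray(p,u,v,9))[0]
                if abs(q[0])<122 and abs(q[1])<72: print('blob',cam,u,v,q,d[v,u].round(1))
E
python3 - <<'E'
from h import *
p=cams.camera('side')
print(inpan([ray(p,210+X/4.267,125+Y/4.264,10) for X,Y in((232,317),(268,308),(260,352),(240,388),(190,407),(455,425))]).tolist())
balls('side');balls('top')
E
```

```text
[[49.0, -40.3], [28.4, -57.3], [20.7, -18.1], [23.0, 16.0], [48.6, 43.2], [-119.3, -7.6]]
blob side 240 198 [118.2 -19.1] 12.2
blob side 273 199 [ 25.8 -51.8] 11.0
blob side 242 200 [109.8 -14.1] 12.2
blob side 275 200 [ 19.1 -50.4] 10.5
blob side 244 201 [102.9 -12.8] 12.3
blob side 239 204 [112.3   3.2] 61.0
blob side 269 204 [ 30.5 -29.4] 13.7
blob side 241 205 [105.5   4.6] 61.3
blob side 258 208 [55.3 -3.4] 38.7
blob side 260 208 [49.9 -5.5] 40.7
blob side 318 209 [-108.4  -64.6] 26.9
blob side 322 210 [-120.2  -65.3] 27.3
blob side 248 211 [78.4 17.7] 11.6
blob side 253 211 [64.9 12.4] 34.0
blob side 309 211 [-85.9 -47.7] 18.5
blob side 306 213 [-79.9 -37.4] 10.1
blob side 312 213 [-96.  -43.9] 17.4
blob side 310 214 [-91.6 -38.2] 17.1
blob side 318 214 [-113.1  -46.7] 25.3
blob side 321 214 [-121.1  -50. ] 19.6
blob side 307 215 [-84.5 -31.5] 10.4
blob side 316 215 [-108.6  -41.1] 24.5
blob side 245 216 [79.7 37.8] 14.6
blob side 314 216 [-104.2  -35.4] 16.4
blob side 248 217 [70.5 38. ] 22.3
blob side 254 218 [53.3 35. ] 12.2
blob side 319 218 [-119.4  -33.8] 28.0
blob side 2
[... 1975 characters left out ...]
top 210 227 [-59.8  31.4] 22.6
blob top 202 229 [-68.8  53.8] 31.8
blob top 204 234 [-82.5  45.9] 18.1
blob top 232 237 [-80.  -36.7] 11.9
blob top 240 237 [-76.9 -59.9] 22.0
blob top 243 239 [-81.5 -69.5] 33.3
blob top 198 242 [-108.   60.] 10.0
blob top 205 243 [-108.1   39.3] 28.6
blob top 231 245 [-103.6  -37. ] 20.4
blob top 243 245 [-98.8 -71.9] 21.9
blob top 210 247 [-117.7   23.1] 31.2
blob top 222 249 [-118.7  -12.5] 33.6
blob top 239 249 [-112.   -61.9] 22.0
blob top 226 250 [-120.   -24.5] 23.9
blob top 229 250 [-118.8  -33.2] 28.8
blob top 231 251 [-120.9  -39.4] 30.0
blob top 234 251 [-119.7  -48.2] 30.1
blob top 236 252 [-121.8  -54.4] 31.0
blob top 241 252 [-119.9  -68.9] 34.3
```

```bash
python3 - <<'E'
from h import *
plan([(620,330,265,20,10),(605,180,215,5,9),G(12,41.5,40,8,0)],speed=45)
print()
rows([G(11,41.5,25,8,0),G(10,41.5,12.5,8,0),G(8,41.5,9,4,0),G(6,41.5,5,0,0)],G(12,41.5,40,8,0))
print();rows([G(x,41.5,5,0,0) for x in(-4,-14,-24,-34,-44,-54,-62,-70,-76,-81)],G(6,41.5,5,0,0))
E
```

```text
[-0.298, 0.175, -0.174, -0.025, -0.177, 0.051] x 4
[-0.306, 0.569, 0.158, -0.007, -0.003, 0.041] x 2
[-0.229, 0.6, 0.173, -0.007, -0.003, 0.041] x 2
[-0.355, 0.974, 0.779, -0.009, -0.005, 0.061] x 4

[-0.026, 0.0, 0.123, 0.0, 0.0, 0.0] ,
[-0.048, 0.0, 0.225, 0.0, 0.0, 0.0] ,
[-0.043, 0.0, 0.297, 0.0, -0.022, 0.0] ,
[-0.042, 0.0, 0.376, 0.0, -0.044, 0.0] ,

[-0.083, 0.0, 0.0, 0.0, 0.0, 0.0] ,
[-0.167, 0.0, 0.0, 0.0, 0.0, 0.0] ,
[-0.25, 0.0, 0.0, 0.0, 0.0, 0.0] ,
[-0.333, 0.0, 0.0, 0.0, 0.0, 0.0] ,
[-0.417, 0.0, 0.0, 0.0, 0.0, 0.0] ,
[-0.5, 0.0, 0.0, 0.0, 0.0, 0.0] ,
[-0.567, 0.0, 0.0, 0.0, 0.0, 0.0] ,
[-0.633, 0.0, 0.0, 0.0, 0.0, 0.0] ,
[-0.683, 0.0, 0.0, 0.0, 0.0, 0.0] ,
[-0.725, 0.0, 0.0, 0.0, 0.0, 0.0] ,
```

Call:
{"api": "jog_arm", "payload": {"targets": [[[-0.1, 0.06, -0.174, -0.008, -0.045, 0.012], [-0.2, 0.12, -0.174, -0.016, -0.09, 0.025], [-0.25, 0.15, -0.174, -0.02, -0.135, 0.038], [-0.298, 0.175, -0.174, -0.025, -0.177, 0.051], [-0.298, 0.175, -0.174, -0.025, -0.177, 0.051], [-0.298, 0.175, -0.174, -0.025, -0.177, 0.051]]]}}

```text
t: 27.8
position: [622.9, 332.3, 247.3]
orientation: [-3.014, -0.564, -0.354]
wrist_force: [-0.7, 1.3, -2.3]
width: 9.1
finger_force: 119.5
```

Call:
{"api": "jog_arm", "payload": {"targets": [[[-0.306, 0.569, 0.158, -0.007, -0.003, 0.041], [-0.306, 0.569, 0.158, -0.007, -0.003, 0.041], [-0.306, 0.569, 0.158, -0.007, -0.003, 0.041]]]}}

```text
t: 28.1
position: [619.5, 254.1, 217.3]
orientation: [-3.051, -0.362, -0.343]
wrist_force: [-0.2, 0.6, -1.4]
width: 9.1
finger_force: 119.5
```

Call:
{"api": "jog_arm", "payload": {"targets": [[[-0.229, 0.6, 0.173, -0.007, -0.003, 0.041], [-0.229, 0.6, 0.173, -0.007, -0.003, 0.041], [-0.229, 0.6, 0.173, -0.007, -0.003, 0.041]]]}}

```text
t: 28.4
position: [615.1, 180.0, 189.4]
orientation: [-3.078, -0.162, -0.328]
wrist_force: [-0.3, 0.3, -1.1]
width: 9.2
finger_force: 119.5
```

Call:
{"api": "jog_arm", "payload": {"targets": [[[-0.25, 0.5, 0.2, -0.005, 0, 0.03], [-0.355, 0.974, 0.4, -0.009, -0.005, 0.061], [-0.355, 0.974, 0.4, -0.009, -0.005, 0.061], [-0.355, 0.974, 0.6, -0.009, -0.005, 0.061], [-0.355, 0.974, 0.779, -0.009, -0.005, 0.061], [-0.355, 0.974, 0.779, -0.009, -0.005, 0.061]]]}}

```text
t: 29.0
position: [606.3, 69.0, 84.1]
orientation: [-3.089, 0.13, -0.297]
wrist_force: [0.5, 0.7, -1.9]
width: 8.8
finger_force: 119.5
```

```bash
python3 - <<'E'
from h import *
look(('casting1',));print(G(12,41.5,40,8,0))
rows([G(11,41.5,25,8,0),G(10,41.5,12.5,8,0),G(8,41.5,9,4,0),G(6,41.5,5,0,0)])
hpitch()
E
```

```text
t 29.15 grip [603.3  68.1 105.3] az -5.1 pitch 11.1 F [-0.01  0.03 -1.48  0.05  0.22 -0.03] w 8.7
casting1 0.77 [217, 291, 238, 305] 228 pan [[ 14.4 310.1]] w [552. 336.  69.] scoop [ -2. 261.  34.]
casting1 0.66 [225, 277, 240, 291] 200 pan [[ 16.1 274.4]] w [550. 300.  70.] scoop [ -1. 225.  36.]
casting1 0.53 [309, 203, 321, 220] 128 pan [[-97.5 -50.7]] w [402. -11.   9.] scoop [-131.  -99.   13.]
casting1 0.53 [282, 229, 300, 239] 93 pan [[-60.5  50.3]] w [449.  86.  11.] scoop [-92.   1.   3.]
(np.float64(588.0692105460629), np.float64(61.61132423668208), np.float64(116.21319441182875), -6.2, 8)
[-0.143, 0.073, 0.007, -0.015, -0.017, 0.007] ,
[-0.171, 0.077, 0.107, -0.015, -0.017, 0.007] ,
[-0.17, 0.08, 0.18, -0.015, -0.039, 0.007] ,
[-0.172, 0.084, 0.259, -0.015, -0.061, 0.008] ,
fit (np.float32(170.4375), (np.int64(2), 0, 2)) obs px 269 hull px 286.5625
```

Call:
{"api": "jog_arm", "payload": {"targets": [[[-0.08, 0.06, -0.02, -0.015, -0.017, 0.007], [-0.143, 0.073, 0.007, -0.015, -0.017, 0.007], [-0.16, 0.077, 0.06, -0.015, -0.017, 0.007], [-0.171, 0.077, 0.107, -0.015, -0.017, 0.007], [-0.17, 0.08, 0.18, -0.015, -0.039, 0.007], [-0.172, 0.084, 0.25, -0.015, -0.061, 0.008], [-0.172, 0.084, 0.25, -0.015, -0.061, 0.008], [-0.172, 0.084, 0.25, -0.015, -0.061, 0.008]]]}}

```text
t: 30.2
position: [593.4, 59.7, 53.8]
orientation: [3.134, -0.173, 0.007]
wrist_force: [4.2, -2.7, 16.4]
width: 8.8
finger_force: 117.4
```

```bash
python3 - <<'E'
from h import *
look(());s=monitor.read_state();print(G(6,41.5,5,0,0))
E
```

```text
t 30.35 grip [593.1  59.9  72.6] az -6.3 pitch 0.3 F [ 4.72 -2.93 15.92 -0.51 -0.62 -0.05] w 8.8
(np.float64(591.9906542354745), np.float64(61.18531912554517), np.float64(71.0), -6.2, 0)
```

Call:
{"api": "jog_arm", "payload": {"targets": [[[-0.06, 0.005, -0.008, 0, 0, 0], [-0.13, 0.007, -0.008, 0, 0, 0], [-0.2, 0.007, -0.008, 0, 0, 0], [-0.28, 0.007, -0.008, 0, 0, 0], [-0.36, 0.007, -0.008, 0, 0, 0], [-0.44, 0.007, -0.008, 0, 0, 0], [-0.52, 0.007, -0.008, 0, 0, 0], [-0.59, 0.007, -0.008, 0, 0, 0], [-0.65, 0.007, -0.008, 0, 0, 0], [-0.7, 0.007, -0.008, 0, 0, 0], [-0.725, 0.007, -0.008, 0, 0, 0], [-0.735, 0.007, -0.008, 0, 0, 0], [-0.735, 0.007, -0.008, 0, 0, 0]]]}}

```text
t: 31.65
position: [507.2, 68.7, 55.0]
orientation: [3.134, -0.173, 0.013]
wrist_force: [14.8, -2.1, 15.5]
width: 8.6
finger_force: 118.2
```

```bash
python3 - <<'E'
from h import *
p=look(('casting1',));s=monitor.read_state();g=s['position']+R.from_rotvec(s['orientation']).apply([0,0,-arm.pinch_z]);print(inpan(g)-[78,0]);bowl()
E
```

```text
t 31.8 grip [507.   68.7  73.7] az -6.3 pitch 0.5 F [15.21 -2.15 16.02 -0.41 -2.9   0.13] w 8.9
casting1 0.78 [218, 291, 239, 303] 195 pan [[ 13.6 310.5]] w [551. 336.  70.] scoop [ 92. 271.  63.]
casting1 0.65 [224, 277, 241, 289] 199 pan [[ 15.3 273.9]] w [549. 300.  70.] scoop [ 94. 234.  63.]
casting1 0.61 [293, 236, 305, 241] 39 pan [[-86.   54.6]] w [424.  93.  12.] scoop [-7. 15.  5.]
casting1 0.54 [308, 204, 319, 217] 127 pan [[-99.1 -50.3]] w [400. -10.  10.] scoop [-20. -90.   3.]
casting1 0.44 [139, 198, 173, 238] 441 pan [[272.9 171.7]] w [794. 170.  49.] scoop [352. 132.  39.]
[[-79.3  39.8]]
 -55  25/173  24/176  24/170  24/173  25/171  24/173  23/173  24/171  25/170  11/164
 -47  -4/146  -4/146  -4/145   4/148  -4/150  -2/145  -3/153    .     14/170  14/178
 -39  -2/167  -2/157    .      3/174  -4/165  -3/145  -1/151   9/163  13/171  13/175
 -31  -3/189  -6/171  14/189   5/188  -6/175  -2/186   0/159    .     11/171   6/173
 -23  -2/173    .     17/187   6/190  -4/174   3/193   3/194   4/170  12/168  -1/166
 -15  -1/172    .     16/187   3/189  -5/174   6/193   5/194   6/169  11/164  -1/165
  -7  -3/170    .     15/188   1/189  -1/168   4/194   6/186   8/165  10/160  11/167
   1  -5/168    .     12/188   2/189  -4/171   2/190   2/171   6/159   8/165  -1/168
   9  -4/168    .     11/188   2/185  -4/174   3/187   1/165   2/164   9/167  -2/171
  17  -2/171    .     11/187   0/188  -4/183  -3/164  -3/159    .     10/173  21/172
  25  -6/169    .     14/184   0/186  -4/183   2/174  -5/152    .       .     10/177
  33  -4/166    .     14/176  12/176  20/172  13/179  28/180  21/176  23/173  16/177
  41  -3/159  -5/171    .     -3/167  -5/154  -4/157  -2/163    .       .      9/176
  49  -3/153    .     -6/167  -6/151  -5/138  -6/146  -2/145    .       .      9/179
```

Call:
{"api": "jog_arm", "payload": {"targets": [[[0.015, 0.005, -0.015, 0, 0, 0], [0.02, 0.006, -0.005, 0, -0.024, 0], [0.04, 0.006, 0.01, 0, -0.046, 0], [0.08, 0.006, 0.01, 0, -0.068, 0], [0.1, 0.006, -0.03, 0, -0.08, 0], [0.13, 0.006, -0.13, 0, -0.09, 0], [0.15, 0.006, -0.25, 0, -0.1, 0], [0.17, 0.006, -0.4, 0, -0.11, 0], [0.19, 0.006, -0.55, 0, -0.12, 0], [0.2, 0.006, -0.7, 0, -0.14, 0], [0.2, 0.006, -0.75, 0, -0.16, 0], [0.2, 0.006, -0.75, 0, -0.18, 0], [0.2, 0.006, -0.75, 0, -0.19, 0], [0.2, 0.006, -0.75, 0, -0.19, 0], [0.2, 0.006, -0.75, 0, -0.19, 0]]]}}

```text
t: 33.4
position: [527.6, 66.3, 143.2]
orientation: [-2.97, 0.165, 0.911]
wrist_force: [0.0, 0.0, -1.9]
width: 8.8
finger_force: 116.2
```

```bash
python3 - <<'E'
from h import *
p=look(('casting1','ball1'));bowl()
E
```

```text
t 33.55 grip [537.9  65.5 159.1] az -6.4 pitch -34.1 F [ 0.07 -0.01 -1.52 -0.11 -0.95  0.  ] w 8.8
casting1 0.71 [218, 292, 237, 307] 243 pan [[ 15.1 309.7]] w [553. 335.  69.] scoop [116. 270. -17.]
casting1 0.64 [228, 279, 241, 290] 178 pan [[ 14.9 275.1]] w [549. 301.  71.] scoop [115. 235. -15.]
casting1 0.59 [309, 202, 320, 219] 108 pan [[-101.2  -47.7]] w [398.  -8.  15.] scoop [  51.  -88. -127.]
casting1 0.47 [293, 237, 305, 238] 39 pan [[-84.5  52.1]] w [426.  90.  12.] scoop [  66.   12. -120.]
ball1 0.33 [293, 235, 308, 240] 69 pan [[-85.9  51.1]] w [424.  89.  11.] scoop [  65.   11. -122.]
 -55    .       .       .       .       .       .       .       .       .       .   
 -47    .       .       .     -2/158   0/159   0/176  -1/176    .      1/200    .   
 -39    .       .       .     -3/172    .       .      0/173    .      3/185    .   
 -31    .       .      5/161   0/168    .      0/179   0/176    .      2/178    .   
 -23    .       .     11/165   0/172    .      0/177  -1/178    .      2/175    .   
 -15    .       .     10/163   2/174    .     -3/178   0/172    .      2/174    .   
  -7    .       .      8/171   0/174    .       .      0/173    .       .       .   
   1    .       .     11/161  -2/172    .      0/176   0/176    .       .       .   
   9    .       .      4/173   1/174    .     -1/162   0/157    .       .       .   
  17    .       .      7/173  -3/175    .     -1/156    .       .       .       .   
  25    .       .      6/172  -3/172    .     -2/166    .       .       .       .   
  33    .       .      8/178   3/181  18/176  10/185  24/188  24/190  13/181    .   
  41    .       .     16/179  18/177  23/183  28/185  30/188  21/192  26/187  28/185
  49    .       .       .       .       .       .       .       .       .       .
```

```bash
cat >> h.py <<'E'
def T(tx,ty,tz,p=4,off=2.5):
    """grasp pose for scoop tips at pan coords"""
    q=np.radians(p);a=np.radians(PA);f=120*np.cos(q)-66*np.sin(q);h=66*np.cos(q)+120*np.sin(q)
    x=tx+f;return (PC[0]+x*np.cos(a)-ty*np.sin(a),PC[1]+x*np.sin(a)+ty*np.cos(a),tz+h,PA,p+off)
E
python3 - <<'E'
from h import *
rows([T(-45,42,60,4),T(-45,42,40,4),T(-45,42,20,4),T(-46,42,12,4),T(-46,42,8,4)])
E
```

```text
[0.495, -0.019, -0.056, 0.0, 0.226, -0.001] ,
[0.589, -0.019, 0.082, 0.0, 0.226, -0.001] ,
[0.682, -0.019, 0.22, 0.0, 0.226, -0.001] ,
[0.713, -0.019, 0.28, 0.0, 0.226, -0.001] ,
[0.731, -0.019, 0.307, 0.0, 0.226, -0.001] ,
```

Call:
{"api": "jog_arm", "payload": {"targets": [[[0.2, -0.01, -0.2, 0, 0.05, 0], [0.35, -0.02, -0.2, 0, 0.1, 0], [0.45, -0.02, -0.15, 0, 0.15, 0], [0.495, -0.02, -0.056, 0, 0.2, 0], [0.495, -0.02, -0.056, 0, 0.226, 0], [0.589, -0.02, 0.082, 0, 0.226, 0], [0.682, -0.02, 0.22, 0, 0.226, 0], [0.713, -0.02, 0.28, 0, 0.226, 0], [0.731, -0.02, 0.307, 0, 0.226, 0], [0.731, -0.02, 0.307, 0, 0.226, 0], [0.731, -0.02, 0.307, 0, 0.226, 0]]]}}

```text
t: 34.8
position: [579.5, 62.8, 63.9]
orientation: [3.124, -0.172, 0.177]
wrist_force: [-0.2, 0.4, -0.2]
width: 8.6
finger_force: 116.4
```

```bash
python3 - <<'E'
from h import *
p=look(());s=monitor.read_state();g=s['position']+R.from_rotvec(s['orientation']).apply([0,0,-arm.pinch_z]);print(inpan(g)-[115,0])
E
```

```text
t 34.95 grip [577.4  63.2  82.4] az -6.3 pitch 6.5 F [-0.57  0.67  0.07 -0.    0.39 -0.01] w 8.7
[[-45.8  41.9]]
```

Call:
{"api": "jog_arm", "payload": {"targets": [[[0, 0, 0.01, 0, 0, 0], [0, 0, 0.02, 0, 0, 0], [0, 0, 0.02, 0, 0, 0]]]}}

```text
t: 35.25
position: [579.9, 62.9, 61.1]
orientation: [3.124, -0.172, 0.178]
wrist_force: [2.3, -0.4, 4.1]
width: 8.8
finger_force: 117.0
```

```bash
python3 - <<'E'
from h import *
p=look(('casting1',),k=4);bowl()
E
```

```text
t 35.4 grip [577.6  63.2  79.7] az -6.3 pitch 6.5 F [ 2.45  0.84  3.71  0.07 -0.24 -0.01] w 8.2
casting1 0.58 [220, 291, 236, 305] 211 pan [[ 13.5 310. ]] w [551. 336.  70.] scoop [ 21. 268.  63.]
casting1 0.46 [224, 279, 237, 288] 168 pan [[ 16.3 275.1]] w [550. 301.  71.] scoop [ 24. 233.  64.]
 -55   3/204   3/205   3/203   2/203   4/200   2/169   4/173    .       .     17/179
 -47   1/204   1/201   4/190   5/201   2/200   6/196   4/179    .       .     18/178
 -39   2/203   2/194   1/179   6/193   1/194   1/171   5/174    .       .     19/175
 -31   0/197   3/190  19/190   6/195   0/193   1/160   1/173    .       .     22/181
 -23   0/176    .     16/187   3/191   0/189   6/183   1/163    .       .     28/189
 -15  -2/169   0/175  13/189   4/189   0/187   1/163  -1/167    .       .     22/184
  -7  -3/169    .     15/188   1/192  -2/184   0/168  -1/162    .       .     26/184
   1  -1/172    .     14/187   2/190  -4/186   0/170  -3/160    .       .     24/187
   9  -3/168    .     10/189   1/186  -4/177  -1/169  -3/175    .       .     23/187
  17  -4/167   6/173  11/189  -1/189  -6/185   2/175  -1/152    .       .      9/170
  25  -5/164   5/173   7/185  -1/190  -6/180   2/183   3/158   6/168  18/181  24/193
  33  -7/163    .     21/173  15/179  27/173  17/179  26/174  27/172  29/162  15/169
  41    .       .       .     -6/162  -7/161  -6/159   7/174    .       .      8/180
  49    .       .       .       .     -6/154   2/178  -2/164    .       .      6/179
```

Call:
{"api": "jog_arm", "payload": {"targets": [[[-0.03, 0, -0.006, 0, 0.011, 0], [-0.1, 0, -0.014, 0, 0.011, 0], [-0.17, 0, -0.022, 0, 0.011, 0], [-0.24, 0, -0.03, 0, 0.011, 0], [-0.31, 0, -0.038, 0, 0.011, 0], [-0.38, 0, -0.046, 0, 0.011, 0], [-0.45, 0, -0.054, 0, 0.011, 0], [-0.51, 0, -0.061, 0, 0.011, 0], [-0.57, 0, -0.068, 0, 0.011, 0], [-0.61, 0, -0.072, 0, 0.011, 0], [-0.63, 0, -0.075, 0, 0.011, 0], [-0.63, 0, -0.075, 0, 0.011, 0]]]}}

```text
t: 36.7
position: [503.9, 71.4, 61.6]
orientation: [3.119, -0.172, 0.232]
wrist_force: [2.9, 1.3, 5.1]
width: 8.7
finger_force: 117.1
```

```bash
python3 - <<'E'
from h import *
p=look(('casting1',),k=5);s=monitor.read_state();g=s['position']+R.from_rotvec(s['orientation']).apply([0,0,-arm.pinch_z]);print(inpan(g)-[120,0]);bowl(off=-8.5)
E
```

```text
t 36.85 grip [501.2  71.7  80. ] az -6.3 pitch 8.5 F [ 2.32  0.66  5.46  0.18 -0.06 -0.05] w 8.6
casting1 0.76 [220, 292, 238, 304] 229 pan [[ 14.5 310.2]] w [552. 336.  69.] scoop [ 98. 268.  53.]
casting1 0.65 [310, 205, 322, 216] 96 pan [[-100.9  -51.1]] w [398. -11.  10.] scoop [-25. -93.  11.]
casting1 0.47 [226, 277, 240, 289] 187 pan [[ 15.4 274.1]] w [549. 300.  70.] scoop [ 99. 232.  54.]
casting1 0.42 [299, 231, 313, 242] 111 pan [[-103.6   53.2]] w [407.  93.  19.] scoop [-26.  11.  20.]
[[-127.4   42.1]]
 -55  25/140  23/142  25/147  28/159    .     29/162  29/163  34/172    .     29/180
 -47  21/194  22/177  24/174  30/185  34/209    .       .       .       .     30/168
 -39  19/188  26/198  33/189  31/192  32/211  34/227  33/232  33/200    .     15/152
 -31  16/173    .     29/188  29/184  31/202  32/215  33/222  33/202    .     13/145
 -23  15/176    .     27/187  19/179  22/193  29/203  31/213  29/188    .     11/144
 -15  11/175    .     24/193  18/189  11/190  14/166  14/178    .       .      6/129
  -7  11/176    .     26/193  15/194   9/183  10/172   9/169    .       .      5/142
   1   9/175    .     22/192  12/193   6/192   8/167   7/172    .       .      6/159
   9   5/172    .     19/193   6/184   4/181   6/167   6/172    .       .     17/175
  17   2/169    .     16/186   4/190    .     11/188   3/170  18/171    .     30/184
  25   0/172  34/190  24/175   1/171   2/172   0/174  32/187  28/170  22/171   9/180
  33    .     -5/193  -3/179  -3/160  -4/150  -2/150  -2/157    .     25/184   9/182
  41  -4/196  -5/207  -4/206  -5/203  -5/190  -6/157  -3/164    .       .     10/184
  49    .     -6/207  -6/206  -6/206  -5/203  -5/183  -4/172    .       .      9/184
```

Call:
{"api": "jog_arm", "payload": {"targets": [[[0.0, 0.0, -0.01, 0, -0.015, 0], [0.015, 0, -0.005, 0, -0.03, 0], [0.03, 0, 0.005, 0, -0.05, 0], [0.06, 0, 0.005, 0, -0.07, 0], [0.09, 0, -0.03, 0, -0.085, 0], [0.12, 0, -0.11, 0, -0.1, 0], [0.15, 0, -0.23, 0, -0.11, 0], [0.17, 0, -0.38, 0, -0.12, 0], [0.19, 0, -0.53, 0, -0.14, 0], [0.2, 0, -0.7, 0, -0.16, 0], [0.2, 0, -0.75, 0, -0.18, 0], [0.2, 0, -0.75, 0, -0.2, 0], [0.2, 0, -0.75, 0, -0.21, 0], [0.2, 0, -0.75, 0, -0.21, 0]]]}}

```text
t: 38.35
position: [514.0, 69.9, 152.9]
orientation: [-3.009, 0.168, 0.792]
wrist_force: [-0.1, 0.6, -2.6]
width: 8.7
finger_force: 116.8
```

```bash
python3 - <<'E'
from h import *
p=look(('casting1',),k=6);bowl()
E
```

```text
t 38.5 grip [523.2  69.4 170.2] az -6.4 pitch -29.3 F [-0.1  -0.11 -2.56 -0.15 -0.9  -0.03] w 8.8
casting1 0.66 [227, 277, 239, 288] 177 pan [[ 15.4 274.3]] w [549. 300.  71.] scoop [127. 232. -20.]
casting1 0.65 [290, 198, 308, 210] 130 pan [[-67.7  45.9]] w [442.  82. 142.] scoop [20.  4.  1.]
casting1 0.61 [219, 293, 238, 304] 191 pan [[ 14.7 309.9]] w [552. 335.  70.] scoop [126. 268. -21.]
 -55    .       .       .       .       .       .       .       .       .       .   
 -47    .       .       .     -4/168    .     -4/180  -1/183    .      4/213    .   
 -39    .       .      0/163  -3/180    .     -1/183  -1/181    .      1/214    .   
 -31    .       .     10/163  -3/175    .      0/183  -1/182    .      2/210    .   
 -23    .       .      8/173   1/176    .      0/181  -1/182    .      2/203    .   
 -15    .       .      9/172   1/179    .     -1/178  -1/178    .      0/194    .   
  -7    .       .      8/175   0/180    .     -3/176   2/185    .       .       .   
   1    .       .      7/176  -1/179   4/185   5/196   7/205   5/185   8/172    .   
   9    .       .      2/174   1/178   5/176   8/197   7/209   8/185   5/166    .   
  17    .       .      6/174   4/171   7/171   9/180   9/203   6/171    .       .   
  25    .       .      8/172   2/165   6/162   7/169   8/184   6/164   7/160    .   
  33    .       .      9/177  13/177  22/181  15/186  18/187   9/180  11/185    .   
  41    .       .     22/160  17/180  22/183  27/187  28/188  23/186  27/186  28/188
  49    .       .       .       .       .       .     33/159    .       .       .
```

```bash
python3 - <<'E'
from h import *
plan([(560,180,215,10,-18),(590,315,222,28,-8),S(585,333,150,30,3)],speed=25)
print();rows([S(590,337,115,30,12),S(590,337,105,30,20),S(590,337,95,30,30),S(590,337,92,30,40)],S(585,333,150,30,3))
E
```

```text
[0.027, -0.935, -0.428, -0.036, 0.062, -0.083] x 5
[0.215, -0.529, -0.098, -0.011, 0.028, -0.049] x 3
[0.301, -0.485, -0.093, -0.011, 0.027, -0.049] x 3
[0.511, -0.093, -0.072, 0.0, 0.031, -0.005] x 3
[0.517, -0.085, -0.023, -0.001, 0.031, -0.006] x 3

[-0.037, -0.008, 0.142, 0.0, 0.05, 0.0] ,
[-0.126, -0.008, 0.102, 0.0, 0.094, 0.0] ,
[-0.259, -0.008, 0.049, 0.0, 0.15, 0.0] ,
[-0.411, -0.008, -0.037, 0.0, 0.206, 0.0] ,
```

Call:
{"api": "jog_arm", "payload": {"targets": [[[0, -0.15, -0.1, -0.008, 0.012, -0.016], [0.01, -0.35, -0.2, -0.015, 0.025, -0.032], [0.02, -0.55, -0.3, -0.022, 0.037, -0.05], [0.025, -0.75, -0.37, -0.029, 0.05, -0.066], [0.027, -0.935, -0.428, -0.036, 0.062, -0.083], [0.027, -0.935, -0.428, -0.036, 0.062, -0.083]]]}}

```text
t: 39.2
position: [554.4, 182.6, 198.0]
orientation: [3.065, 0.278, -0.483]
wrist_force: [-0.8, -0.2, -2.7]
width: 8.6
finger_force: 116.7
```

Call:
{"api": "jog_arm", "payload": {"targets": [[[0.07, -0.18, -0.03, -0.004, 0.009, -0.016], [0.14, -0.36, -0.06, -0.007, 0.018, -0.032], [0.215, -0.529, -0.098, -0.011, 0.028, -0.049], [0.215, -0.529, -0.098, -0.011, 0.028, -0.049]]]}}

```text
t: 39.6
position: [571.2, 250.3, 200.1]
orientation: [3.049, 0.524, -0.346]
wrist_force: [0.9, 0.0, -2.8]
width: 8.8
finger_force: 116.8
```

Call:
{"api": "jog_arm", "payload": {"targets": [[[0.1, -0.17, -0.03, -0.004, 0.009, -0.016], [0.2, -0.34, -0.06, -0.007, 0.018, -0.032], [0.301, -0.485, -0.093, -0.011, 0.027, -0.049], [0.301, -0.485, -0.093, -0.011, 0.027, -0.049]]]}}

```text
t: 40.0
position: [587.7, 316.7, 203.1]
orientation: [3.008, 0.761, -0.211]
wrist_force: [-0.4, -1.5, -1.9]
width: 8.4
finger_force: 116.8
```

Call:
{"api": "jog_arm", "payload": {"targets": [[[0.17, -0.03, -0.024, 0, 0.01, -0.001], [0.34, -0.06, -0.048, 0, 0.02, -0.003], [0.511, -0.093, -0.072, 0, 0.031, -0.005], [0.511, -0.093, -0.072, 0, 0.031, -0.005]]]}}

```text
t: 40.4
position: [638.2, 352.6, 202.4]
orientation: [3.034, 0.782, -0.067]
wrist_force: [-0.4, -1.3, -2.3]
width: 8.7
finger_force: 116.9
```

Call:
{"api": "jog_arm", "payload": {"targets": [[[0.17, -0.03, -0.01, 0, 0.01, -0.002], [0.34, -0.06, -0.02, 0, 0.02, -0.004], [0.517, -0.085, -0.023, 0, 0.031, -0.006], [0.517, -0.085, -0.023, 0, 0.031, -0.006], [0.517, -0.085, -0.023, 0, 0.031, -0.006]]]}}

```text
t: 40.9
position: [686.8, 390.3, 202.6]
orientation: [-3.019, -0.807, -0.077]
wrist_force: [0.4, 0.1, -1.9]
width: 8.8
finger_force: 116.9
```

```bash
python3 - <<'E'
from h import *
p=look(('casting1',),k=6);s=monitor.read_state();print(s['q'].round(2),S(585,333,150,30,3))
rows([S(590,337,115,30,12),S(590,337,105,30,20),S(590,337,95,30,30),S(590,337,92,30,40)])
E
```

```text
t 41.05 grip [685.6 390.6 222.2] az 30.0 pitch 3.0 F [-0.56 -0.05 -1.73  0.   -0.05 -0.  ] w 9.1
casting1 0.61 [228, 279, 240, 291] 204 pan [[ 14.6 274. ]] w [548. 300.  70.] scoop [-94. -10. -77.]
casting1 0.51 [178, 272, 198, 287] 178 pan [[ 86.4 347.2]] w [627. 365. 162.] scoop [12.  7.  9.]
casting1 0.47 [220, 293, 236, 306] 210 pan [[ 13.1 309.5]] w [550. 335.  70.] scoop [-75.  19. -79.]
casting1 0.43 [309, 205, 322, 217] 103 pan [[-101.   -51.1]] w [398. -11.  10.] scoop [-382. -205. -121.]
[-0.62  1.23  0.72  0.3  -0.68  1.63 -1.48] (np.float64(685.7892238639366), np.float64(391.1906855292573), np.float64(222.18986404295515), 30, 3)
[-0.034, -0.01, 0.143, -0.001, 0.05, 0.0] ,
[-0.123, -0.01, 0.103, -0.001, 0.094, 0.0] ,
[-0.257, -0.01, 0.05, -0.001, 0.15, 0.0] ,
[-0.409, -0.01, -0.036, -0.001, 0.205, -0.001] ,
```

Call:
{"api": "jog_arm", "payload": {"targets": [[[-0.01, -0.01, 0.07, 0, 0.025, 0], [-0.034, -0.01, 0.143, 0, 0.05, 0], [-0.08, -0.01, 0.12, 0, 0.072, 0], [-0.123, -0.01, 0.103, 0, 0.094, 0], [-0.19, -0.01, 0.075, 0, 0.12, 0], [-0.257, -0.01, 0.05, 0, 0.15, 0], [-0.33, -0.01, 0.01, 0, 0.18, 0], [-0.409, -0.01, -0.036, 0, 0.205, 0], [-0.409, -0.01, -0.036, 0, 0.205, 0], [-0.409, -0.01, -0.036, 0, 0.205, 0], [-0.409, -0.01, -0.036, 0, 0.205, 0], [-0.409, -0.01, -0.036, 0, 0.205, 0]]]}}

```text
t: 42.3
position: [648.4, 370.4, 212.2]
orientation: [-2.711, -0.725, -0.96]
wrist_force: [0.5, 0.1, -1.6]
width: 8.6
finger_force: 117.2
```

```bash
python3 - <<'E'
from h import *
p=look(('casting1',),k=6);
for c,b,w,m in find(p,'casting1',6): print(indish(w.mean(0)))
plan([(620,330,265,20,10),(605,180,215,5,9),(575,-5,160,-6.2,8)],speed=45)
E
```

```text
t 42.45 grip [638.3 364.8 226.3] az 29.9 pitch 39.0 F [-0.07 -0.24 -2.04 -0.48  0.79  0.01] w 8.7
casting1 0.7 [226, 275, 237, 288] 176 pan [[ 16.4 273.9]] w [550. 300.  70.] scoop [-105.  -13.   14.]
casting1 0.62 [308, 206, 321, 219] 115 pan [[-99.2 -51.6]] w [400. -12.  10.] scoop [-364. -207.  147.]
casting1 0.58 [219, 291, 238, 304] 218 pan [[ 11.5 309.8]] w [549. 336.  70.] scoop [-92.  19.   2.]
[[-20.6 -19.6]]
[[-232.1 -292.7]]
[[-14.1  16. ]]
[-0.089, 0.179, -0.447, -0.024, -0.161, 0.051] x 4
[-0.306, 0.569, 0.158, -0.007, -0.003, 0.041] x 2
[-0.228, 0.601, 0.172, -0.007, -0.002, 0.041] x 2
[-0.227, 0.759, 0.196, -0.005, -0.003, 0.031] x 3
[-0.151, 0.774, 0.211, -0.004, -0.003, 0.031] x 3
```

```bash
python3 - <<'E'
from h import *
p=look(('casting1',),cam='top',k=6);bowl();bowl('top')
E
```

```text
t 42.7 grip [638.6 364.9 226.1] az 29.9 pitch 39.0 F [ 0.02 -0.17 -1.92 -0.45  0.77 -0.02] w 8.5
casting1 0.71 [230, 234, 242, 250] 131 pan [[-96.5 -52.7]] w [402. -13.  12.] scoop [-362. -210.  148.]
casting1 0.56 [169, 85, 188, 120] 323 pan [[277.  163.1]] w [797. 161.  57.] scoop [  -0. -256.  -87.]
casting1 0.43 [119, 184, 134, 195] 162 pan [[ 18.  273.8]] w [551. 299.  71.] scoop [-104.  -14.   14.]
 -55    .       .       .       .       .       .       .       .       .       .   
 -47    .       .       .      0/159   0/160    .      2/161    .      6/175    .   
 -39    .       .       .      1/179    .      3/146   3/151    .      6/149    .   
 -31    .       .     15/163   2/187    .      2/145   2/151    .      6/143    .   
 -23    .       .     14/172   6/189    .      2/151   3/157    .      6/140    .   
 -15    .       .     13/169   6/190   2/193   2/143   2/133    .      6/145    .   
  -7    .       .     13/174   5/175    .      3/154   2/155    .      6/143    .   
   1    .       .     13/156   2/146    .      2/150   1/165    .      5/145    .   
   9    .   
[... 984 characters left out ...]
   .       .       .   
  -7    .       .     16/167    .       .       .       .       .       .       .   
   1    .       .       .       .       .       .       .       .       .       .   
   9    .       .       .       .       .       .       .       .       .       .   
  17    .       .       .       .       .       .       .       .       .       .   
  25    .       .       .     -3/146    .       .       .       .       .       .   
  33    .       .       .      0/153    .       .       .       .       .       .   
  41    .       .     17/143  12/125    .       .       .       .       .       .   
  49    .       .       .       .       .       .       .       .       .       .
```

```bash
python3 - <<'E'
from h import *
g=T(-55,-42,55,4,2);print(g)
plan([(620,330,265,20,10),(605,180,215,5,9),(g[0]+10,g[1]+5,165,-6.2,8),g],speed=45)
E
```

```text
(np.float64(559.2162367740034), np.float64(-19.245507708866665), np.float64(129.21000416644344), -6.2, 6)
[-0.089, 0.178, -0.449, -0.024, -0.161, 0.051] x 4
[-0.306, 0.57, 0.157, -0.007, -0.003, 0.041] x 2
[-0.228, 0.6, 0.173, -0.007, -0.002, 0.041] x 2
[-0.251, 0.796, 0.171, -0.005, -0.003, 0.031] x 3
[-0.17, 0.813, 0.186, -0.004, -0.003, 0.03] x 3
[-0.125, 0.05, 0.285, 0.0, -0.011, 0.0] x 1
```

Call:
{"api": "jog_arm", "payload": {"targets": [[[-0.03, 0.05, -0.2, -0.006, -0.04, 0.012], [-0.05, 0.1, -0.4, -0.012, -0.08, 0.025], [-0.07, 0.15, -0.449, -0.018, -0.12, 0.038], [-0.089, 0.178, -0.449, -0.024, -0.161, 0.051], [-0.089, 0.178, -0.449, -0.024, -0.161, 0.051], [-0.089, 0.178, -0.449, -0.024, -0.161, 0.051]]]}}

```text
t: 43.45
position: [623.1, 331.7, 248.3]
orientation: [-3.02, -0.559, -0.331]
wrist_force: [-0.1, 2.1, -2.8]
width: 8.8
finger_force: 117.1
```

Call:
{"api": "jog_arm", "payload": {"targets": [[[-0.306, 0.57, 0.157, -0.007, -0.003, 0.041], [-0.306, 0.57, 0.157, -0.007, -0.003, 0.041], [-0.306, 0.57, 0.157, -0.007, -0.003, 0.041]]]}}

```text
t: 43.75
position: [618.8, 253.7, 217.8]
orientation: [-3.059, -0.358, -0.319]
wrist_force: [-0.2, 0.7, -1.1]
width: 8.8
finger_force: 117.3
```

Call:
{"api": "jog_arm", "payload": {"targets": [[[-0.228, 0.6, 0.173, -0.007, -0.002, 0.041], [-0.228, 0.6, 0.173, -0.007, -0.002, 0.041], [-0.228, 0.6, 0.173, -0.007, -0.002, 0.041]]]}}

```text
t: 44.05
position: [613.9, 179.5, 190.4]
orientation: [-3.085, -0.158, -0.31]
wrist_force: [0.8, 1.5, -1.6]
width: 8.4
finger_force: 117.3
```

Call:
{"api": "jog_arm", "payload": {"targets": [[[-0.251, 0.796, 0.171, -0.005, -0.003, 0.031], [-0.251, 0.796, 0.171, -0.005, -0.003, 0.031], [-0.251, 0.796, 0.171, -0.005, -0.003, 0.031], [-0.251, 0.796, 0.171, -0.005, -0.003, 0.031]]]}}

```text
t: 44.45
position: [599.6, 85.9, 162.4]
orientation: [-3.095, -0.011, -0.295]
wrist_force: [-0.0, 0.1, -1.7]
width: 8.5
finger_force: 117.1
```

Call:
{"api": "jog_arm", "payload": {"targets": [[[-0.17, 0.813, 0.186, -0.004, -0.003, 0.03], [-0.17, 0.813, 0.186, -0.004, -0.003, 0.03], [-0.17, 0.813, 0.186, -0.004, -0.003, 0.03], [-0.17, 0.813, 0.186, -0.004, -0.003, 0.03]]]}}

```text
t: 44.85
position: [585.1, -10.3, 133.6]
orientation: [-3.097, 0.135, -0.279]
wrist_force: [1.3, 1.3, -1.4]
width: 8.2
finger_force: 117.1
```

```bash
python3 - <<'E'
from h import *
p=look(('casting1',),k=6)
for c,b,w,m in find(p,'casting1',6): print(indish(w.mean(0)))
rows([T(-55,-42,55,4,2),T(-55,-42,30,4,2),T(-55,-42,15,4,2),T(-55,-42,9,4,2),T(-55,-42,7,4,2),T(-55,-42,5.5,4,2)])
E
```

```text
t 45.0 grip [581.7  -9.  152. ] az -5.0 pitch 10.2 F [ 0.15  0.13 -1.58  0.    0.19  0.  ] w 8.9
casting1 0.67 [203, 290, 220, 306] 225 pan [[ 47.3 324.9]] w [586. 347.  70.] scoop [ 37. 352. -23.]
casting1 0.59 [224, 277, 241, 288] 184 pan [[ 17.2 274.6]] w [551. 300.  70.] scoop [  6. 302. -16.]
casting1 0.45 [309, 204, 319, 218] 116 pan [[-97.3 -50.7]] w [402. -11.  10.] scoop [-123.  -22.  -42.]
[[24.7 19.2]]
[[-19.7 -19.2]]
[[-230.  -292.4]]
[-0.22, 0.109, 0.151, -0.013, -0.023, 0.007] ,
[-0.257, 0.116, 0.356, -0.013, -0.023, 0.007] ,
[-0.279, 0.121, 0.479, -0.013, -0.023, 0.007] ,
[-0.288, 0.123, 0.528, -0.013, -0.023, 0.007] ,
[-0.291, 0.123, 0.544, -0.013, -0.023, 0.007] ,
[-0.293, 0.124, 0.557, -0.013, -0.023, 0.007] ,
```

Call:
{"api": "jog_arm", "payload": {"targets": [[[-0.22, 0.109, 0.05, -0.013, -0.023, 0.007], [-0.22, 0.109, 0.151, -0.013, -0.023, 0.007], [-0.257, 0.116, 0.356, -0.013, -0.023, 0.007], [-0.279, 0.121, 0.479, -0.013, -0.023, 0.007], [-0.288, 0.123, 0.528, -0.013, -0.023, 0.007], [-0.288, 0.123, 0.528, -0.013, -0.023, 0.007], [-0.288, 0.123, 0.528, -0.013, -0.023, 0.007]]]}}

```text
t: 45.8
position: [561.2, -20.9, 65.0]
orientation: [3.125, -0.174, 0.166]
wrist_force: [-0.3, 0.2, 0.1]
width: 8.5
finger_force: 117.3
```

```bash
python3 - <<'E'
from h import *
p=look(('casting1',),k=6);s=monitor.read_state();g=s['position']+R.from_rotvec(s['orientation']).apply([0,0,-arm.pinch_z]);print(inpan(g)-[115,0]);bowl()
E
```

```text
t 45.95 grip [559.1 -20.7  83.6] az -6.4 pitch 6.1 F [-0.12  0.73  0.11  0.11  0.15 -0.03] w 8.6
casting1 0.74 [220, 295, 240, 306] 188 pan [[ 11.3 309.4]] w [549. 335.  70.] scoop [ 27. 353.  58.]
casting1 0.68 [227, 280, 239, 287] 163 pan [[ 16.7 273.3]] w [550. 299.  71.] scoop [ 32. 317.  58.]
casting1 0.64 [309, 206, 320, 218] 97 pan [[-99.2 -49.4]] w [400.  -9.  11.] scoop [-88.  -6.  10.]
casting1 0.52 [200, 290, 218, 303] 207 pan [[ 48.6 325.3]] w [587. 347.  70.] scoop [ 64. 369.  54.]
[[-54.8 -43.5]]
 -55  17/180  -2/180  -3/193  -1/200   0/200   0/202   0/203   0/205  -2/204  -1/204
 -47  15/180   0/180  -1/183   2/193  -1/196  -2/199  -1/198  -2/201   0/202  -3/204
 -39  13/180  -4/178  -2/180   0/199  -3/196   0/201  -1/195  -2/199   0/200  -3/190
 -31  14/181  -2/180  11/183   2/194  -3/197  -4/191  -4/188  -4/187   0/183  -2/184
 -23  13/179    .      9/189   3/195  -4/192   0/199  -4/189  -2/176   8/189  -6/202
 -15  11/180  18/180  11/187   0/191  -4/188  -6/189  -3/173    .      5/174  -6/203
  -7  11/178   8/175   5/189   0/190  -5/185   0/198  -5/163    .      7/172  -5/203
   1  12/178    .     11/185   0/193  -4/185  -5/195  -5/164    .      5/170  -6/202
   9  10/177  22/187   9/187   0/191    .      0/195  -2/181    .      5/172  -7/202
  17   9/177    .     11/184   3/192  -7/185   0/193  -7/159    .      5/169    .   
  25  10/177   0/172   9/184   0/193    .      0/192  -7/159    .      5/170  -6/201
  33  10/178    .     15/174   5/182  29/168  10/180  27/176  21/174  11/170    .   
  41   5/166    .       .       .       .       .     33/173  34/173    .       .   
  49   3/165    .       .       .       .       .       .       .       .       .
```

Call:
{"api": "jog_arm", "payload": {"targets": [[[-0.03, 0, 0.005, 0, 0, 0], [-0.1, 0, -0.003, 0, 0, 0], [-0.17, 0, -0.01, 0, 0, 0], [-0.24, 0, -0.017, 0, 0, 0], [-0.31, 0, -0.025, 0, 0, 0], [-0.38, 0, -0.032, 0, 0, 0], [-0.44, 0, -0.039, 0, 0, 0], [-0.5, 0, -0.045, 0, 0, 0], [-0.54, 0, -0.05, 0, 0, 0], [-0.565, 0, -0.053, 0, 0, 0], [-0.565, 0, -0.053, 0, 0, 0]]]}}

```text
t: 47.15
position: [493.0, -13.5, 63.8]
orientation: [3.125, -0.175, 0.164]
wrist_force: [2.3, -0.3, 1.2]
width: 8.5
finger_force: 117.7
```

```bash
python3 - <<'E'
from h import *
p=look(('casting1',),k=6);s=monitor.read_state();g=s['position']+R.from_rotvec(s['orientation']).apply([0,0,-arm.pinch_z]);print(inpan(g)-[115,0]);bowl()
E
```

```text
t 47.3 grip [491.1 -13.2  82.2] az -6.4 pitch 6.0 F [ 2.45  0.03  1.45 -0.01 -0.28  0.01] w 8.5
casting1 0.65 [317, 202, 324, 219] 88 pan [[-115.2  -47.6]] w [384.  -6.  23.] scoop [-35.  -4.  19.]
casting1 0.65 [203, 289, 220, 303] 202 pan [[ 48.5 324.6]] w [587. 346.  70.] scoop [132. 368.  49.]
casting1 0.62 [221, 293, 237, 306] 180 pan [[ 11.2 310. ]] w [549. 336.  70.] scoop [ 95. 353.  52.]
casting1 0.57 [227, 276, 242, 291] 214 pan [[ 16.1 273.3]] w [550. 299.  70.] scoop [100. 317.  52.]
[[-123.2  -43.4]]
 -55  28/174  27/175  29/182  27/181  26/175  27/184  26/184  28/180  27/184  26/184
 -47  16/160  12/167   8/161  10/170   9/173   6/165   0/156   1/147   8/152  10/160
 -39  17/181  22/197  14/198  17/215  15/225  13/230   2/193  -4/162   3/165   0/172
 -31  20/185  16/204  21/215  21/226  21/234  17/229   4/191  -2/183   7/192  -3/197
 -23  17/180    .     18/210  21/208  20/217  17/211  -1/170  -1/180   7/183  -2/200
 -15  16/180  10/162  10/186   1/185  -4/177  -5/175  -1/160    .      8/171  -4/195
  -7  12/179  20/181   7/191   1/191  -5/192  -3/185  -2/157  -1/160   6/170  -5/202
   1  12/178  18/179   9/189   0/194  -5/186   0/195  -5/158    .      6/168  -6/201
   9  13/177    .      7/190  -1/190  -6/183  -5/187  -4/155    .      4/172  -7/201
  17  12/179  10/174  10/188   0/195    .      1/195  -2/175    .      6/171  -7/201
  25  10/178  11/174   9/188  -1/192  -5/185   1/196    .      3/166    .     20/185
  33  16/178  10/166  18/176   7/180  27/176   7/179  25/179  24/175  16/175  34/183
  41   8/160   1/155    .       .       .       .     31/175    .     -6/180  -6/198
  49    .       .       .       .       .       .       .       .       .       .
```

Call:
{"api": "jog_arm", "payload": {"targets": [[[-0.015, 0.0, -0.01, 0, -0.01, 0], [0.0, 0, -0.005, 0, -0.025, 0], [0.02, 0, 0.005, 0, -0.045, 0], [0.05, 0, 0.005, 0, -0.065, 0], [0.08, 0, -0.03, 0, -0.08, 0], [0.12, 0, -0.11, 0, -0.095, 0], [0.15, 0, -0.23, 0, -0.11, 0], [0.17, 0, -0.38, 0, -0.12, 0], [0.19, 0, -0.53, 0, -0.14, 0], [0.2, 0, -0.7, 0, -0.16, 0], [0.2, 0, -0.75, 0, -0.18, 0], [0.2, 0, -0.75, 0, -0.2, 0], [0.2, 0, -0.75, 0, -0.21, 0], [0.2, 0, -0.75, 0, -0.21, 0]]]}}

```text
t: 48.8
position: [507.2, -15.3, 154.6]
orientation: [-2.988, 0.168, 0.855]
wrist_force: [-0.7, 0.1, -2.2]
width: 8.6
finger_force: 117.1
```

```bash
python3 - <<'E'
from h import *
p=look(('casting1',),k=6);bowl()
E
```

```text
t 48.95 grip [517.1 -16.  171.6] az -6.5 pitch -31.7 F [ 0.09  0.42 -1.42 -0.13 -0.88  0.02] w 8.8
casting1 0.61 [205, 290, 219, 304] 193 pan [[ 47.4 326.3]] w [586. 348.  70.] scoop [155. 370.  -5.]
casting1 0.57 [221, 293, 238, 308] 204 pan [[ 10.6 309.9]] w [548. 336.  70.] scoop [124. 353. -25.]
casting1 0.52 [228, 276, 239, 287] 180 pan [[ 16.6 274.3]] w [550. 300.  71.] scoop [129. 318. -21.]
casting1 0.49 [282, 205, 294, 220] 99 pan [[-31.6  -3.1]] w [472.  29.  27.] scoop [112.  40. -83.]
 -55    .       .       .       .       .       .       .       .       .       .   
 -47    .       .       .     -2/166    .     -2/151   0/157    .      4/151    .   
 -39    .       .       .     -2/165    .     -1/159   0/158    .      2/159    .   
 -31    .       .      9/156  -1/166  -3/163   0/160  -2/155    .      2/162    .   
 -23    .       .      4/167   3/171    .     -1/158   0/160    .      2/158    .   
 -15    .       .      8/172  -1/171    .     -1/156   0/156    .      2/164    .   
  -7    .       .      8/171   0/173  -3/152  -1/158  -2/157    .       .       .   
   1    .       .      8/172  -2/169    .     -2/158  -1/160    .       .       .   
   9    .       .      5/171  -1/171    .     -1/137   0/140    .       .       .   
  17    .       .      5/172  -2/171    .     -2/137  -2/145    .       .       .   
  25    .       .      5/174  -2/169    .     -1/139  -1/141    .       .       .   
  33    .       .      8/173   7/174  25/181  13/171  25/184  17/167   8/164  29/183
  41    .       .     20/166  15/177  17/181  24/184  28/187  21/180  28/179  28/178
  49    .       .       .       .       .       .       .       .       .       .
```

Call:
{"api": "jog_arm", "payload": {"targets": [[[0.2, 0, -0.3, 0, 0.05, 0], [0.4, 0, -0.5, 0, 0.1, 0], [0.6, 0, -0.5, 0, 0.15, 0], [0.7, 0, -0.5, 0, 0.2, 0], [0.7, 0, -0.5, 0, 0.2, 0], [0.7, 0, -0.5, 0, 0.2, 0]]]}}

```text
t: 49.65
position: [609.0, -25.8, 163.2]
orientation: [3.13, -0.175, 0.116]
wrist_force: [-0.2, 0.1, -2.4]
width: 8.9
finger_force: 117.1
```

```bash
python3 - <<'E'
from h import *
p=look(('casting1',),k=6);c=p['color'];cv2.imwrite('pics/s11.png',cv2.resize(c[120:310,190:360,::-1],(534,597),interpolation=2))
p=look(('casting1',),cam='top',k=6)
E
```

```text
t 49.8 grip [608.7 -26.2 181.2] az -6.4 pitch 4.2 F [ 0.67 -0.28 -2.37 -0.01  0.03  0.03] w 8.2
casting1 0.71 [201, 287, 219, 304] 196 pan [[ 48.1 325.1]] w [587. 347.  70.] scoop [  7. 369. -40.]
casting1 0.67 [228, 278, 242, 288] 188 pan [[ 15.  274.4]] w [549. 300.  70.] scoop [-26. 318. -37.]
casting1 0.54 [265, 202, 277, 221] 118 pan [[15.9 -0.2]] w [520.  27.  13.] scoop [-28.  43. -95.]
casting1 0.52 [221, 292, 240, 306] 232 pan [[ 10.8 309.8]] w [548. 336.  69.] scoop [-30. 353. -38.]
t 50.0 grip [608.6 -26.5 180.9] az -6.4 pitch 4.2 F [ 0.06  0.57 -1.55 -0.04 -0.    0.01] w 8.6
casting1 0.74 [107, 185, 119, 196] 139 pan [[ 13.4 309.1]] w [551. 335.  71.] scoop [-28. 353. -36.]
casting1 0.74 [106, 168, 116, 183] 134 pan [[ 49.3 323.6]] w [588. 345.  71.] scoop [  8. 367. -38.]
casting1 0.58 [122, 180, 134, 196] 171 pan [[ 19.1 273.8]] w [553. 299.  71.] scoop [-22. 318. -37.]
```

View pics/s11.png

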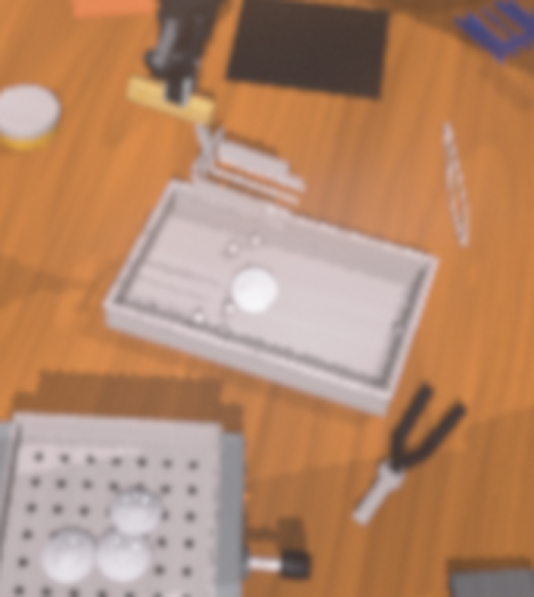

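```bash
python3 - <<'E'
from h import *
p=look(('casting1',),k=4)
print(inpan([ray(p,190+X/3.14-.4,120+Y/3.14-.4,10) for X,Y in((232,248),(257,241),(230,308),(198,315),(398,328),(254,290))]).tolist())
g=T(42,6,45,20,0)
plan([g],speed=40)
rows([T(42,6,15,20,0),T(42,6,8,20,0),T(42,6,6,20,0)],g)
E
```

```text
t 50.2 grip [608.5 -26.4 181. ] az -6.4 pitch 4.2 F [-0.35 -0.09 -1.68 -0.    0.01 -0.  ] w 8.7
casting1 0.8 [202, 289, 221, 304] 239 pan [[ 47.7 324.9]] w [587. 347.  69.] scoop [  7. 369. -40.]
casting1 0.68 [228, 277, 241, 289] 193 pan [[ 16.4 274.2]] w [550. 300.  70.] scoop [-24. 318. -37.]
casting1 0.57 [220, 293, 237, 306] 187 pan [[ 11.1 310.4]] w [549. 336.  70.] scoop [-30. 354. -37.]
[[52.4, -42.1], [33.3, -59.0], [30.0, 25.3], [54.2, 43.4], [-118.0, -9.4], [16.5, -2.3]]
[0.207, -0.416, 0.281, 0.001, 0.088, -0.001] x 2
[-0.086, 0.0, 0.235, 0.0, 0.0, 0.0] ,
[-0.105, 0.0, 0.29, 0.0, 0.0, 0.0] ,
[-0.111, 0.0, 0.305, 0.0, 0.0, 0.0] ,
```

Call:
{"api": "jog_arm", "payload": {"targets": [[[0.1, -0.2, 0, 0, 0.044, 0], [0.207, -0.416, 0.1, 0, 0.088, 0], [0.207, -0.416, 0.281, 0, 0.088, 0], [0.207, -0.416, 0.281, 0, 0.088, 0]]]}}

```text
t: 50.65
position: [641.2, 21.3, 128.6]
orientation: [3.071, -0.17, 0.538]
wrist_force: [0.5, 0.1, -1.9]
width: 8.5
finger_force: 117.2
```

Call:
{"api": "jog_arm", "payload": {"targets": [[[-0.04, 0, 0.12, 0, 0, 0], [-0.086, 0, 0.235, 0, 0, 0], [-0.1, 0, 0.27, 0, 0, 0], [-0.105, 0, 0.285, 0, 0, 0], [-0.105, 0, 0.285, 0, 0, 0]]]}}

```text
t: 51.15
position: [642.7, 19.7, 94.8]
orientation: [3.069, -0.171, 0.543]
wrist_force: [-0.5, -0.9, -1.1]
width: 8.6
finger_force: 117.1
```

```bash
python3 - <<'E'
from h import *
p=look(('casting1',),k=6);s=monitor.read_state();g=s['position']+R.from_rotvec(s['orientation']).apply([0,0,-arm.pinch_z]);print(inpan(g),inpan(T(42,6,8,20,0)),T(42,6,8,20,0)[2])
rows([T(36,6,5,17,0),T(28,6,5,14,0),T(20,6,5,11,0),T(10,6,5,9,0),T(0,6,5,7,0),T(-10,6,5,6,0),T(-20,6,5,6,0)])
E
```

```text
t 51.3 grip [636.2  20.8 112.3] az -6.4 pitch 20.1 F [ 0.32  0.17 -2.14  0.    0.44 -0.02] w 8.7
casting1 0.61 [220, 291, 239, 305] 205 pan [[ 11.2 310.2]] w [549. 336.  70.] scoop [-51. 304.  68.]
casting1 0.5 [204, 286, 222, 303] 213 pan [[ 47.9 324.7]] w [587. 347.  70.] scoop [-17. 318.  56.]
casting1 0.47 [226, 276, 240, 285] 172 pan [[ 15.5 273.6]] w [549. 299.  71.] scoop [-47. 267.  68.]
[[132.3   6.1]] [[132.2   6. ]] 111.06213017095021
[-0.041, 0.001, 0.068, 0.001, -0.017, -0.001] ,
[-0.087, 0.001, 0.099, 0.001, -0.034, -0.001] ,
[-0.136, 0.001, 0.131, 0.001, -0.05, -0.001] ,
[-0.207, 0.001, 0.139, 0.001, -0.062, -0.001] ,
[-0.279, 0.001, 0.147, 0.001, -0.073, -0.001] ,
[-0.355, 0.001, 0.137, 0.001, -0.078, -0.001] ,
[-0.433, 0.002, 0.109, 0.001, -0.078, -0.001] ,
```

Call:
{"api": "jog_arm", "payload": {"targets": [[[-0.01, 0, 0.03, 0, 0, 0], [-0.041, 0, 0.068, 0, -0.017, 0], [-0.087, 0, 0.099, 0, -0.034, 0], [-0.136, 0, 0.131, 0, -0.05, 0], [-0.17, 0, 0.135, 0, -0.056, 0], [-0.207, 0, 0.139, 0, -0.062, 0], [-0.243, 0, 0.143, 0, -0.068, 0], [-0.279, 0, 0.147, 0, -0.073, 0], [-0.317, 0, 0.142, 0, -0.076, 0], [-0.355, 0, 0.137, 0, -0.078, 0], [-0.433, 0, 0.109, 0, -0.078, 0], [-0.433, 0, 0.109, 0, -0.078, 0]]]}}

```text
t: 52.55
position: [597.4, 25.2, 64.1]
orientation: [3.126, -0.175, 0.163]
wrist_force: [-0.4, -0.0, -0.1]
width: 8.7
finger_force: 117.4
```

```bash
python3 - <<'E'
from h import *
p=look(('casting1',),k=6);bowl()
E
```

```text
t 52.7 grip [596.6  25.2  82.7] az -6.4 pitch 6.0 F [-0.12  0.34 -0.21  0.04  0.2  -0.01] w 8.7
casting1 0.78 [221, 293, 240, 305] 223 pan [[ 11.4 309.7]] w [549. 336.  69.] scoop [ -5. 303.  62.]
casting1 0.77 [226, 278, 242, 288] 174 pan [[ 15.8 274.1]] w [549. 300.  71.] scoop [ -0. 268.  62.]
casting1 0.59 [203, 289, 220, 303] 173 pan [[ 46.8 325.3]] w [586. 347.  70.] scoop [ 30. 319.  59.]
 -55  -1/194   0/193   5/201   7/215   6/220   6/225   1/205   0/203   0/204   0/180
 -47  -2/200  -2/198  -1/197   2/201   3/206   1/204   0/198  -1/201   0/203   0/192
 -39  -1/200  -1/195   3/189   1/196  -2/195  -2/196   0/188  -2/192  -1/186  -1/171
 -31  -3/195  -3/189   6/188   2/194  -3/193   3/205  -1/186  -3/180   0/169  -1/171
 -23  -4/178    .     14/187   3/192  -3/193  -4/195  -2/180  -4/162   9/175    .   
 -15  -4/175    .     13/188   1/192  -6/183  -1/198  -4/155    .      6/161  -6/162
  -7  -6/169   3/174  13/186   3/191  -4/185   1/200  -4/159   4/156   6/164  -7/172
   1  -6/172    .     11/188  -1/191  -3/179  -3/175   0/175   3/153   6/169  -5/169
   9  -5/172    .      8/190  -1/190  -5/187   0/196  -2/172  -1/149   5/161  -7/172
  17  -6/173    .      8/188   0/194  -7/177   1/195  -4/170   3/163   4/169  -5/175
  25  -4/165    .      7/187  -1/190    .     -1/193  -5/158   4/154   4/165    .   
  33    .       .     21/169  12/175  26/163  14/180  28/177  24/169  21/163  34/166
  41    .       .       .       .       .     34/171  33/177  30/166  32/160  34/172
  49    .       .       .       .       .       .       .     -6/183    .     -7/183
```

Call:
{"api": "jog_arm", "payload": {"targets": [[[-0.03, 0, 0.008, 0, -0.006, 0], [-0.1, 0, 0.003, 0, -0.008, 0], [-0.17, 0, -0.004, 0, -0.008, 0], [-0.24, 0, -0.011, 0, -0.008, 0], [-0.31, 0, -0.018, 0, -0.008, 0], [-0.38, 0, -0.026, 0, -0.008, 0], [-0.45, 0, -0.034, 0, -0.008, 0], [-0.52, 0, -0.041, 0, -0.008, 0], [-0.59, 0, -0.048, 0, -0.008, 0], [-0.65, 0, -0.055, 0, -0.008, 0], [-0.65, 0, -0.055, 0, -0.008, 0]]]}}

```text
t: 53.9
position: [519.7, 33.8, 62.5]
orientation: [3.129, -0.175, 0.124]
wrist_force: [-0.2, -0.9, -1.5]
width: 8.7
finger_force: 117.3
```

```bash
python3 - <<'E'
from h import *
p=look(('casting1',),k=6);bowl()
s=monitor.read_state();g=s['position']+R.from_rotvec(s['orientation']).apply([0,0,-arm.pinch_z]);print(inpan(g))
E
```

```text
t 54.05 grip [519.2  33.8  81. ] az -6.4 pitch 4.6 F [ 0.03  0.45 -0.81 -0.02  0.11 -0.02] w 8.6
casting1 0.77 [219, 293, 242, 304] 214 pan [[ 10.6 309.7]] w [548. 336.  70.] scoop [ 72. 303.  55.]
casting1 0.73 [203, 290, 222, 305] 192 pan [[ 46.8 324.7]] w [586. 347.  70.] scoop [108. 318.  53.]
casting1 0.5 [226, 276, 241, 286] 180 pan [[ 16.7 274. ]] w [550. 300.  71.] scoop [ 78. 268.  56.]
casting1 0.49 [306, 218, 316, 233] 107 pan [[-104.     7.2]] w [401.  47.  15.] scoop [-46.   0.  10.]
 -55  -2/197  -2/193   2/197   6/213   8/223  11/232   7/217  -1/190  -2/197  -2/174
 -47  -3/202  -1/196   6/206   9/213  13/225  11/236   8/227  -1/194  -1/200   0/176
 -39  -3/196  -3/186   6/196  11/216  13/230  13/230   5/209  -3/189  -3/184  -5/165
 -31  -4/198  -3/191  12/188   7/191  -3/195   0/193  -4/173  -4/182   4/190  -4/166
 -23  -3/187    .     11/192   1/193  -4/184   0/194  -4/180   3/179   4/189    .   
 -15  -4/176    .     11/191   0/194  -4/192  -5/188  -4/170  -4/163   5/173  -4/169
  -7  -5/173    .     11/191   0/195  -6/190  -5/197  -5/162   0/155   4/166  -7/167
   1  -7/173    .     11/189  -1/194  -7/192  -1/203  -5/161   1/171   5/164  -6/162
   9    .       .      6/192  -1/194  -6/191  -4/197  -6/154   3/157   4/171    .   
  17  -4/173    .      8/192   0/194  -7/196   0/204  -6/156    .      6/166  -7/164
  25    .       .      7/189  -1/198  -7/185   0/200  -5/154   4/158   3/171    .   
  33  -6/174    .     11/184   8/179  25/172   7/184  27/179  18/177  14/171  27/170
  41  -7/161    .       .       .     -7/166  34/171  33/181  30/180  -7/192  34/166
  49    .       .       .       .       .       .     -7/185    .     -7/192  -7/170
[[14.6  6.4]]
```

Call:
{"api": "jog_arm", "payload": {"targets": [[[-0.02, 0, 0.02, 0, -0.005, 0], [-0.05, 0, 0.035, 0, -0.01, 0], [-0.08, 0, 0.048, 0, -0.015, 0], [-0.11, 0, 0.046, 0, -0.015, 0], [-0.14, 0, 0.044, 0, -0.015, 0], [-0.165, 0, 0.042, 0, -0.015, 0], [-0.185, 0, 0.04, 0, -0.015, 0], [-0.2, 0, 0.039, 0, -0.015, 0], [-0.2, 0, 0.039, 0, -0.015, 0]]]}}

```text
t: 55.05
position: [499.1, 35.7, 56.7]
orientation: [3.132, -0.175, 0.057]
wrist_force: [9.0, -0.2, 12.9]
width: 8.8
finger_force: 119.8
```

```bash
python3 - <<'E'
from h import *
p=look(('casting1',),k=6);bowl()
s=monitor.read_state();g=s['position']+R.from_rotvec(s['orientation']).apply([0,0,-arm.pinch_z]);print(inpan(g))
E
```

```text
t 55.2 grip [498.4  35.8  75.4] az -6.4 pitch 2.1 F [ 9.86 -0.42 14.14 -0.28 -2.11  0.07] w 8.7
casting1 0.77 [222, 291, 238, 305] 176 pan [[ 10.9 309.2]] w [548. 335.  70.] scoop [ 94. 303.  61.]
casting1 0.58 [225, 277, 240, 288] 171 pan [[ 17.1 275.2]] w [551. 301.  71.] scoop [100. 269.  61.]
casting1 0.47 [202, 290, 221, 303] 224 pan [[ 48.5 325. ]] w [587. 347.  69.] scoop [131. 319.  59.]
 -55  10/171  -3/153  25/174  24/181  -5/146  26/159  25/167  -4/150  -3/150  24/163
 -47   6/172   8/172   7/168   8/174  14/180   6/170  -1/162  22/174   2/149  24/175
 -39   1/181   8/170  13/201  15/218  15/231  12/216   0/165  -2/169  -1/152  -5/141
 -31    .     17/202  17/214  20/226  20/237  16/237   5/202  -4/181  -2/168  -3/158
 -23    .       .     19/222  23/229  22/233   2/199  -1/178  -1/182   8/184  -2/165
 -15  -4/180    .      7/184   0/194  -2/181   0/186  -3/161   0/147   6/164  -3/162
  -7  -2/169    .      8/184  -4/183  -4/183   0/188  -2/153   5/151   5/166  -5/167
   1  -3/174    .      7/191  -2/189  -2/192  -1/195  -4/164   2/166   6/164  -4/164
   9  -4/176    .      6/191  -4/187  -2/191   0/199  -3/168   3/160   4/173  -3/172
  17  -6/173    .      9/191  -4/190  -4/197  -1/198  -4/161   3/160   1/171  -5/168
  25  -5/178    .      6/191  -2/191  -3/203  -3/195  -5/167   1/161   4/166  -4/164
  33  -4/169    .      8/186   0/187   9/186   9/188  25/180  17/175  24/176  12/175
  41  -3/162    .       .     -6/159  -6/172  -7/175  -1/171  -5/181  -5/184  -6/179
  49  -4/161    .     -7/174  -5/156  -7/151  -5/159  -3/184  -4/191  -5/190  -6/181
[[-6.3  6.1]]
```

Call:
{"api": "jog_arm", "payload": {"targets": [[[0, 0, -0.03, 0, 0, 0], [0, 0, -0.05, 0, -0.004, 0], [0, 0, -0.07, 0, -0.008, 0], [0, 0, -0.09, 0, -0.012, 0], [0, 0, -0.11, 0, -0.016, 0], [0, 0, -0.11, 0, -0.02, 0], [0, 0, -0.11, 0, -0.02, 0]]]}}

```text
t: 56.0
position: [497.2, 36.2, 69.0]
orientation: [-3.136, 0.175, 0.047]
wrist_force: [5.1, -0.4, -2.3]
width: 8.6
finger_force: 116.6
```

```bash
python3 - <<'E'
from h import *
p=look(('casting1',),k=4);bowl()
E
```

```text
t 56.15 grip [497.7  36.1  87.8] az -6.4 pitch -1.7 F [ 5.51 -0.91 -1.17 -0.25 -1.61  0.06] w 8.5
casting1 0.8 [221, 292, 238, 307] 224 pan [[ 11.5 310. ]] w [549. 336.  69.] scoop [ 96. 304.  48.]
casting1 0.58 [203, 289, 220, 304] 216 pan [[ 47.6 325.3]] w [586. 347.  70.] scoop [132. 319.  50.]
casting1 0.47 [227, 275, 240, 287] 191 pan [[ 16.5 274. ]] w [550. 300.  70.] scoop [101. 268.  50.]
casting1 0.39 [311, 216, 319, 230] 89 pan [[-111.4    5.6]] w [394.  47.  34.] scoop [-25.  -1.  10.]
 -55    .       .       .       .       .       .       .       .       .       .   
 -47   4/185   4/185   5/179   6/185   5/181   4/182   3/175   4/176   5/173   4/180
 -39    .       .      0/178   0/198   0/194   0/211   0/195    .     -2/167    .   
 -31    .      3/206   4/208   8/216  11/228  10/235   4/225    .     -2/184    .   
 -23    .      6/208  11/215  16/224  15/235  12/236  12/226    .     -2/185    .   
 -15    .       .       .     17/216  16/226  15/210  -1/187    .     -2/186    .   
  -7    .       .      5/179   0/187    .     -5/184    .       .      0/164    .   
   1    .       .     -2/193   2/193    .     -4/184  -4/173   0/155   0/171    .   
   9    .       .      7/189   0/195    .     -3/192  -1/185    .      0/168    .   
  17    .       .      2/193   0/197    .     -2/186    .     -1/164   1/170    .   
  25    .       .      6/190  -4/201    .     -1/192  -2/189    .      1/169    .   
  33    .       .      4/190  -2/200    .     -2/185   1/180    .      1/172    .   
  41    .       .     22/175  15/180  22/179  17/182  29/179  29/177  20/172  30/172
  49    .       .       .       .       .       .     33/173    .       .       .
```

Call:
{"api": "jog_arm", "payload": {"targets": [[[0.01, 0, 0, 0, 0, 0], [0.02, 0, 0, 0, 0, 0], [0.035, 0, 0, 0, 0, 0], [0.05, 0, 0, 0, -0.004, 0], [0.06, 0, 0, 0, -0.01, 0], [0.06, 0, 0, 0, -0.01, 0], [0.06, 0, 0, 0, -0.01, 0]]]}}

```text
t: 56.95
position: [503.7, 35.5, 68.7]
orientation: [-3.133, 0.175, 0.097]
wrist_force: [0.1, 0.7, -1.8]
width: 8.4
finger_force: 116.7
```

```bash
python3 - <<'E'
from h import *
p=look(('casting1',),k=4);bowl()
E
```

```text
t 57.1 grip [504.8  35.5  87.5] az -6.4 pitch -3.5 F [-0.1   0.14 -2.46 -0.08 -0.25 -0.01] w 8.7
casting1 0.7 [201, 289, 221, 303] 187 pan [[ 47.5 325.7]] w [586. 348.  70.] scoop [125. 319.  52.]
casting1 0.62 [303, 217, 320, 229] 108 pan [[-106.1   13.6]] w [400.  54.  35.] scoop [-25.   7.   7.]
casting1 0.58 [226, 277, 240, 288] 185 pan [[ 16.3 273.8]] w [550. 299.  71.] scoop [ 94. 267.  50.]
casting1 0.46 [217, 291, 241, 304] 226 pan [[ 12.1 309.3]] w [549. 335.  69.] scoop [ 90. 303.  49.]
 -55   1/184   2/185   0/184   0/183   2/182   2/179   0/174   1/175   2/177   1/179
 -47   0/179   1/180   0/180  -2/195   2/195   6/197   4/177  11/195   4/173   0/173
 -39    .       .       .      0/184   5/202   8/218  12/221  10/207   1/186   6/183
 -31    .       .      7/180   1/179   7/197   9/215   9/222  10/218   3/192    .   
 -23    .       .      1/183   7/188   4/179   9/197  10/218  10/212   4/180    .   
 -15    .       .      7/186   2/175   4/177   7/187   8/203   9/180   4/173    .   
  -7    .       .      2/189   3/186    .      1/180   0/171    .      3/166    .   
   1    .       .      8/187   0/192    .     -2/181  -1/162    .      3/165    .   
   9    .       .      9/186   0/191    .     -3/186   0/175    .      3/163    .   
  17    .       .     10/184  -1/195    .      0/179   0/170    .      3/169    .   
  25    .       .      7/189  -2/194    .     -2/183    .       .      4/165    .   
  33    .       .     11/177   6/183  22/166   6/180  24/182  17/185   6/169    .   
  41    .       .     25/170  26/165    .     29/175  29/181  29/179  27/178  28/171
  49    .       .       .       .       .       .       .       .       .       .
```

Call:
{"api": "jog_arm", "payload": {"targets": [[[0.02, 0, -0.02, 0, -0.012, 0], [0.04, 0, -0.04, 0, -0.025, 0], [0.06, 0, -0.06, 0, -0.04, 0], [0.08, 0, -0.1, 0, -0.055, 0], [0.1, 0, -0.16, 0, -0.07, 0], [0.11, 0, -0.24, 0, -0.085, 0], [0.12, 0, -0.34, 0, -0.1, 0], [0.13, 0, -0.45, 0, -0.115, 0], [0.14, 0, -0.55, 0, -0.13, 0], [0.14, 0, -0.6, 0, -0.145, 0], [0.14, 0, -0.6, 0, -0.16, 0], [0.14, 0, -0.6, 0, -0.17, 0], [0.14, 0, -0.6, 0, -0.17, 0], [0.14, 0, -0.6, 0, -0.17, 0]]]}}

```text
t: 58.6
position: [524.9, 33.1, 139.5]
orientation: [-2.969, 0.167, 0.91]
wrist_force: [0.6, -0.2, -1.9]
width: 8.8
finger_force: 116.8
```

```bash
python3 - <<'E'
from h import *
p=look(('casting1',),k=5);bowl()
plan([(560,180,215,10,-18),(590,315,222,28,-8),S(585,325,150,30,3)],speed=25)
E
```

```text
t 58.75 grip [535.3  32.3 155.4] az -6.4 pitch -34.1 F [ 0.1   0.08 -1.72 -0.16 -1.    0.03] w 8.9
casting1 0.63 [291, 188, 302, 198] 54 pan [[-51.2  12.5]] w [454.  47. 135.] scoop [21.  6.  3.]
casting1 0.59 [219, 290, 239, 307] 232 pan [[ 10.9 309.3]] w [548. 335.  69.] scoop [109. 303. -17.]
casting1 0.46 [205, 288, 221, 305] 210 pan [[ 47.9 325. ]] w [587. 347.  70.] scoop [139. 319.   5.]
casting1 0.45 [225, 277, 240, 287] 194 pan [[ 16.9 273.8]] w [550. 299.  70.] scoop [113. 267. -13.]
 -55    .       .       .       .       .       .       .       .       .       .   
 -47    .       .       .     -6/151    .       .     -1/148    .      2/179    .   
 -39    .       .       .     -3/165  -2/161  -1/158   0/158    .      1/170    .   
 -31    .       .     -5/169  -2/166    .     -1/160  -1/155    .      2/173    .   
 -23    .       .      3/172   1/168  -2/159  -4/149   0/153    .      2/177    .   
 -15    .       .      3/175   0/173    .     -1/162  -2/164    .      1/171    .   
  -7    .       .      5/171   0/172    .      5/158   0/175    .       .       .   
   1  
[... 188 characters left out ...]
/168   1/161   5/161   3/167  10/170  10/170    .       .   
  25    .       .      7/170   0/160   5/159   8/155   9/158  10/163    .       .   
  33    .       .      5/169   8/168  21/180  14/175  22/179  23/178  11/168    .   
  41    .       .     16/169  20/177  19/175  23/183  27/186  22/182  27/183  25/185
  49    .       .       .       .       .       .     30/163    .       .       .   
[-0.089, -0.616, -0.229, -0.02, 0.044, -0.041] x 4
[0.024, -0.605, -0.271, -0.02, 0.045, -0.041] x 4
[0.215, -0.529, -0.098, -0.011, 0.027, -0.049] x 3
[0.301, -0.485, -0.093, -0.011, 0.028, -0.049] x 3
[0.496, -0.063, -0.07, 0.0, 0.03, -0.005] x 3
[0.501, -0.056, -0.022, -0.001, 0.031, -0.006] x 3
```

```bash
python3 - <<'E'
from h import *
plan([(560,180,215,10,-18),(590,300,222,28,-8),S(600,315,150,30,3)],speed=25)
print();rows([S(600,316,115,30,12),S(600,316,105,30,20),S(600,316,95,30,30),S(600,316,92,30,40)],S(600,315,150,30,3))
E
```

```text
[-0.089, -0.616, -0.229, -0.02, 0.044, -0.041] x 4
[0.024, -0.605, -0.271, -0.02, 0.045, -0.041] x 4
[0.409, -0.934, -0.188, -0.022, 0.055, -0.098] x 5
[0.56, -0.052, -0.079, 0.0, 0.031, -0.005] x 3
[0.566, -0.044, -0.024, -0.001, 0.03, -0.006] x 3

[-0.085, -0.007, 0.14, 0.0, 0.05, 0.0] ,
[-0.174, -0.007, 0.1, 0.0, 0.094, 0.0] ,
[-0.308, -0.007, 0.047, 0.0, 0.15, 0.0] ,
[-0.46, -0.007, -0.04, 0.0, 0.206, 0.0] ,
```

Call:
{"api": "jog_arm", "payload": {"targets": [[[-0.03, -0.2, -0.08, -0.007, 0.015, -0.013], [-0.06, -0.4, -0.16, -0.014, 0.03, -0.027], [-0.089, -0.616, -0.229, -0.02, 0.044, -0.041], [-0.089, -0.616, -0.229, -0.02, 0.044, -0.041]]]}}

```text
t: 59.25
position: [540.1, 110.1, 169.9]
orientation: [-3.058, -0.063, 0.704]
wrist_force: [0.0, 0.8, -3.6]
width: 8.6
finger_force: 116.7
```

Call:
{"api": "jog_arm", "payload": {"targets": [[[0.008, -0.2, -0.09, -0.007, 0.015, -0.013], [0.016, -0.4, -0.18, -0.014, 0.03, -0.027], [0.024, -0.605, -0.271, -0.02, 0.045, -0.041], [0.024, -0.605, -0.271, -0.02, 0.045, -0.041]]]}}

```text
t: 59.65
position: [554.3, 182.4, 198.2]
orientation: [3.065, 0.277, -0.48]
wrist_force: [-0.4, -0.3, -1.9]
width: 8.4
finger_force: 116.7
```

Call:
{"api": "jog_arm", "payload": {"targets": [[[0.08, -0.18, -0.04, -0.004, 0.011, -0.02], [0.16, -0.36, -0.08, -0.009, 0.022, -0.04], [0.24, -0.55, -0.11, -0.013, 0.033, -0.06], [0.32, -0.74, -0.15, -0.018, 0.044, -0.08], [0.409, -0.934, -0.188, -0.022, 0.055, -0.098], [0.409, -0.934, -0.188, -0.022, 0.055, -0.098]]]}}

```text
t: 60.25
position: [587.3, 303.1, 202.8]
orientation: [3.008, 0.765, -0.208]
wrist_force: [0.1, -0.5, -1.5]
width: 8.5
finger_force: 116.8
```

Call:
{"api": "jog_arm", "payload": {"targets": [[[0.19, -0.02, -0.026, 0, 0.01, -0.001], [0.38, -0.04, -0.052, 0, 0.02, -0.003], [0.56, -0.052, -0.079, 0, 0.031, -0.005], [0.56, -0.052, -0.079, 0, 0.031, -0.005]]]}}

```text
t: 60.65
position: [645.6, 336.6, 202.2]
orientation: [3.033, 0.785, -0.064]
wrist_force: [0.2, -0.0, -1.7]
width: 8.9
finger_force: 116.9
```

Call:
{"api": "jog_arm", "payload": {"targets": [[[0.19, -0.02, -0.01, 0, 0.01, -0.002], [0.38, -0.04, -0.02, 0, 0.02, -0.004], [0.566, -0.044, -0.024, 0, 0.03, -0.006], [0.566, -0.044, -0.024, 0, 0.03, -0.006], [0.566, -0.044, -0.024, 0, 0.03, -0.006]]]}}

```text
t: 61.15
position: [701.9, 373.0, 202.1]
orientation: [-3.019, -0.809, -0.075]
wrist_force: [0.2, -0.5, -1.9]
width: 8.6
finger_force: 116.9
```

Call:
{"api": "jog_arm", "payload": {"targets": [[[-0.04, -0.007, 0.07, 0, 0.025, 0], [-0.085, -0.007, 0.14, 0, 0.05, 0], [-0.13, -0.007, 0.12, 0, 0.072, 0], [-0.174, -0.007, 0.1, 0, 0.094, 0], [-0.24, -0.007, 0.075, 0, 0.12, 0], [-0.308, -0.007, 0.047, 0, 0.15, 0], [-0.38, -0.007, 0.01, 0, 0.18, 0], [-0.46, -0.007, -0.04, 0, 0.206, 0], [-0.46, -0.007, -0.04, 0, 0.206, 0], [-0.46, -0.007, -0.04, 0, 0.206, 0], [-0.46, -0.007, -0.04, 0, 0.206, 0], [-0.46, -0.007, -0.04, 0, 0.206, 0]]]}}

```text
t: 62.35
position: [657.7, 348.8, 212.7]
orientation: [-2.71, -0.728, -0.958]
wrist_force: [0.1, -0.0, -0.8]
width: 8.7
finger_force: 117.8
```

```bash
python3 - <<'E'
from h import *
p=look(('casting1',),k=6)
for c,b,w,m in find(p,'casting1',6): print(indish(w.mean(0)))
bowl()
plan([(630,315,265,20,10),(625,100,230,5,3),(615,-120,220,5,0),(620,-300,180,5,0)],speed=45)
E
```

```text
t 62.5 grip [648.1 343.3 226.9] az 30.0 pitch 39.0 F [ 0.32  0.2  -1.55 -0.48  0.76 -0.02] w 8.3
casting1 0.7 [219, 291, 240, 302] 224 pan [[ 11.9 309.8]] w [549. 336.  69.] scoop [-91.  43.  -0.]
casting1 0.69 [203, 293, 220, 302] 173 pan [[ 46.6 328.3]] w [586. 350.  71.] scoop [-60.  37. -24.]
casting1 0.67 [208, 277, 227, 293] 147 pan [[ 49.6 293.3]] w [585. 315.  71.] scoop [-73.   7. -12.]
casting1 0.55 [227, 276, 242, 291] 201 pan [[ 16.6 274.8]] w [550. 300.  70.] scoop [-103.   12.   11.]
[[-13.7  15.9]]
[[25.1 22.6]]
[[ 16.9 -11.6]]
[[-20.2 -18.8]]
 -55    .       .       .       .       .       .       .       .       .       .   
 -47    .       .       .      1/152    .       .      4/154    .      6/182    .   
 -39    .       .       .      1/182    .       .      2/140    .      7/151    .   
 -31    .       .       .      3/182   0/192   3/158   3/158    .      6/147    .   
 -23    .       .     14/154   4/185    .       .      2/150    .      5/152    .   
 -15    .       .       .      5/188    .      0/157   2/154    .      6/151    .   
  -7    .       .     11/
[... 278 characters left out ...]
.       .       .      5/140    .   
  25    .       .       .     -1/167    .      1/162    .       .      5/168    .   
  33    .       .      7/169   2/177    .      4/168   3/158  11/166   6/164    .   
  41    .       .     15/159  22/161  22/160  21/161  27/162  28/161  28/162  28/164
  49    .       .       .       .       .       .       .       .       .       .   
[-0.072, 0.132, -0.427, -0.024, -0.161, 0.051] x 4
[-0.357, 0.835, 0.086, -0.005, -0.019, 0.042] x 3
[-0.237, 0.874, 0.117, -0.005, -0.019, 0.041] x 3
[-0.128, 0.909, 0.036, 0.0, -0.009, 0.0] x 3
[-0.127, 0.91, 0.039, 0.0, -0.008, 0.0] x 3
[-0.045, 0.749, 0.167, 0.0, 0.0, 0.0] x 3
[-0.044, 0.748, 0.168, 0.0, 0.0, 0.0] x 3
```

Call:
{"api": "jog_arm", "payload": {"targets": [[[-0.02, 0.04, -0.2, -0.006, -0.04, 0.012], [-0.04, 0.08, -0.35, -0.012, -0.08, 0.025], [-0.06, 0.11, -0.427, -0.018, -0.12, 0.038], [-0.072, 0.132, -0.427, -0.024, -0.161, 0.051], [-0.072, 0.132, -0.427, -0.024, -0.161, 0.051], [-0.072, 0.132, -0.427, -0.024, -0.161, 0.051]]]}}

```text
t: 63.25
position: [633.3, 316.3, 248.3]
orientation: [-3.01, -0.566, -0.352]
wrist_force: [0.4, 1.9, -2.0]
width: 8.8
finger_force: 117.6
```

Call:
{"api": "jog_arm", "payload": {"targets": [[[-0.357, 0.835, 0.086, -0.005, -0.019, 0.042], [-0.357, 0.835, 0.086, -0.005, -0.019, 0.042], [-0.357, 0.835, 0.086, -0.005, -0.019, 0.042], [-0.357, 0.835, 0.086, -0.005, -0.019, 0.042]]]}}

```text
t: 63.65
position: [634.6, 208.1, 224.1]
orientation: [-3.057, -0.368, -0.263]
wrist_force: [0.3, 0.9, -2.5]
width: 8.3
finger_force: 117.7
```

Call:
{"api": "jog_arm", "payload": {"targets": [[[-0.237, 0.874, 0.117, -0.005, -0.019, 0.041], [-0.237, 0.874, 0.117, -0.005, -0.019, 0.041], [-0.237, 0.874, 0.117, -0.005, -0.019, 0.041], [-0.237, 0.874, 0.117, -0.005, -0.019, 0.041]]]}}

```text
t: 64.05
position: [635.2, 102.0, 202.0]
orientation: [-3.092, -0.173, -0.17]
wrist_force: [-0.2, -0.2, -1.3]
width: 8.7
finger_force: 117.7
```

Call:
{"api": "jog_arm", "payload": {"targets": [[[-0.128, 0.909, 0.036, 0, -0.009, 0], [-0.128, 0.909, 0.036, 0, -0.009, 0], [-0.128, 0.909, 0.036, 0, -0.009, 0], [-0.128, 0.909, 0.036, 0, -0.009, 0]]]}}

```text
t: 64.45
position: [633.2, -7.1, 192.5]
orientation: [-3.095, -0.175, -0.127]
wrist_force: [0.3, 0.7, -1.7]
width: 8.6
finger_force: 117.7
```

Call:
{"api": "jog_arm", "payload": {"targets": [[[-0.127, 0.91, 0.039, 0, -0.008, 0], [-0.127, 0.91, 0.039, 0, -0.008, 0], [-0.127, 0.91, 0.039, 0, -0.008, 0], [-0.127, 0.91, 0.039, 0, -0.008, 0]]]}}

```text
t: 64.85
position: [631.2, -116.5, 182.5]
orientation: [-3.097, -0.177, -0.088]
wrist_force: [0.0, 0.9, -2.1]
width: 8.2
finger_force: 117.7
```

Call:
{"api": "jog_arm", "payload": {"targets": [[[-0.045, 0.749, 0.167, 0, 0, 0], [-0.045, 0.749, 0.167, 0, 0, 0], [-0.045, 0.749, 0.167, 0, 0, 0], [-0.045, 0.749, 0.167, 0, 0, 0]]]}}

```text
t: 65.25
position: [637.8, -203.7, 158.9]
orientation: [-3.096, -0.18, -0.088]
wrist_force: [0.0, 0.7, -1.4]
width: 9.0
finger_force: 117.7
```

Call:
{"api": "jog_arm", "payload": {"targets": [[[-0.044, 0.748, 0.168, 0, 0, 0], [-0.044, 0.748, 0.168, 0, 0, 0], [-0.044, 0.748, 0.168, 0, 0, 0], [-0.044, 0.748, 0.168, 0, 0, 0]]]}}

```text
t: 65.65
position: [644.1, -292.7, 135.5]
orientation: [-3.096, -0.18, -0.088]
wrist_force: [0.0, 0.2, -1.9]
width: 8.5
finger_force: 117.7
```

```bash
python3 - <<'E'
from h import *
p=cams.camera('top')
for c,b,w,m in find(p,'mat',2): print('mat',round(c,2),b,rect(w[(w[:,2]<12)]))
for c,b,w,m in find(cams.camera('side'),'mat',2): print('mat side',round(c,2),b,rect(w[(w[:,2]<12)]))
# mat edges by colour in top view
v,u=np.mgrid[:384,:512];c=p['color'].astype(int);mm=((c.sum(2)<190)&(u>310)&(u<385)&(v>160)&(v<240)).astype(np.uint8)
mm=cv2.morphologyEx(mm,cv2.MORPH_OPEN,np.ones((3,3)));w=np.array([ray(p,x,y,3) for y,x in zip(*np.nonzero(mm))]);print(rect(w))
look(());rows([(619.5,-329.7,100,5,0),(619.5,-329.7,78,5,0)]);bowl()
E
```

```text
mat 0.57 [365.2, 220.6, 372.3, 225.1] (array([ 472.8, -405.6]), array([16.9, 20.2]), 45.1)
mat side 0.83 [261.1, 118.7, 316.2, 152.8] (array([ 539.2, -335.1]), array([170.8, 157.4]), 5.0)
mat side 0.4 [218.2, 291.6, 237.4, 305.4] (array([0., 0.]), array([0., 0.]), 0.0)
(array([ 517.3, -357.3]), array([148.9, 242.2]), 73.8)
t 66.0 grip [ 642.5 -294.5  154.6] az 6.6 pitch 3.4 F [-0.08 -0.22 -2.09 -0.06  0.05  0.01] w 8.6
[-0.26, 0.29, 0.431, -0.011, -0.019, 0.009] ,
[-0.271, 0.296, 0.614, -0.011, -0.019, 0.009] ,
 -55    .       .       .       .       .       .       .       .       .       .   
 -47    .       .       .     -2/145  -1/128    .      2/128    .      3/130    .   
 -39    .       .       .     -1/176    .     -2/153   0/161    .      0/159    .   
 -31    .       .     -6/175   1/179  -2/164    .      0/148    .      4/161    .   
 -23    .       .      9/179   3/179   0/159  -1/185   0/181    .       .       .   
 -15    .       .      6/183   4/186  -1/169  -2/186  -1/195    .       .       .   
  -7    .       .      0/188   4/180    .      0/165   0/167    .       .       .   
   1    .       .     12/170   3/184    .     -1/184   1/188    .       .       .   
   9    .       .      6/182   0/187  -1/163  -3/176    .       .       .       .   
  17    .       .      4/184  -1/169    .     -2/178   1/181    .       .       .   
  25    .       .      8/179   0/187    .     -1/188    .       .       .       .   
  33    .       .      5/179  10/173    .      6/160  14/172  26/166  21/160    .   
  41    .       .       .       .     25/154  31/163  31/155  34/162    .     31/153
  49    .       .       .       .       .       .       .       .       .       .
```

```bash
python3 - <<'E'
from h import *
rows([(618.2,-329.2,100,5,0),(618.2,-329.2,80,5,0),(618.2,-329.2,74,5,0),(618.2,-329.2,71,5,0)])
E
```

```text
[-0.268, 0.282, 0.43, -0.011, -0.019, 0.009] ,
[-0.278, 0.288, 0.597, -0.011, -0.019, 0.009] ,
[-0.281, 0.289, 0.646, -0.011, -0.019, 0.009] ,
[-0.283, 0.29, 0.671, -0.011, -0.019, 0.009] ,
```

Call:
{"api": "jog_arm", "payload": {"targets": [[[-0.2, 0.2, 0.1, -0.011, -0.019, 0.009], [-0.268, 0.282, 0.25, -0.011, -0.019, 0.009], [-0.268, 0.282, 0.43, -0.011, -0.019, 0.009], [-0.278, 0.288, 0.597, -0.011, -0.019, 0.009], [-0.281, 0.289, 0.646, -0.011, -0.019, 0.009], [-0.283, 0.29, 0.66, -0.011, -0.019, 0.009], [-0.283, 0.29, 0.671, -0.011, -0.019, 0.009], [-0.283, 0.29, 0.671, -0.011, -0.019, 0.009]]]}}

```text
t: 66.85
position: [620.1, -329.1, 54.2]
orientation: [3.139, 0.138, 0.005]
wrist_force: [6.0, 5.1, 15.6]
width: 8.7
finger_force: 120.9
```

```bash
python3 -c "
from h import *
look(())"
```

```text
t 67.0 grip [ 619.9 -329.2   72.9] az 5.0 pitch 0.2 F [ 6.17  4.11 14.71  1.05 -1.21 -0.09] w 8.6
```

Call:
{"api": "jog_arm", "payload": {"targets": [[[0, 0, -0.01, 0, 0, 0], [0, 0, -0.01, 0, 0, 0], [0, 0, -0.01, 0, 0, 0], [0, 0, -0.01, 0, 0, 0], [0, 0, -0.01, 0, 0, 0], [0, 0, -0.01, 0, 0, 0]]], "grip": 40}}

```text
t: 67.6
position: [617.8, -329.8, 53.2]
orientation: [-3.138, -0.135, 0.003]
wrist_force: [1.1, 0.4, -0.3]
width: 40.1
finger_force: 0.0
```

Call:
{"api": "jog_arm", "payload": {"targets": [[[0, 0, -0.2, 0, 0, 0], [0, 0, -0.5, 0, 0, 0], [0, 0, -0.9, 0, 0, 0], [0, 0, -1, 0, 0, 0]]]}}

```text
t: 68.0
position: [618.8, -331.0, 178.3]
orientation: [3.135, 0.136, 0.004]
wrist_force: [0.2, -0.1, 0.9]
width: 39.8
finger_force: 0.0
```

```bash
python3 - <<'E'
from h import *
look(())
for n in('side','top'):
  p=cams.camera(n)
  for cc,b,w,m in find(p,'scoop',2):
    h=w[(w[:,2]>62)&(w[:,2]<95)];
    if len(h)>20 and h[:,0].mean()>450: print(n,round(cc,2),b,rect(h),np.percentile(h[:,2],[50,95]).round(),h.mean(0).round(1))
# dryer knob
p=cams.camera('top')
for cc,b,w,m in find(p,'damper_knob',2):
  q=w[(w[:,2]>36)&(w[:,2]<60)];print(round(cc,2),b,rect(w),np.median(q,0))
p=cams.camera('side')
for cc,b,w,m in find(p,'damper_knob',2):
  q=w[(w[:,2]>36)&(w[:,2]<60)];print(round(cc,2),b,rect(w),np.median(q,0))
E
```

```text
t 68.15 grip [ 618.2 -330.   192.3] az 4.9 pitch -0.0 F [-0.16 -0.05 -0.09 -0.01  0.01 -0.01] w 39.8
side 0.75 [203.0, 290.3, 220.6, 304.4] (array([587.2, 347.2]), array([36. , 32.3]), 4.2) [70. 73.] [586.9 347.7  70. ]
0.52 [123.7, 223.7, 134.7, 236.4] (array([434.4, 294.8]), array([29.1, 13.1]), 14.5) [432.0102174  293.92659432  46.1459998 ]
0.5 [156.7, 245.9, 203.7, 271.0] (array([356.2, 158.8]), array([140.4,  44.7]), 72.2) [nan nan nan]
0.71 [210.5, 275.2, 225.5, 294.2] (array([587.9, 316.8]), array([35., 36.]), 31.0) [604.49728952 323.14213559  59.97790783]
0.26 [224.1, 178.6, 330.8, 252.4] (array([500.5,  13.7]), array([195.9, 264. ]), 83.5) [400.83658709 -36.01032248  36.35302207]
  return _methods._mean(a, axis=axis, dtype=dtype,
  ret = um.true_divide(
```

```bash
python3 - <<'E'
from h import *
plan([(600,-100,230,8),(520,180,230,10),(429.5,294,120,12)],speed=45)
E
```

```text
[0.008, -0.961, -0.159, 0.0, 0.0, -0.009] x 3
[0.035, -0.96, -0.159, 0.0, 0.001, -0.008] x 3
[-0.112, -0.801, 0.001, 0.0, 0.0, -0.004] x 3
[-0.102, -0.802, 0.0, 0.0, 0.0, -0.004] x 3
[-0.092, -0.804, 0.001, 0.0, 0.0, -0.003] x 3
[-0.29, -0.533, 0.458, 0.0, 0.0, -0.006] x 3
[-0.279, -0.538, 0.459, 0.0, 0.0, -0.005] x 3
```

Call:
{"api": "jog_arm", "payload": {"targets": [[[0.008, -0.961, -0.159, 0, 0, -0.009], [0.008, -0.961, -0.159, 0, 0, -0.009], [0.008, -0.961, -0.159, 0, 0, -0.009], [0.008, -0.961, -0.159, 0, 0, -0.009]]]}}

```text
t: 68.95
position: [609.9, -211.7, 193.0]
orientation: [-3.134, -0.186, 0.001]
wrist_force: [-0.9, -0.9, -0.7]
width: 39.7
finger_force: 0.0
```

Call:
{"api": "jog_arm", "payload": {"targets": [[[0.035, -0.96, -0.159, 0, 0, -0.008], [0.035, -0.96, -0.159, 0, 0, -0.008], [0.035, -0.96, -0.159, 0, 0, -0.008], [0.035, -0.96, -0.159, 0, 0, -0.008]]]}}

```text
t: 69.35
position: [600.5, -97.9, 211.8]
orientation: [-3.132, -0.224, 0.002]
wrist_force: [0.7, -0.5, 0.1]
width: 40.2
finger_force: 0.0
```

Call:
{"api": "jog_arm", "payload": {"targets": [[[-0.112, -0.801, 0, 0, 0, -0.004], [-0.112, -0.801, 0, 0, 0, -0.004], [-0.112, -0.801, 0, 0, 0, -0.004]]]}}

```text
t: 69.65
position: [572.8, -2.1, 211.1]
orientation: [-3.129, -0.246, 0.004]
wrist_force: [-0.9, -0.9, -0.0]
width: 40.0
finger_force: 0.0
```

Call:
{"api": "jog_arm", "payload": {"targets": [[[-0.102, -0.802, 0, 0, 0, -0.004], [-0.102, -0.802, 0, 0, 0, -0.004], [-0.102, -0.802, 0, 0, 0, -0.004]]]}}

```text
t: 69.95
position: [545.9, 91.2, 211.0]
orientation: [-3.128, -0.267, 0.004]
wrist_force: [-0.6, -0.6, 0.2]
width: 39.9
finger_force: 0.0
```

Call:
{"api": "jog_arm", "payload": {"targets": [[[-0.092, -0.804, 0, 0, 0, -0.003], [-0.092, -0.804, 0, 0, 0, -0.003], [-0.092, -0.804, 0, 0, 0, -0.003]]]}}

```text
t: 70.25
position: [519.0, 184.5, 211.0]
orientation: [-3.127, -0.282, 0.005]
wrist_force: [0.2, -1.3, -0.4]
width: 40.1
finger_force: 0.0
```

Call:
{"api": "jog_arm", "payload": {"targets": [[[-0.29, -0.533, 0.458, 0, 0, -0.006], [-0.29, -0.533, 0.458, 0, 0, -0.006], [-0.29, -0.533, 0.458, 0, 0, -0.006]]]}}

```text
t: 70.55
position: [472.0, 238.9, 154.1]
orientation: [-3.126, -0.307, 0.01]
wrist_force: [-0.4, -0.7, -0.1]
width: 40.1
finger_force: 0.0
```

Call:
{"api": "jog_arm", "payload": {"targets": [[[-0.279, -0.538, 0.459, 0, 0, -0.005], [-0.279, -0.538, 0.459, 0, 0, -0.005], [-0.279, -0.538, 0.459, 0, 0, -0.005], [-0.279, -0.538, 0.459, 0, 0, -0.005]]]}}

```text
t: 70.95
position: [430.3, 292.8, 102.0]
orientation: [3.124, 0.326, -0.002]
wrist_force: [0.8, -1.3, 0.6]
width: 39.8
finger_force: 0.0
```

```bash
python3 - <<'E'
from h import *
look(())
p=cams.camera('top')
for cc,b,w,m in find(p,'scoop',2):
    h=w[(w[:,2]>62)&(w[:,2]<95)]
    if len(h)>20: print('scoop',round(cc,2),b,rect(h),np.percentile(h[:,2],[50,95]).round(),h.mean(0).round(1))
v,u=np.mgrid[:384,:512];w=world(p,(u>325)&(u<375)&(v>150)&(v<225));h=w[(w[:,2]>66)&(w[:,2]<100)];print('handle',rect(h),h[:,2].mean())
p=cams.camera('side');c=p['color'].astype(int);d=(c.max(2)<60)
w=world(p,d);k=(abs(w[:,0]-430)<40)&(abs(w[:,1]-294)<35)&(w[:,2]>25)&(w[:,2]<60);print('knob dark',k.sum(),rect(w[k]) if k.sum()>4 else '',np.median(w[k],0))
rows([(429.5,294,60,12),(429.5,294,39,12)])
cv2.imwrite('pics/k.png',cv2.resize(p['color'][200:384,180:360,::-1],(587,600),interpolation=2))
E
```

```text
t 71.1 grip [430.7 292.7 121.5] az 11.8 pitch 0.0 F [-0.08  0.12  0.06  0.02 -0.01 -0.04] w 39.4
scoop 0.78 [347.7, 255.7, 380.3, 305.1] (array([ 280.6, -355.8]), array([16.2, 77.2]), 47.2) [75. 79.] [ 283.  -354.9   73.8]
scoop 0.75 [328.1, 156.9, 353.4, 212.1] (array([ 624.4, -322.8]), array([15.1, 76.2]), 84.9) [79. 82.] [ 623.9 -321.3   77.3]
handle (array([ 625. , -322.9]), array([15.1, 75.2]), 84.9) 77.86523626343002
knob dark 0  [nan nan nan]
[-0.002, -0.006, 0.51, 0.0, 0.0, -0.001] ,
[-0.002, -0.006, 0.685, 0.0, 0.0, -0.001] ,
  return _methods._mean(a, axis=axis, dtype=dtype,
  ret = um.true_divide(
```

View pics/k.png

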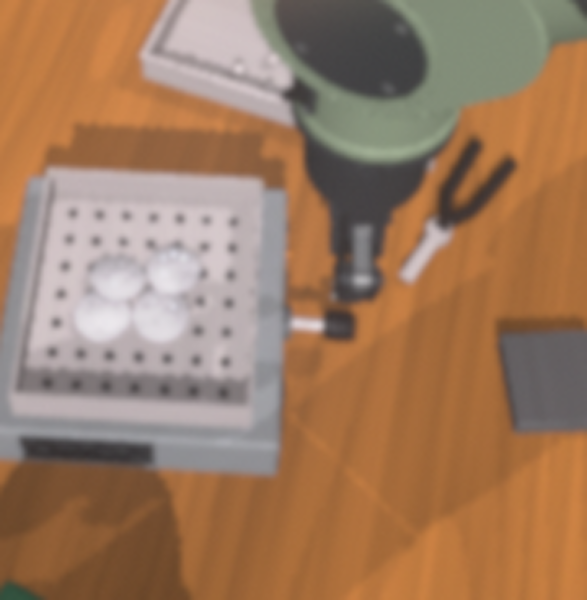

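```bash
python3 - <<'E'
from h import *
p=cams.camera('side')
print([ray(p,180+X/3.26-.35,200+Y/3.26-.35,z).round(1).tolist() for X,Y,z in((340,318,48),(340,325,40))])
E
```

```text
[[427.9, 292.9, 48.0], [427.0, 294.2, 40.0]]
```

Call:
{"api": "jog_arm", "payload": {"targets": [[[-0.002, -0.008, 0.2, 0, 0, 0], [-0.002, -0.008, 0.4, 0, 0, 0], [-0.002, -0.008, 0.55, 0, 0, 0], [-0.002, -0.008, 0.65, 0, 0, 0], [-0.002, -0.008, 0.69, 0, 0, 0], [-0.002, -0.008, 0.69, 0, 0, 0]]]}}

```text
t: 71.9
position: [428.9, 294.7, 19.3]
orientation: [-3.124, -0.327, 0.002]
wrist_force: [-0.6, -0.1, 0.5]
width: 39.7
finger_force: 0.0
```

Call:
{"api": "jog_arm", "payload": {"targets": [[[0, 0, 0, 0, 0, 0], [0, 0, 0, 0, 0, 0], [0, 0, 0, 0, 0, 0], [0, 0, 0, 0, 0, 0], [0, 0, 0, 0, 0, 0]]], "grip": 10, "newtons": 50}}

```text
t: 72.4
position: [429.6, 293.6, 20.2]
orientation: [3.124, 0.326, 0.001]
wrist_force: [1.3, -8.9, 4.2]
width: 14.9
finger_force: 43.2
```

Call:
{"api": "jog_arm", "payload": {"targets": [[[-0.03, 0, 0, 0, 0, 0], [-0.06, 0, 0, 0, 0, 0], [-0.09, 0, 0, 0, 0, 0], [-0.12, 0, 0, 0, 0, 0], [-0.135, 0, 0, 0, 0, 0], [-0.135, 0, 0, 0, 0, 0], [-0.135, 0, 0, 0, 0, 0]]]}}

```text
t: 73.1
position: [413.7, 290.2, 20.2]
orientation: [3.124, 0.325, 0.001]
wrist_force: [1.7, -9.8, 4.9]
width: 15.0
finger_force: 43.9
```

```bash
python3 -c "
from h import *
look(())"
```

```text
t 73.25 grip [413.8 290.3  38.9] az 11.9 pitch 0.0 F [ 1.21 -8.42  4.22 -2.03 -0.32  0.01] w 14.7
```

Call:
{"api": "jog_arm", "payload": {"targets": [[[0, 0, 0, 0, 0, 0], [0, 0, 0, 0, 0, 0], [0, 0, 0, 0, 0, 0], [0, 0, 0, 0, 0, 0], [0, 0, 0, 0, 0, 0]]], "grip": 45}}

```text
t: 73.75
position: [412.8, 291.6, 19.4]
orientation: [-3.124, -0.327, 0.002]
wrist_force: [-0.5, 0.9, -0.8]
width: 45.0
finger_force: 0.0
```

Call:
{"api": "jog_arm", "payload": {"targets": [[[0, 0, -0.2, 0, 0, 0], [0, 0, -0.5, 0, 0, 0], [0, 0, -0.9, 0, 0, 0], [0, 0, -1, 0, 0, 0], [0, 0, -1, 0, 0, 0]]]}}

```text
t: 74.25
position: [413.5, 291.9, 140.8]
orientation: [-3.122, -0.328, -0.001]
wrist_force: [0.3, -0.1, 0.6]
width: 45.0
finger_force: 0.0
```

```bash
python3 - <<'E'
from h import *
look(('casting1',))
p=cams.camera('top')
for cc,b,w,m in find(p,'damper_knob',1): print('knob',round(cc,2),b,rect(w),np.median(w,0))
v,u=np.mgrid[:384,:512];w=world(p,(u>320)&(u<375)&(v>150)&(v<225));h=w[(w[:,2]>66)&(w[:,2]<100)];print('handle',rect(h),h.mean(0))
for cc,b,w,m in find(p,'mat',1): print('mat',round(cc,2),b,rect(w[w[:,2]<12]))
p=cams.camera('side');w=world(p);h=w[(w[:,2]>66)&(w[:,2]<90)&(abs(w[:,0]-620)<70)&(abs(w[:,1]+325)<50)];print('handle side',rect(h))
plan([(520,180,230,10),(600,-100,230,2),(618,-322,130,-5)],speed=45)
E
```

```text
Traceback (most recent call last):
  File "h.py", line 92, in look
    p=cams.camera(cam);s=monitor.read_state();F.append(np.r_[s['wrist_force'],s['wrist_torque']])
ValueError: 200 camera calls are used up
```

```bash
python3 - <<'E'
from h import *
plan([(520,180,230,10),(600,-100,230,2),(618.7,-322.4,130,-5.1),(618.7,-322.4,69.5,-5.1)],speed=45)
E
```

```text
[0.338, 0.548, -0.295, 0.0, 0.0, 0.006] x 2
[0.347, 0.541, -0.295, -0.001, 0.0, 0.005] x 2
[0.084, 0.805, 0.001, 0.0, 0.0, 0.015] x 3
[0.121, 0.8, 0.001, 0.0, 0.0, 0.015] x 3
[0.159, 0.793, 0.001, 0.0, 0.0, 0.015] x 3
[0.047, 0.928, 0.417, 0.0, 0.0, 0.019] x 3
[0.102, 0.924, 0.417, 0.0, 0.0, 0.02] x 3
[-0.001, 0.0, 0.505, 0.0, 0.0, 0.0] x 2
```

Call:
{"api": "jog_arm", "payload": {"targets": [[[0.338, 0.548, -0.295, 0, 0, 0.006], [0.338, 0.548, -0.295, 0, 0, 0.006], [0.338, 0.548, -0.295, 0, 0, 0.006]]], "grip": 45}}

```text
t: 74.55
position: [469.1, 232.2, 175.3]
orientation: [3.128, 0.291, 0.001]
wrist_force: [1.2, 0.2, -1.3]
width: 44.9
finger_force: 0.0
```

Call:
{"api": "jog_arm", "payload": {"targets": [[[0.347, 0.541, -0.295, 0, 0, 0.005], [0.347, 0.541, -0.295, 0, 0, 0.005], [0.347, 0.541, -0.295, 0, 0, 0.005]]]}}

```text
t: 74.85
position: [521.8, 176.3, 210.3]
orientation: [3.13, 0.267, 0.001]
wrist_force: [0.1, 0.3, -0.3]
width: 45.0
finger_force: 0.0
```

Call:
{"api": "jog_arm", "payload": {"targets": [[[0.084, 0.805, 0, 0, 0, 0.015], [0.084, 0.805, 0, 0, 0, 0.015], [0.084, 0.805, 0, 0, 0, 0.015]]]}}

```text
t: 75.15
position: [546.7, 80.8, 208.9]
orientation: [3.135, 0.189, -0.003]
wrist_force: [0.7, 1.2, -0.4]
width: 45.3
finger_force: 0.0
```

Call:
{"api": "jog_arm", "payload": {"targets": [[[0.121, 0.8, 0, 0, 0, 0.015], [0.121, 0.8, 0, 0, 0, 0.015], [0.121, 0.8, 0, 0, 0, 0.015]]]}}

```text
t: 75.45
position: [572.9, -12.8, 208.6]
orientation: [3.138, 0.115, -0.004]
wrist_force: [-0.0, 1.4, -0.1]
width: 44.9
finger_force: 0.0
```

Call:
{"api": "jog_arm", "payload": {"targets": [[[0.159, 0.793, 0, 0, 0, 0.015], [0.159, 0.793, 0, 0, 0, 0.015], [0.159, 0.793, 0, 0, 0, 0.015]]]}}

```text
t: 75.75
position: [599.0, -106.2, 208.1]
orientation: [3.14, 0.042, -0.005]
wrist_force: [-0.3, 0.7, 1.0]
width: 44.6
finger_force: 0.0
```

Call:
{"api": "jog_arm", "payload": {"targets": [[[0.047, 0.928, 0.417, 0, 0, 0.019], [0.047, 0.928, 0.417, 0, 0, 0.019], [0.047, 0.928, 0.417, 0, 0, 0.019], [0.047, 0.928, 0.417, 0, 0, 0.019]]]}}

```text
t: 76.15
position: [607.3, -213.9, 156.4]
orientation: [-3.14, 0.048, 0.008]
wrist_force: [0.7, 0.0, 0.3]
width: 44.6
finger_force: 0.0
```

Call:
{"api": "jog_arm", "payload": {"targets": [[[0.102, 0.924, 0.417, 0, 0, 0.02], [0.102, 0.924, 0.417, 0, 0, 0.02], [0.102, 0.924, 0.417, 0, 0, 0.02], [0.102, 0.924, 0.417, 0, 0, 0.02]]]}}

```text
t: 76.55
position: [616.4, -324.4, 106.4]
orientation: [-3.136, 0.145, 0.007]
wrist_force: [-0.6, 1.0, 0.2]
width: 45.1
finger_force: 0.0
```

```bash
python3 -c "
from h import *
s=monitor.read_state();print(s['t'],s['position'],s['wrist_force'])
rows([(618.7,-322.4,85,-5.1),(618.7,-322.4,70,-5.1)])"
```

```text
76.55 [ 616.40858312 -324.40143246  106.39235217] [-0.61473917  1.02766712  0.20983256]
[0.019, -0.018, 0.334, -0.001, 0.001, -0.001] ,
[0.02, -0.018, 0.459, -0.001, 0.001, -0.001] ,
```

Call:
{"api": "jog_arm", "payload": {"targets": [[[0.02, -0.015, 0.15, 0, 0, 0], [0.02, -0.015, 0.3, 0, 0, 0], [0.02, -0.015, 0.42, 0, 0, 0], [0.02, -0.015, 0.46, 0, 0, 0], [0.02, -0.015, 0.46, 0, 0, 0]]]}}

```text
t: 77.05
position: [620.4, -320.4, 53.6]
orientation: [-3.137, 0.14, 0.003]
wrist_force: [-0.1, -0.9, 0.3]
width: 45.3
finger_force: 0.0
```

Call:
{"api": "jog_arm", "payload": {"targets": [[[0, 0, 0, 0, 0, 0], [0, 0, 0, 0, 0, 0], [0, 0, 0, 0, 0, 0], [0, 0, 0, 0, 0, 0], [0, 0, 0, 0, 0, 0], [0, 0, 0, 0, 0, 0]]], "grip": 5, "newtons": 60}}

```text
t: 77.65
position: [620.8, -321.3, 54.7]
orientation: [-3.138, 0.14, 0.001]
wrist_force: [2.9, -0.3, 5.9]
width: 10.5
finger_force: 59.0
```

Call:
{"api": "jog_arm", "payload": {"targets": [[[0, 0, -0.03, 0, 0, 0], [0, 0, -0.06, 0, 0, 0], [0, 0, -0.08, 0, 0, 0], [0, 0, -0.08, 0, 0, 0], [0, 0, -0.08, 0, 0, 0]]]}}

```text
t: 78.15
position: [620.2, -321.2, 63.7]
orientation: [-3.138, 0.141, 0.003]
wrist_force: [0.1, 0.8, -2.5]
width: 10.3
finger_force: 58.3
```

```bash
python3 -c "
from h import *
s=monitor.read_state();print(s['t'],s['position'],s['orientation'],s['wrist_force'],s['wrist_torque'],s['width'])"
```

```text
78.15 [ 620.24710752 -321.15242324   63.66688992] [-3.13776152e+00  1.40979068e-01  2.63999885e-03] [ 0.05009538  0.83714206 -2.47112252] [-0.0408542  -0.03494718  0.00952612] 10.260384960136044
```

Call:
{"api": "jog_arm", "payload": {"targets": [[[0.004, 0.06, 0, 0, 0, 0], [0.008, 0.12, 0, 0, 0, 0], [0.012, 0.182, 0, 0, 0, 0], [0.012, 0.182, 0, 0, 0, 0], [0.012, 0.182, 0.03, 0, 0, 0], [0.012, 0.182, 0.05, 0, 0, 0], [0.012, 0.182, 0.065, 0, 0, 0], [0.012, 0.182, 0.065, 0, 0, 0], [0.012, 0.182, 0.065, 0, 0, 0]]]}}

```text
t: 79.05
position: [619.8, -342.9, 56.0]
orientation: [-3.138, 0.141, 0.003]
wrist_force: [0.0, -0.2, -1.2]
width: 10.5
finger_force: 58.7
```

```bash
python3 -c "
from h import *
s=monitor.read_state();print(s['t'],s['position'],s['orientation'],s['wrist_force'],s['wrist_torque'],s['width'])"
```

```text
79.05 [ 619.78547841 -342.92496311   55.96032691] [-3.13788046e+00  1.40655786e-01  2.63151594e-03] [ 0.0032417  -0.16993458 -1.16138698] [ 0.02430426  0.00925991 -0.04944018] 10.539865293971063
```

Lower another ~1.3 mm to light contact.

Call:
{"api": "jog_arm", "payload": {"targets": [[[0, 0, 0.005, 0, 0, 0], [0, 0, 0.01, 0, 0, 0], [0, 0, 0.01, 0, 0, 0], [0, 0, 0.01, 0, 0, 0]]]}}

```text
t: 79.45
position: [620.1, -343.1, 55.1]
orientation: [-3.138, 0.141, 0.001]
wrist_force: [2.9, 0.6, 4.0]
width: 10.1
finger_force: 59.8
```

Call:
{"api": "jog_arm", "payload": {"targets": [[[0, 0, 0.004, 0, 0, 0], [0, 0, 0.004, 0, 0, 0], [0, 0, 0.004, 0, 0, 0]]]}}

```text
t: 79.75
position: [620.4, -343.1, 54.8]
orientation: [-3.138, 0.14, 0.0]
wrist_force: [3.8, -0.2, 6.6]
width: 10.5
finger_force: 60.4
```

Call:
{"api": "jog_arm", "payload": {"targets": [[[0, 0, 0, 0, 0, 0], [0, 0, 0, 0, 0, 0], [0, 0, 0, 0, 0, 0], [0, 0, 0, 0, 0, 0]]], "newtons": 20}}

```text
t: 80.15
position: [620.4, -343.1, 54.8]
orientation: [-3.138, 0.14, 0.0]
wrist_force: [3.0, -0.0, 6.5]
width: 9.9
finger_force: 60.4
```

Call:
{"api": "jog_arm", "payload": {"targets": [[[0, 0, 0, 0, 0, 0], [0, 0, 0, 0, 0, 0], [0, 0, 0, 0, 0, 0], [0, 0, 0, 0, 0, 0], [0, 0, 0, 0, 0, 0], [0, 0, 0, 0, 0, 0]]], "grip": 40}}

```text
t: 80.75
position: [619.7, -343.0, 54.2]
orientation: [-3.138, 0.141, 0.003]
wrist_force: [1.1, -0.6, -0.2]
width: 39.7
finger_force: 0.0
```

Call:
{"api": "jog_arm", "payload": {"targets": [[[0, 0, -0.1, 0, 0, 0], [0, 0, -0.3, 0, 0, 0], [0, 0, -0.6, 0, 0, 0], [0, 0, -0.95, 0, 0, 0], [0, 0, -0.95, 0, 0, 0]]]}}

```text
t: 81.25
position: [621.0, -344.6, 174.7]
orientation: [3.134, -0.14, 0.007]
wrist_force: [-0.3, -1.4, 0.3]
width: 39.8
finger_force: 0.0
```

```bash
python3 -c "
from h import *
from rig import workorder
s=monitor.read_state();print(s['t'],s['position'],s['wrist_force'],s['joint_vel'].round(3))
print(workorder.hand_in())"
```

```text
81.25 [ 621.03126564 -344.61362267  174.74392704] [-0.34184337 -1.41180844  0.28306424] [-0.005  0.066 -0.044  0.082 -0.024 -0.078  0.028]
the job is handed in; nothing more can be done
None
```

Job handed in at 81 s: the camera showed all four castings in the dish and none of them carried a ball; the damper (pulled 16 mm, to its middle click) and the scoop's final place on the mat were set by arm position alone, because the 200 camera calls ran out first.

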